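Tip two well plates out of a narrow return bin and set them up for reading

TASK

Two well plates lean in the narrow grey bin, the long one lying over the short one. Tip the long plate out first, leaving the short one undisturbed, and stand it on the rest with the tall board; then tip out the short plate and stand it on the rest with the low board. Each plate ends with its foot down on the ledge and its back flat against the board, roughly centred and square, wells facing outward; set them down gently, let nothing drop, and leave the bottle, the jar and the tip box where they are.

Things in the scene. Friction and masses are not known exactly. Their poses are not given: they have to be found in the camera images.
- bin: Fixed grey bin. Origin on the bench under its middle; x away from the robot at yaw 0, z up. Inside x -36 to 36.5, y -56 to 56 mm, walls 4 mm. Near (-x) and side walls 70 mm high. Both plates lean to -x; the short one on the near wall's rim, the long one on the short one's top edge. Their feet are within 11 mm of the middle in y. The short one stays put when the long one is gone.
- bin_floor (a point): Middle of the bin's inner floor, 5 mm above the bench, axes as the bin. A rib across the floor (x 14 to 18 mm, 10 mm high) parts the feet: the long plate's foot is between the rib and the far wall, the short plate's on the near side of the rib.
- bin_lip (a point): Middle of the free edge of the lip on the bin's far wall (115 mm high), at x 6.5 mm, z 117 mm of the bin. The lip, 4 mm thick, covers the mouth from there to the far wall, with end cheeks from x 2.5 mm. It blocks lifting straight up: plates come out along their lean.
- long_plate_c (a point): Centre of the long white well plate, loose, 0.15-0.27 kg: 175 mm long (z, foot to top edge), 85 wide (y), 14 thick (x, out of the face with many small wells). It leans about 32 degrees from vertical in the bin, x up and away from the robot; its top 44 mm stand free past the short plate, to be pinched across the thickness.
- short_plate_c (a point): Centre of the short white well plate, loose, 0.1-0.19 kg: 120 mm long (z, foot to top edge), 85 wide (y), 14 thick (x, out of the face with six large wells). It leans about 30 degrees from vertical in the bin, x up and away from the robot; its top 45 mm stand free past the near wall's rim.
- long_plate_foot (a point): Middle of the long plate's foot end (the end down in the bin), 87.5 mm from its centre; same axes.
- short_plate_foot (a point): Middle of the short plate's foot end (the end down in the bin), 60 mm from its centre; same axes.
- tall_rest: Fixed aluminium rest, tall board leaning 23 degrees from vertical, top towards the robot. Origin: middle of the corner of board face and ledge, 26 mm up. z up the board (120 mm long, 100 wide in y, 5 thick), x square off its face, outward and up, along the ledge (30 mm deep). Legs behind, base plate below. The long plate's axes end along these, centre at x 7, y 0, z 87.5 mm.
- low_rest: Fixed aluminium rest with the low board: as the tall rest, but the board is 65 mm long and leans 28 degrees from vertical. The short plate's axes end along these, its centre at x 7, y 0, z 60 mm.
- bottle: Amber bottle, loose, 54 mm across, 160 mm high; origin at the middle of its underside. Leave it alone.
- jar: Clear jar with a white cap, loose, 58 mm across, 85 mm high; origin at the middle of its underside. Leave it alone.
- tip_box: Blue pipette tip box with a clear top, loose, 85 mm (x) by 120 mm (y), 57 mm high; origin at the middle of its underside. Leave it alone.
Not all that is in view belongs to the job. Leave any red look-alike of the part that bears long_plate_c alone.

How it is judged:
By the outcome, as a careful person would: the job done as asked, in the order asked, and still so for the second after the job is handed in, with the robot touching nothing.
It also fails if it takes over 72 s, if anything falls off the work surface, if the arm or the gripper's body presses on something with over 40 N, if the wrist force passes 120 N, or if a joint passes its speed limit or range.

ROBOT

A 6-joint arm with a two-finger parallel gripper is mounted at the origin on the work surface. World frame = base frame: x ahead of the robot, y to its left, z up, the work surface at z = 0. Lengths are in m, angles in degrees, forces in N, time in s.
With the tool pointing down it reaches from about 0.325 to 0.925 m from the base axis. Payload 3.1 kg.
Tool frame: the origin (TCP) lies midway between the tips of the shut fingers; the grasp point (between the pads) lies 19 mm behind it; z points along the fingers, x is the direction in which the jaws open and shut, and the axes are right-handed (so a half turn about z gives the same grasp; the last joint's range is limited). The gripper opens to 85 mm and grips with 20 to 120 N. Pads are 22 mm wide; open, the fingers measure 114 mm over their backs; the gripper's body (76 mm by 85 mm) begins 54 mm behind the grasp point. The pads swing forward as they close: fully open they stand 13 mm farther back than shut.
Start: joints at [-82.804, 12.427, 92.441, -0, 75.132, -6.429], TCP at [0.147, -0.607, 0.231] pointing down, gripper open.
Joint ranges: [-157.48, 157.48], [-44.54, 120.13], [17.64, 146.25], [-64.5, 244.5], [7.68, 150.69], [-147.95, 147.95]. Speed limits (degrees/s): [159.86, 159.86, 180, 180, 180, 180].

INTERFACE

Orientations are given as [roll, pitch, yaw] about the fixed x, y, z axes, in that order (R = Rz(yaw) Ry(pitch) Rx(roll)).
In Python, from bench import bot, grab_frame, camera_params gives the robot as it stands.
- The arm moves only by the tool carry_out, never from a script. Its argument "motion" is a list of rows, each an object with "offset": the shift along the tool's x, y, z in mm, a list of three; "yaw": the turn about the tool's z in rad; "hand": the closure, from 0 (fully open) to 1 (shut). In form: [{"offset": [dx, dy, dz], "yaw": yaw, "hand": hand}, ...]. A call has 1 to 12 rows; each row is the pose to reach, as a shift and turn from the pose commanded when the call began, along the tool's axes at that moment; what a row does not reach only later rows make up. A row lasts 1/12 s, in which the tool goes at most 41.7 mm and 7.16 degrees, less where a joint would pass 70% of its speed; a pose out of reach is approached as far as the arm can. A call with a gripper value outside its range is refused whole. The fingers move at their own pace and stop on an object; "grip_force" is the grip in N (left out, the last holds). Time passes only in rows, so rows that repeat a pose let the fingers close. It gives the time, the measured TCP pose, the force and the opening at its end, in the units of the state.
- bot.read_state(): the state, without advancing time (a new reading comes with each control period).
- grab_frame(name): name is "scene" or "side" or "wrist"; returns the picture (384x512x3 uint8, blue, green, red); there is no depth.
- camera_params(name): a dict with "fovy" (degrees; the focal length in pixels is half the picture's height over the tangent of half this angle, whatever the lens; pixels are square), "cx", "cy" (the principal point, pixels), "R" (3x3) and "t" (3): a world point X has camera coordinates R X + t. Camera axes: x right, y down, z forward; pixel columns grow to the right and rows downward; lengths in m; the calibration is good to about 2 mm. The wrist camera is an equidistant fisheye: a pixel r from the principal point sees the ray r / f radians off the axis. A picture is of the moment at which its call begins: read the wrist's pose just before it. camera_params takes no time and is no camera call; for the wrist camera it gives the pose at the moment of the call.
- bot.sign_off(): hands the job in, once; it reports no verdict.
The state is a dict: "t": time; "joint_positions": joint angles; "joint_vel": joint speeds; "joint_efforts": joint torques, N m; "position": TCP position; "orientation": TCP orientation; "ft_force": force on the tool from outside, world axes, zero at the start; "ft_torque": the same for the moment, N m; "opening": finger opening in m.
Only numpy, scipy, OpenCV 4.12 (cv2) and the standard library are available. Lean on these libraries where they do the work, as an engineer would, in place of code of your own. Each camera call takes 0.05 s, during which the arm holds its last target.

## Working session

There is one attempt and no reset: what is moved stays moved. The work goes in short steps, Python scripts to look and compute and a tool call to move; the robot and the scene stay as the last step left them, time stands still between calls to the robot, and variables do not carry over. Pictures are saved under pics/ and viewed, and the job is handed in when it is done.

Besides the shell and the picture viewer there is one more tool, called after ">>>" by a JSON object that holds its "api" and its "payload", one argument or row to a line. carry_out: Moves the arm, as the interface text tells. Its arguments: {"type":"object","properties":{"motion":{"type":"array"},"grip_force":{"type":"number"}},"required":["motion"]}

```bash
ls; mkdir -p pics
python3 - <<'E'
from bench import bot, grab_frame, camera_params
import cv2
s=bot.read_state(); print(s)
for n in ["scene","side","wrist"]:
    p=camera_params(n); print(n,p)
    cv2.imwrite(f"pics/{n}0.png",grab_frame(n))
E
```

```text
pics
{'t': 0.0, 'joint_positions': array([-8.28038711e+01,  1.24775120e+01,  9.25277634e+01, -1.57413765e-03,
        7.51297028e+01, -6.42967595e+00]), 'joint_vel': array([ 0.03386528, -0.05585378,  0.05694528, -0.04672952, -0.10478484,
       -0.04740403]), 'joint_efforts': array([ 6.59389043e-04, -3.96844912e+01, -3.03851759e+01, -1.65008009e-04,
        9.88503947e-03, -1.38817608e-06]), 'position': array([ 0.14713908, -0.60661352,  0.22996659]), 'orientation': array([-1.79986396e+02,  1.34299506e-01, -7.63737734e+01]), 'ft_force': array([-0.15079122,  0.61196777, -0.17156495]), 'ft_torque': array([-0.01985373,  0.0601942 ,  0.04824405]), 'opening': 0.08552577424792973}
scene {'fovy': 50.84672684735546, 'cx': 256.7482039399002, 'cy': 198.17724173421541, 'R': array([[ 0.2146334 ,  0.97665051,  0.00928906],
       [ 0.72339758, -0.15257288, -0.6733628 ],
       [-0.65622286,  0.15124583, -0.73925385]]), 't': array([-0.12765537, -0.38559901,  1.49991459])}
side {'fovy': 45.08080081242355, 'cx': 257.1892203429491, 'cy': 191.8346031783377, 'R': array([[-0.7985721 , -0.60173967,  0.01385569],
       [-0.42064417,  0.54147823, -0.7279147 ],
       [ 0.43051259, -0.58712068, -0.68552769]]), 't': array([0.5041508 , 0.34643293, 0.96390282])}
wrist {'fovy': 65.70646984690485, 'cx': 256.61810926567716, 'cy': 194.22210800830297, 'R': array([[ 0.23558819, -0.97185099, -0.00196509],
       [-0.93211065, -0.22652606,  0.28258748],
       [-0.27507806, -0.06474259, -0.95923952]]), 't': array([-0.62454558, -0.03638596,  0.37824347])}
```

View pics/scene0.png

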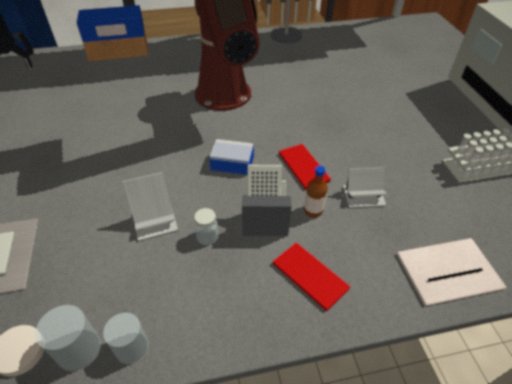

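View pics/side0.png

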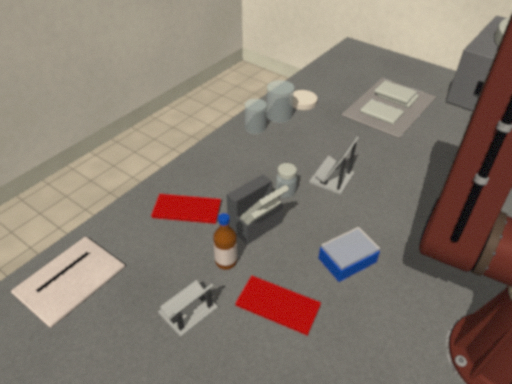

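View pics/wrist0.png

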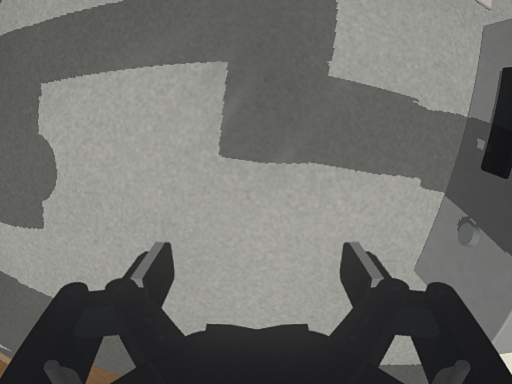

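Run:
```python
import cv2
a=cv2.imread('pics/scene0.png'); b=cv2.imread('pics/side0.png')
cv2.imwrite('pics/c1.png',cv2.resize(a[130:250,110:310],None,fx=4,fy=4,interpolation=cv2.INTER_CUBIC))
cv2.imwrite('pics/c2.png',cv2.resize(a[130:250,230:400],None,fx=4,fy=4,interpolation=cv2.INTER_CUBIC))
cv2.imwrite('pics/c3.png',cv2.resize(b[130:340,150:350],None,fx=2.8,fy=2.8,interpolation=cv2.INTER_CUBIC))
```

```text
(no output)
```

View pics/c1.png

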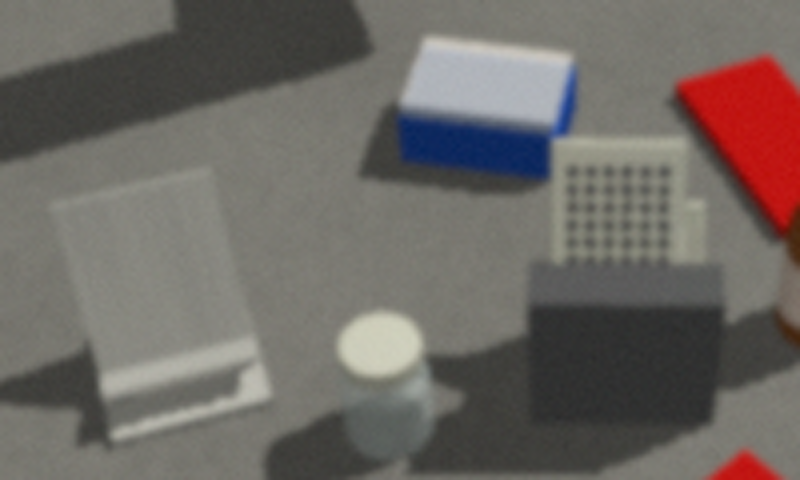

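View pics/c2.png

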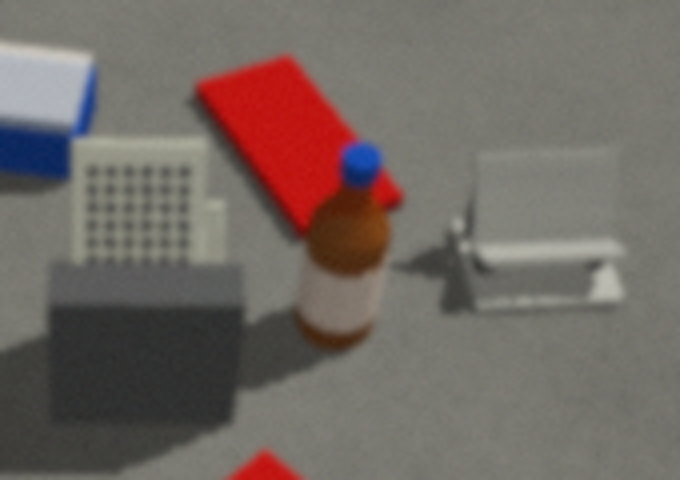

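View pics/c3.png

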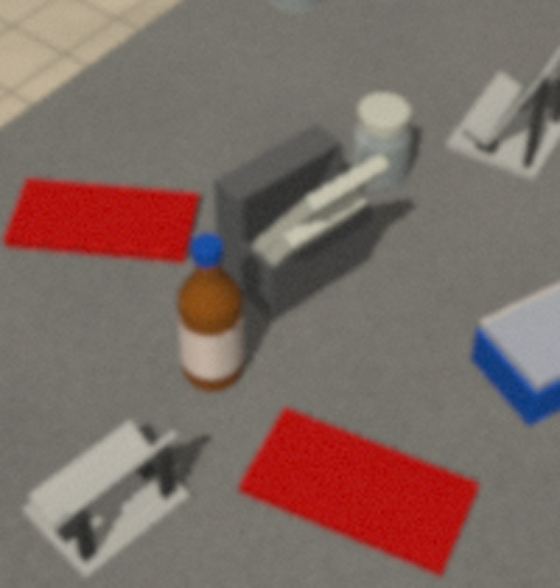

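```bash
cat > h.py <<'E'
import numpy as np, cv2
from scipy.optimize import least_squares
from scipy.spatial.transform import Rotation as Ro
from bench import bot, grab_frame, camera_params
def foc(p): return 192/np.tan(np.radians(p['fovy']/2))
def proj(p,X,fish=False):
    X=np.atleast_2d(X); c=X@np.array(p['R']).T+p['t']; f=foc(p)
    if fish:
        r=np.linalg.norm(c[:,:2],axis=1); th=np.arctan2(r,c[:,2]); k=f*th/np.maximum(r,1e-9)
        return np.c_[p['cx']+k*c[:,0],p['cy']+k*c[:,1]]
    return np.c_[p['cx']+f*c[:,0]/c[:,2],p['cy']+f*c[:,1]/c[:,2]]
def ray(p,u,fish=False):
    f=foc(p); d=np.array([(u[0]-p['cx'])/f,(u[1]-p['cy'])/f])
    if fish:
        r=np.linalg.norm(d); v=np.r_[d/r*np.sin(r),np.cos(r)]
    else: v=np.r_[d,1]
    R=np.array(p['R']); o=-R.T@np.array(p['t']); return o,R.T@v
def onz(p,u,z,fish=False):
    o,v=ray(p,u,fish); return o+v*(z-o[2])/v[2]
def yawT(q,X): # q=x,y,yaw
    X=np.atleast_2d(X); c,s=np.cos(q[2]),np.sin(q[2])
    return np.c_[q[0]+c*X[:,0]-s*X[:,1],q[1]+s*X[:,0]+c*X[:,1],X[:,2]]
def restP(X,lean,h=.026): # rest local -> yaw frame (origin at bench under corner)
    X=np.atleast_2d(X); a=np.radians(lean)
    return np.c_[X[:,0]*np.cos(a)-X[:,2]*np.sin(a),X[:,1],h+X[:,0]*np.sin(a)+X[:,2]*np.cos(a)]
def fitpose(obs,q0):
    # obs list of (params,pts_local(yaw frame),pix,fish)
    def f(q): return np.concatenate([(proj(p,yawT(q,X),fi)-u).ravel() for p,X,u,fi in obs])
    r=least_squares(f,q0,loss='soft_l1',f_scale=1.5); return r.x,r.fun.reshape(-1,2)
E
python3 - <<'E'
from h import *
p=camera_params('scene')
def px(l,o=(110,130),s=4.): return np.array(l)/s+np.array(o)
lip=px([(533,262),(723,265),(530,303),(722,303)])
X=np.array([(.0065,-.06,.119),(.0065,.06,.119),(.0405,-.06,.119),(.0405,.06,.119)])
print('bin',fitpose([(p,X,lip,0)],[.6,0,0]))
t=px([(50,205),(210,168),(100,385),(253,340)])
Xt=restP([(0,-.05,.12),(0,.05,.12),(.03,-.05,0),(.03,.05,0)],23)
print('tall',fitpose([(p,Xt,t,0)],[.6,-.3,0]))
t=px([(480,150),(618,148),(480,262),(622,250)],(230,130))
Xt=restP([(0,-.05,.065),(0,.05,.065),(.03,-.05,0),(.03,.05,0)],28)
print('low',fitpose([(p,Xt,t,0)],[.6,.2,0]))
print('jar',onz(p,px([(380,345)])[0],.085),'bottle cap',onz(p,px([(362,160)],(230,130))[0],.16),'box',onz(p,px([(488,82)])[0],.057))
E
```

```text
bin (array([ 0.63169578,  0.01594493, -0.22240131]), array([[-0.88083638, -0.17766452],
       [ 0.30575572, -0.4035202 ],
       [-0.55521588, -0.05427857],
       [ 1.27753451,  0.47865076]]))
tall (array([ 0.56808792, -0.27317035,  0.13372933]), array([[-0.43084339, -1.25590954],
       [-0.34839135, -1.33226242],
       [ 0.15129241,  0.69156809],
       [ 0.69680446,  1.78698655]]))
low (array([ 0.591121  ,  0.31333859, -0.16594146]), array([[-1.14025507,  0.66581097],
       [ 0.03228976,  0.15784927],
       [ 0.28112284, -1.56841482],
       [ 0.65028295,  0.32361745]]))
jar [ 0.64367485 -0.14184618  0.085     ] bottle cap [0.61825611 0.15481088 0.16      ] box [ 0.38382872 -0.02955731  0.057     ]
```

Run:
```python
from h import *
s=bot.read_state();p=camera_params('wrist')
T=Ro.from_euler('xyz',s['orientation'],degrees=True).as_matrix()
R=np.array(p['R']); o=-R.T@p['t']
print('cam in tool',T.T@(o-s['position'])*1000,'axis in tool',T.T@R[2], 'img right in tool',T.T@R[0])
def off(P,yaw):
    print('offset',np.round(T.T@(np.array(P)-s['position'])*1000,1),'yaw',np.round(-np.radians(yaw-s['orientation'][2]),3))
off([.55,.03,.34],-12.7)
```

```text
cam in tool [   0.70422061  -71.92592772 -141.75864719] axis in tool [1.69081495e-04 2.82827391e-01 9.59170808e-01] img right in tool [ 9.99999984e-01  7.22997130e-07 -1.76492001e-04]
offset [-524.2 -541.5 -108.6] yaw -1.111
```

>>> {"api": "carry_out", "payload": {
  "motion": [
    {"offset": [-260,-270,-80],"yaw": -0.6,"hand": 0},
    {"offset": [-500,-540,-80],"yaw": -1.11,"hand": 0},
    {"offset": [-500,-540,-80],"yaw": -1.11,"hand": 0},
    {"offset": [-500,-540,-80],"yaw": -1.11,"hand": 0},
    {"offset": [-500,-540,-80],"yaw": -1.11,"hand": 0},
    {"offset": [-500,-540,-80],"yaw": -1.11,"hand": 0},
    {"offset": [-500,-540,-80],"yaw": -1.11,"hand": 0},
    {"offset": [-500,-540,-80],"yaw": -1.11,"hand": 0},
    {"offset": [-500,-540,-80],"yaw": -1.11,"hand": 0},
    {"offset": [-500,-540,-80],"yaw": -1.11,"hand": 0},
    {"offset": [-500,-540,-80],"yaw": -1.11,"hand": 0},
    {"offset": [-500,-540,-80],"yaw": -1.11,"hand": 0}
  ]
}}

```text
t: 1.15
position: [0.4222, -0.1915, 0.2869]
orientation: [180.0, -0.0, -12.8]
ft_force: [0.9, -1.6, 0.0]
opening: 0.0856
```

```bash
cat > mv.py <<'E'
import sys
from h import *
s=bot.read_state(); T=Ro.from_euler('xyz',s['orientation'],degrees=True).as_matrix()
a=list(map(float,sys.argv[1:]))
print('t',round(s['t'],2),'pos',np.round(s['position'],4),'yaw',round(s['orientation'][2],2),'f',np.round(s['ft_force'],1),'open',round(s['opening'],4))
print('offset',np.round(T.T@(np.array(a[:3])-s['position'])*1000,1),'yaw',np.round(-np.radians(a[3]-s['orientation'][2]),3))
E
python3 mv.py .60 .05 .30 -12.7
```

```text
t 1.15 pos [ 0.4222 -0.1915  0.2869] yaw -12.79 f [ 0.9 -1.6  0. ] open 0.0856
offset [ 119.9 -274.8  -13.1] yaw -0.002
```

>>> {"api": "carry_out", "payload": {
  "motion": [
    {"offset": [120,-275,-13],"yaw": 0,"hand": 0},
    {"offset": [120,-275,-13],"yaw": 0,"hand": 0},
    {"offset": [120,-275,-13],"yaw": 0,"hand": 0},
    {"offset": [120,-275,-13],"yaw": 0,"hand": 0},
    {"offset": [120,-275,-13],"yaw": 0,"hand": 0},
    {"offset": [120,-275,-13],"yaw": 0,"hand": 0},
    {"offset": [120,-275,-13],"yaw": 0,"hand": 0},
    {"offset": [120,-275,-13],"yaw": 0,"hand": 0},
    {"offset": [120,-275,-13],"yaw": 0,"hand": 0}
  ]
}}

```text
t: 1.9
position: [0.6004, 0.0507, 0.299]
orientation: [-180.0, 0.1, -12.5]
ft_force: [-0.3, -0.3, -0.7]
opening: 0.0857
```

```bash
cat > snap.py <<'E'
import sys,pickle
from h import *
tag=sys.argv[1]
for n in sys.argv[2:]:
    p=camera_params(n); im=grab_frame(n); pickle.dump(p,open(f'pics/{tag}_{n}.pkl','wb'))
    cv2.imwrite(f'pics/{tag}_{n}_raw.png',im)
    cv2.imwrite(f'pics/{tag}_{n}.png',cv2.resize(im,(800,600),interpolation=cv2.INTER_CUBIC))
s=bot.read_state();print(round(s['t'],2),s['position'],s['orientation'][2],s['ft_force'],s['opening'])
E
python3 snap.py a wrist
```

```text
1.95 [0.59938886 0.04888008 0.2989584 ] -12.643383221188756 [-1.05609086  0.32611568  0.44844823] 0.08538775973964172
```

View pics/a_wrist.png

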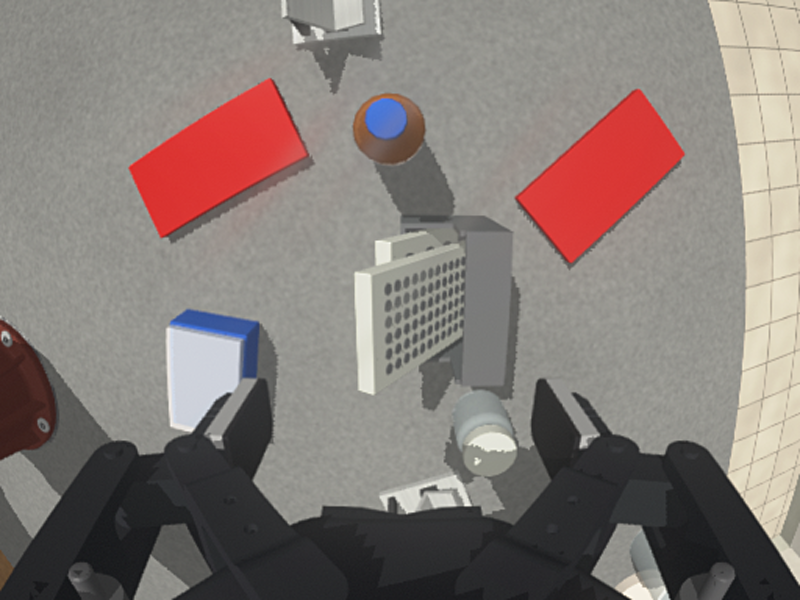

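Run:
```python
import cv2
a=cv2.imread('pics/a_wrist_raw.png')
cv2.imwrite('pics/c4.png',cv2.resize(a[130:260,215:345],None,fx=6,fy=4.6,interpolation=cv2.INTER_CUBIC))
```

```text
(no output)
```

View pics/c4.png

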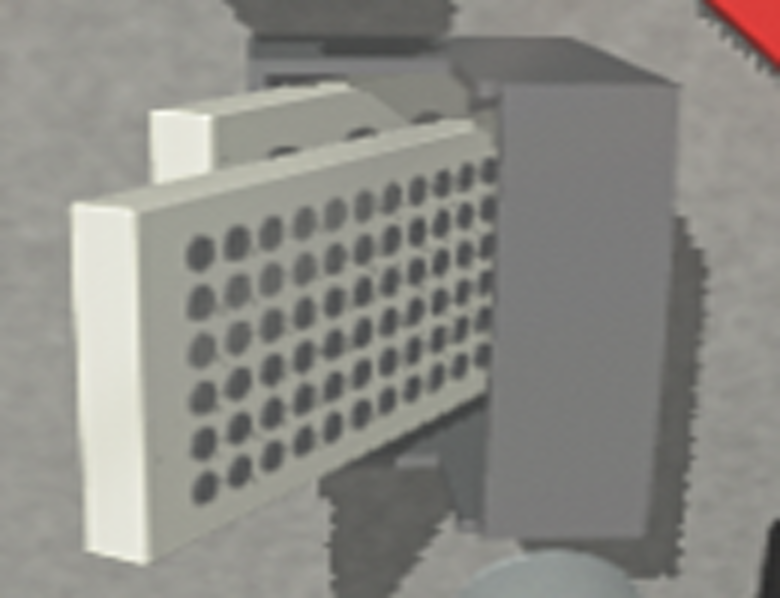

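```bash
cat >> h.py <<'E'
def plateP(q,X): # q=[x,y,z of centre, yaw, lean(rad)] X local plate (x thick,y,z)
    X=np.atleast_2d(X); a=q[4]
    L=np.c_[X[:,0]*np.cos(a)-X[:,2]*np.sin(a),X[:,1],X[:,0]*np.sin(a)+X[:,2]*np.cos(a)]
    c,s=np.cos(q[3]),np.sin(q[3])
    return np.c_[c*L[:,0]-s*L[:,1],s*L[:,0]+c*L[:,1],L[:,2]]+q[:3]
E
python3 - <<'E'
from h import *; import pickle
p=pickle.load(open('pics/a_wrist.pkl','rb'));ps=camera_params('scene')
def px(l): return np.array([(215+x/6,130+y/4.6) for x,y in l])
X=np.array([(.0065,.06,.119),(.0065,-.06,.119),(.0405,.06,.119),(.0405,-.06,.119)])
u=px([(498,85),(488,530),(678,85),(642,538)])
q,r=fitpose([(p,X,u,1)],[.63,.016,-.22]); print('bin',q,np.degrees(q[2])); print(r.round(2))
lip=np.array([(533,262),(723,265),(530,303),(722,303)])/4.+[110,130]
X2=X[[1,0,3,2]]
q2,r=fitpose([(p,X,u,1),(ps,X2,lip,0)],q); print('both',q2,np.degrees(q2[2])); print(r.round(2))
# long plate: top corners z
Xl=np.array([(-.007,.0425,.0875),(-.007,-.0425,.0875),(.007,.0425,.0875),(.007,-.0425,.0875)])
ul=px([(72,205),(85,550),(137,210),(148,565)])
f=lambda a:np.r_[(proj(p,plateP(a,Xl),1)-ul).ravel(), (a[4]-np.radians(32))*30]
for lean in (32,):
    a=least_squares(f,[.6,.016,.08,q[2],np.radians(lean)]); print('long',a.x,np.degrees(a.x[3:]),a.fun.round(2))
    c,s=np.cos(q[2]),np.sin(q[2]); B=lambda P:np.round(np.c_[c*(P[:,0]-q[0])+s*(P[:,1]-q[1]),-s*(P[:,0]-q[0])+c*(P[:,1]-q[1]),P[:,2]]*1000,1)
    print('top corners bin',B(plateP(a.x,Xl)),'foot',B(plateP(a.x,[(0,0,-.0875)])))
    f2=lambda d: f(np.r_[d,a.x[4]])
E
```

```text
bin [ 0.63248418  0.01172338 -0.20481711] -11.735156013462742
[[ 0.01 -0.44]
 [-0.96  2.26]
 [ 0.17 -0.27]
 [ 0.73 -0.4 ]]
both [ 0.63237536  0.01258693 -0.20916904] -11.984503287124904
[[ 0.   -1.16]
 [-1.38  1.69]
 [ 0.17 -0.84]
 [ 0.34 -0.85]
 [-2.14  0.46]
 [-0.92 -0.24]
 [-1.66  0.62]
 [ 0.21  0.66]]
long [ 0.61407121  0.0098525   0.07640949 -0.2189325   0.55888615] [-12.54390829  32.02181786] [-0.2  -0.25  0.1   0.02  0.16  0.26 -0.07 -0.04  0.01]
top corners bin [[-69.4  37.7 146.9]
 [-70.6 -47.3 146.9]
 [-57.5  37.5 154.3]
 [-58.7 -47.5 154.3]] foot [[28.7 -6.2  2.2]]
```

Run:
```python
from h import *; import pickle
p=pickle.load(open('pics/a_wrist.pkl','rb'))
def px(l): return np.array([(215+x/6,130+y/4.6) for x,y in l])
q=np.array([.6324,.0126,-.2125])
Xl=np.array([(-.007,.0425,.0875),(-.007,-.0425,.0875),(.007,.0425,.0875),(.007,-.0425,.0875)])
ul=px([(72,205),(85,550),(137,210),(148,565)])
c,s=np.cos(q[2]),np.sin(q[2]); B=lambda P:np.round(np.c_[c*(P[:,0]-q[0])+s*(P[:,1]-q[1]),-s*(P[:,0]-q[0])+c*(P[:,1]-q[1]),P[:,2]]*1000,1)
for l in (31,32,33):
    l=np.radians(l)
    zc=.005+.007*np.sin(l)+.0875*np.cos(l)
    f=lambda a:(proj(p,plateP(np.r_[a[:2],zc,a[2],l],),1)-ul).ravel() if 0 else (proj(p,plateP(np.r_[a[:2],zc,a[2],l],Xl),1)-ul).ravel()
    a=least_squares(f,[.6,.016,q[2]]); P=np.r_[a.x[:2],zc,a.x[2],l]; print(a.x,np.degrees(a.x[2]),a.fun.round(2)); print(B(plateP(P,Xl)),B(plateP(P,[(0,0,-.0875)])),plateP(P,[(0,0,.0875)]))
# short
Xs=np.array([(-.007,.0425,.06),(.007,.0425,.06)]); us=px([(150,110),(213,115)])
l=np.radians(30); zc=.005+.007*np.sin(l)+.06*np.cos(l)
f=lambda a:(proj(p,plateP(np.r_[a[:2],zc,q[2],l],Xs),1)-us).ravel()
a=least_squares(f,[.6,.016]);P=np.r_[a.x[:2],zc,q[2],l]; print('short',P,a.fun.round(2),B(plateP(P,Xs)),B(plateP(P,[(0,0,-.06)])))
```

```text
[ 0.61400241  0.01265862 -0.21973374] -12.589816039884607 [-0.45 -1.19 -0.12  1.16  0.39 -0.7   0.13  1.13]
[[-68.8  39.  155. ]
 [-69.4 -46.  155. ]
 [-56.8  39.  162.2]
 [-57.4 -46.  162.2]] [[27.1 -4.1  8.6]] [[0.57002016 0.02248161 0.15860954]]
[ 0.61504614  0.01191206 -0.21950409] -12.576658080141241 [-0.34 -1.03 -0.02  0.9   0.29 -0.5   0.04  0.94]
[[-68.8  38.5 153.4]
 [-69.4 -46.5 153.4]
 [-57.   38.4 160.8]
 [-57.5 -46.5 160.8]] [[29.5 -4.7  8.7]] [[0.56979078 0.02200847 0.15711785]]
[ 0.61606908  0.01115396 -0.21927603] -12.563590788585246 [-0.24 -0.87  0.08  0.65  0.18 -0.29 -0.05  0.75]
[[-68.9  38.  151.8]
 [-69.5 -47.  151.8]
 [-57.2  37.9 159.4]
 [-57.7 -47.1 159.4]] [[32.  -5.2  8.8]] [[0.56955427 0.02152022 0.15557982]]
short [ 0.61293485  0.02566494  0.06046152 -0.2125      0.52359878] [-0.06  0.12  0.06 -0.12] [[-57.8  51.2 108.9]
 [-45.7  51.2 115.9]] [[8.2 8.7 8.5]]
```

```bash
python3 mv.py .56 -.235 .30 -12.5; python3 mv.py .56 .345 .30 -12.5
```

```text
t 1.95 pos [0.5994 0.0489 0.299 ] yaw -12.64 f [-1.1  0.3  0.4] open 0.0854
offset [ 23.7 285.6  -0.8] yaw -0.003
t 1.95 pos [0.5994 0.0489 0.299 ] yaw -12.64 f [-1.1  0.3  0.4] open 0.0854
offset [-103.3 -280.3   -1.2] yaw -0.003
```

>>> {"api": "carry_out", "payload": {
  "motion": [
    {"offset": [24,286,0],"yaw": 0,"hand": 0.5},
    {"offset": [24,286,0],"yaw": 0,"hand": 0.5},
    {"offset": [24,286,0],"yaw": 0,"hand": 0.5},
    {"offset": [24,286,0],"yaw": 0,"hand": 0.5},
    {"offset": [24,286,0],"yaw": 0,"hand": 0.5},
    {"offset": [24,286,0],"yaw": 0,"hand": 0.5},
    {"offset": [24,286,0],"yaw": 0,"hand": 0.5},
    {"offset": [24,286,0],"yaw": 0,"hand": 0.5},
    {"offset": [24,286,0],"yaw": 0,"hand": 0.5}
  ]
}}

```text
t: 2.7
position: [0.5573, -0.2394, 0.2994]
orientation: [180.0, 0.1, -13.1]
ft_force: [0.7, -0.3, 0.1]
opening: 0.0426
```

```bash
python3 snap.py b wrist; python3 mv.py .56 .345 .30 -12.5
```

```text
2.75 [ 0.5578695  -0.23763504  0.29946722] -13.005235622406301 [ 0.60127891  0.86206792 -0.41435391] 0.043039230751314314
t 2.75 pos [ 0.5579 -0.2376  0.2995] yaw -13.01 f [ 0.6  0.9 -0.4] open 0.043
offset [-1.290e+02 -5.682e+02 -1.000e-01] yaw -0.009
```

View pics/b_wrist.png

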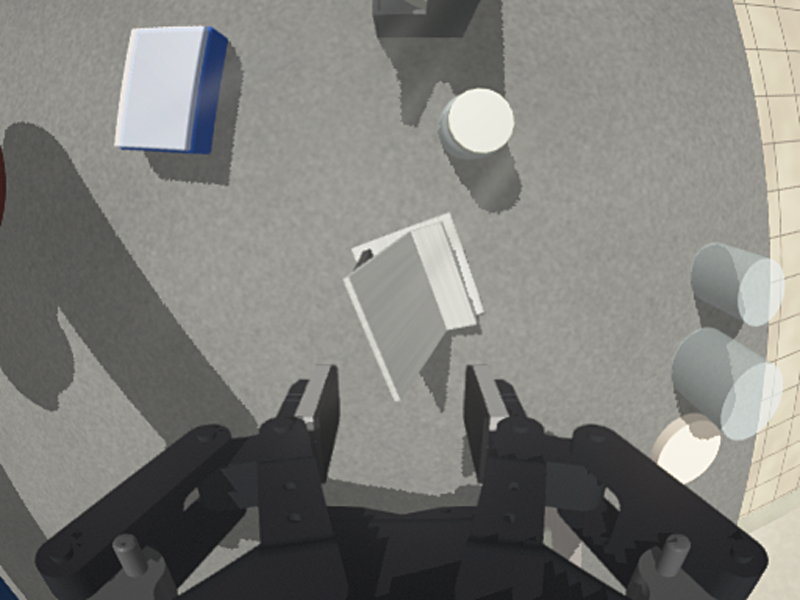

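>>> {"api": "carry_out", "payload": {
  "motion": [
    {"offset": [-129,-568,0],"yaw": 0,"hand": 0.55},
    {"offset": [-129,-568,0],"yaw": 0,"hand": 0.55},
    {"offset": [-129,-568,0],"yaw": 0,"hand": 0.55},
    {"offset": [-129,-568,0],"yaw": 0,"hand": 0.55},
    {"offset": [-129,-568,0],"yaw": 0,"hand": 0.55},
    {"offset": [-129,-568,0],"yaw": 0,"hand": 0.55},
    {"offset": [-129,-568,0],"yaw": 0,"hand": 0.55},
    {"offset": [-129,-568,0],"yaw": 0,"hand": 0.55},
    {"offset": [-129,-568,0],"yaw": 0,"hand": 0.55},
    {"offset": [-129,-568,0],"yaw": 0,"hand": 0.55},
    {"offset": [-129,-568,0],"yaw": 0,"hand": 0.55},
    {"offset": [-129,-568,0],"yaw": 0,"hand": 0.55}
  ]
}}

```text
t: 3.75
position: [0.5577, 0.2668, 0.3]
orientation: [180.0, 0.0, -12.7]
ft_force: [1.2, -0.1, 0.1]
opening: 0.0384
```

```bash
python3 snap.py c wrist;  python3 - <<'E'
import cv2
a=cv2.imread('pics/b_wrist_raw.png')
cv2.imwrite('pics/c5.png',cv2.resize(a[125:265,210:320],None,fx=7,fy=4.2,interpolation=cv2.INTER_CUBIC))
E
```

```text
3.8 [0.5566562  0.27478967 0.29982552] -12.345162082717907 [-0.11898865  2.97725786  0.5009524 ] 0.03883462346002595
```

View pics/c_wrist.png

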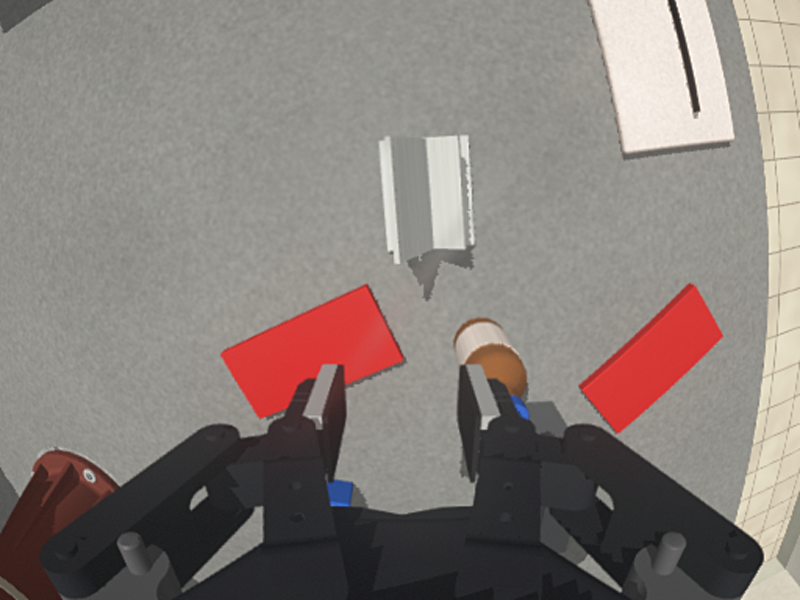

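View pics/c5.png

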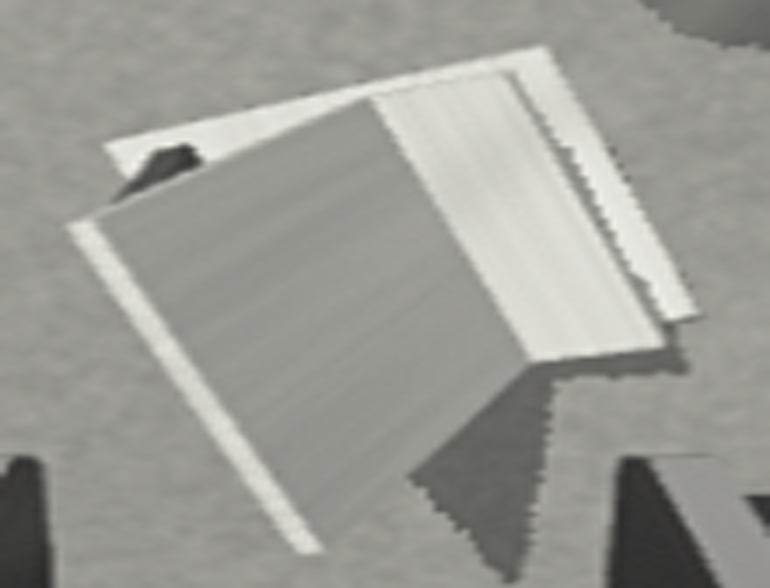

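```bash
python3 - <<'E'
import cv2
a=cv2.imread('pics/c_wrist_raw.png')
cv2.imwrite('pics/c6.png',cv2.resize(a[80:175,235:310],None,fx=8,fy=6,interpolation=cv2.INTER_CUBIC))
E
python3 - <<'E'
from h import *; import pickle
p=pickle.load(open('pics/b_wrist.pkl','rb'))
u=np.array([(210+x/7,125+y/4.2) for x,y in [(100,215),(325,550),(370,97),(530,360),(510,72),(665,347)]])
X=restP([(0,.05,.12),(0,-.05,.12),(0,.05,0),(0,-.05,0),(.03,.05,0),(.03,-.05,0)],23)
q,r=fitpose([(p,X,u,1)],[.57,-.27,.13]); print(q,np.degrees(q[2]),r.round(2))
E
```

```text
[ 0.5764777  -0.27482012  0.11832925] 6.779766714756317 [[-0.35  0.28]
 [-0.19  0.05]
 [ 0.68 -0.43]
 [ 0.35  0.23]
 [-0.06 -0.06]
 [-0.21 -0.15]]
```

View pics/c6.png

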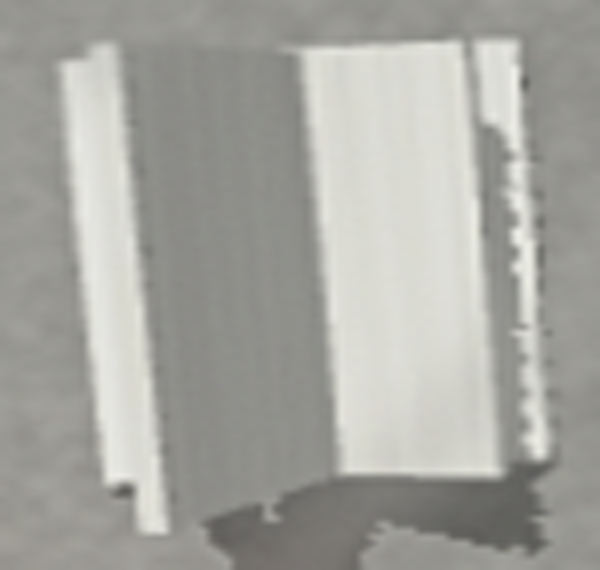

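```bash
python3 - <<'E'
from h import *; import pickle
p=pickle.load(open('pics/c_wrist.pkl','rb'))
u=np.array([(235+x/8,80+y/6) for x,y in [(123,47),(170,530),(303,52),(338,475),(466,42),(502,475)]])
X=restP([(0,.05,.065),(0,-.05,.065),(0,.05,0),(0,-.05,0),(.03,.05,0),(.03,-.05,0)],28)
q,r=fitpose([(p,X,u,1)],[.59,.31,-.16]); print(q,np.degrees(q[2]),r.round(2))
E
python3 mv.py .578 .0205 .25 -12.5
```

```text
[ 0.59459684  0.30996866 -0.14663989] -8.401846638785967 [[-0.45 -0.8 ]
 [-0.02  0.54]
 [ 0.14 -0.15]
 [ 0.49  0.1 ]
 [ 0.11 -0.22]
 [-0.18  0.57]]
t 3.8 pos [0.5567 0.2748 0.2998] yaw -12.35 f [-0.1  3.   0.5] open 0.0388
offset [ 75.3 244.2  47.7] yaw 0.003
```

>>> {"api": "carry_out", "payload": {
  "motion": [
    {"offset": [74.5,244,48],"yaw": 0,"hand": 0.45},
    {"offset": [74.5,244,48],"yaw": 0,"hand": 0.45},
    {"offset": [74.5,244,48],"yaw": 0,"hand": 0.45},
    {"offset": [74.5,244,48],"yaw": 0,"hand": 0.45},
    {"offset": [74.5,244,48],"yaw": 0,"hand": 0.45},
    {"offset": [74.5,244,48],"yaw": 0,"hand": 0.45},
    {"offset": [74.5,244,48],"yaw": 0,"hand": 0.45},
    {"offset": [74.5,244,48],"yaw": 0,"hand": 0.45},
    {"offset": [74.5,244,48],"yaw": 0,"hand": 0.45}
  ]
}}

```text
t: 4.55
position: [0.5776, 0.0102, 0.2517]
orientation: [-179.9, 0.0, -12.8]
ft_force: [2.0, -0.0, -0.0]
opening: 0.0467
```

```bash
python3 snap.py d wrist side; python3 mv.py .5772 .0204 .25 -12.5
```

```text
4.65 [0.57813796 0.01131553 0.25233371] -12.667752677250055 [-0.10226925  0.24363765 -0.40225487] 0.04713048634233653
t 4.65 pos [0.5781 0.0113 0.2523] yaw -12.67 f [-0.1  0.2 -0.4] open 0.0471
offset [-2.9 -8.7  2.3] yaw -0.003
```

View pics/d_wrist.png

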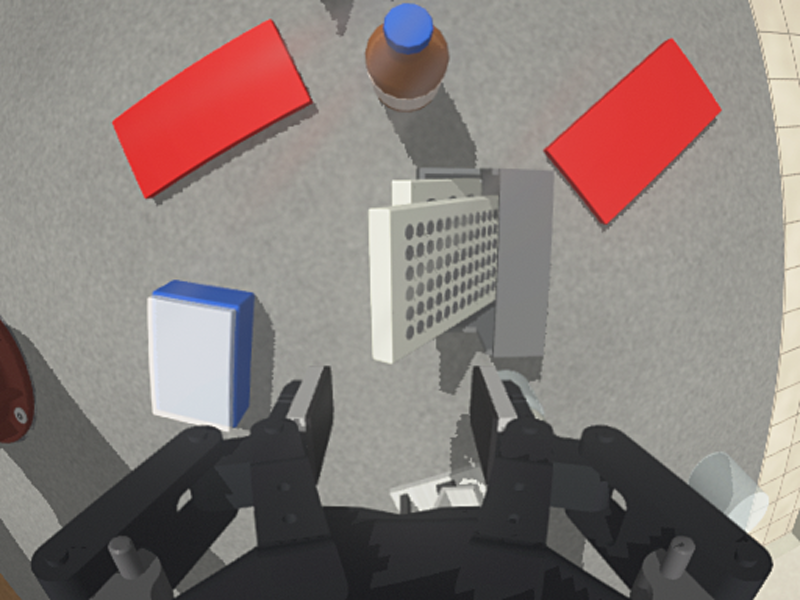

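Run:
```python
from h import *; import pickle
a=cv2.imread('pics/d_wrist_raw.png')
cv2.imwrite('pics/c7.png',cv2.resize(a[100:240,225:365],None,fx=5.5,fy=4.2,interpolation=cv2.INTER_CUBIC))
```

```text
(no output)
```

View pics/c7.png

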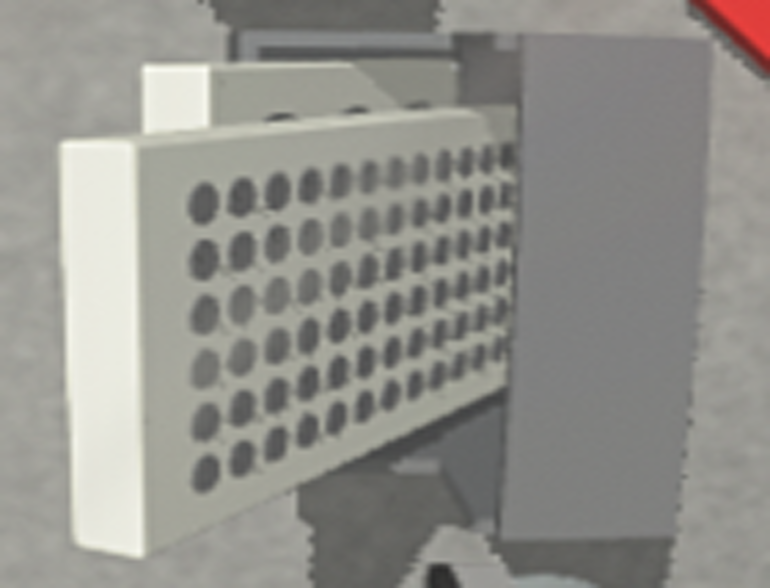

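Run:
```python
from h import *; import pickle
p=pickle.load(open('pics/d_wrist.pkl','rb'))
px=lambda l:np.array([(225+x/5.5,100+y/4.2) for x,y in l])
X=np.array([(.0065,.06,.119),(.0065,-.06,.119),(.0405,.06,.119),(.0405,-.06,.119)])
q,r=fitpose([(p,X,px([(522,35),(498,538),(713,38),(672,540)]),1)],[.63,.016,-.22]); print('bin',q,np.degrees(q[2])); print(r.round(2))
Xl=np.array([(-.007,.0425,.0875),(-.007,-.0425,.0875),(.007,.0425,.0875),(.007,-.0425,.0875)])
ul=px([(60,142),(74,545),(137,145),(147,557)])
l=np.radians(32); zc=.005+.007*np.sin(l)+.0875*np.cos(l)
a=least_squares(lambda a:(proj(p,plateP(np.r_[a[:2],zc,a[2],l],Xl),1)-ul).ravel(),[.6,.016,-.2]); P=np.r_[a.x[:2],zc,a.x[2],l]; print(a.x,np.degrees(a.x[2]),a.fun.round(2)); print(plateP(P,[(-.007,0,.0875)]))
Xs=np.array([(-.007,.0425,.06),(.007,.0425,.06)]); us=px([(142,65),(208,67)])
l=np.radians(30); zc=.005+.007*np.sin(l)+.06*np.cos(l)
a=least_squares(lambda a:(proj(p,plateP(np.r_[a[:2],zc,-.218,l],Xs),1)-us).ravel(),[.6,.016]);P=np.r_[a.x[:2],zc,-.218,l]; print('short',P,a.fun.round(2),plateP(P,[(-.007,0,.06)]))
```

```text
bin [ 0.63217781  0.01169936 -0.21370436] -12.244357926920353
[[ 0.05 -0.51]
 [-0.12  0.88]
 [ 0.    0.26]
 [ 0.08 -0.52]]
[ 0.61507261  0.0120417  -0.21268342] -12.18586224748576 [-0.28 -0.91 -0.03  0.97  0.23 -1.14  0.06  1.46]
[[0.56394685 0.02308227 0.15340842]]
short [ 0.6124664   0.02550837  0.06046152 -0.218       0.52359878] [-0.49  0.2   0.48 -0.19] [[0.57725774 0.0333078  0.10892305]]
```

>>> {"api": "carry_out", "payload": {
  "motion": [
    {"offset": [-3,-9,2],"yaw": -0.004,"hand": 0.45},
    {"offset": [-3,-9,2],"yaw": -0.004,"hand": 0.45},
    {"offset": [-3,-9,2],"yaw": -0.004,"hand": 0.45},
    {"offset": [-3,-9,62],"yaw": -0.004,"hand": 0.45},
    {"offset": [-3,-9,62],"yaw": -0.004,"hand": 0.45},
    {"offset": [-3,-9,62],"yaw": -0.004,"hand": 0.45},
    {"offset": [-3,-9,62],"yaw": -0.004,"hand": 0.45},
    {"offset": [-3,-9,62],"yaw": -0.004,"hand": 0.45}
  ]
}}

```text
t: 5.32
position: [0.5784, 0.0192, 0.1913]
orientation: [-180.0, -0.1, -12.5]
ft_force: [0.1, 0.0, 0.1]
opening: 0.0471
```

```bash
python3 mv.py .5772 .0204 .138 -12.4;python3 mv.py .5772 .0204 .138 -12.4
```

```text
t 5.32 pos [0.5784 0.0192 0.1913] yaw -12.51 f [0.1 0.  0.1] open 0.0471
offset [-1.5 -0.9 53.3] yaw -0.002
t 5.32 pos [0.5784 0.0192 0.1913] yaw -12.51 f [0.1 0.  0.1] open 0.0471
offset [-1.5 -0.9 53.3] yaw -0.002
```

>>> {"api": "carry_out", "payload": {
  "motion": [
    {"offset": [-1.5,-1,20],"yaw": 0,"hand": 0.45},
    {"offset": [-1.5,-1,40],"yaw": 0,"hand": 0.45},
    {"offset": [-1.5,-1,53],"yaw": 0,"hand": 0.45},
    {"offset": [-1.5,-1,53],"yaw": 0,"hand": 0.45},
    {"offset": [-1.5,-1,53],"yaw": 0,"hand": 0.45},
    {"offset": [-1.5,-1,53],"yaw": 0,"hand": 0.45}
  ]
}}

```text
t: 5.82
position: [0.5774, 0.0201, 0.1384]
orientation: [-180.0, -0.2, -12.5]
ft_force: [-0.1, -1.0, 0.4]
opening: 0.0468
```

```bash
python3 mv.py .5772 .0204 .138 -12.4; python3 snap.py e wrist side
```

```text
t 5.82 pos [0.5774 0.0201 0.1384] yaw -12.55 f [-0.1 -1.   0.4] open 0.0468
offset [-0.2 -0.2  0.4] yaw -0.003
5.92 [0.57747684 0.02012462 0.13863434] -12.548283034332204 [ 0.13843401  0.55637806 -0.35655966] 0.04680856547135912
```

View pics/e_wrist.png

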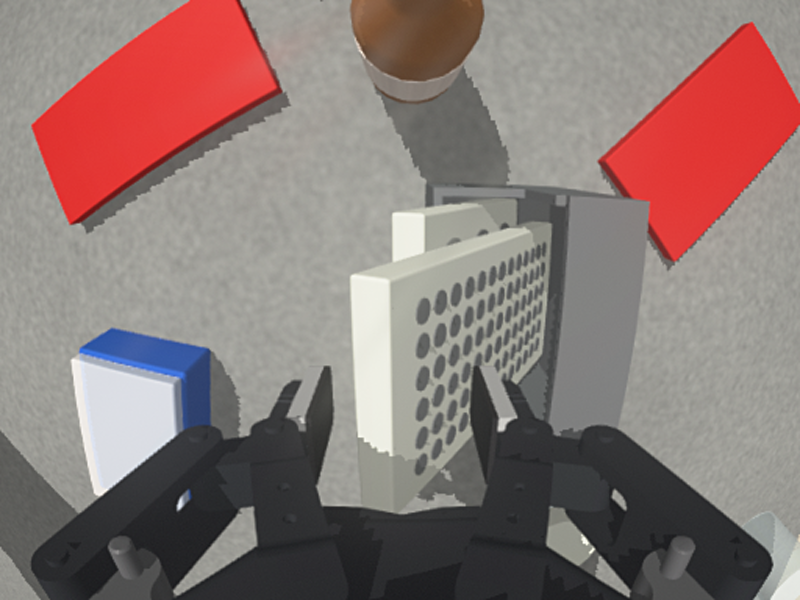

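View pics/e_side.png

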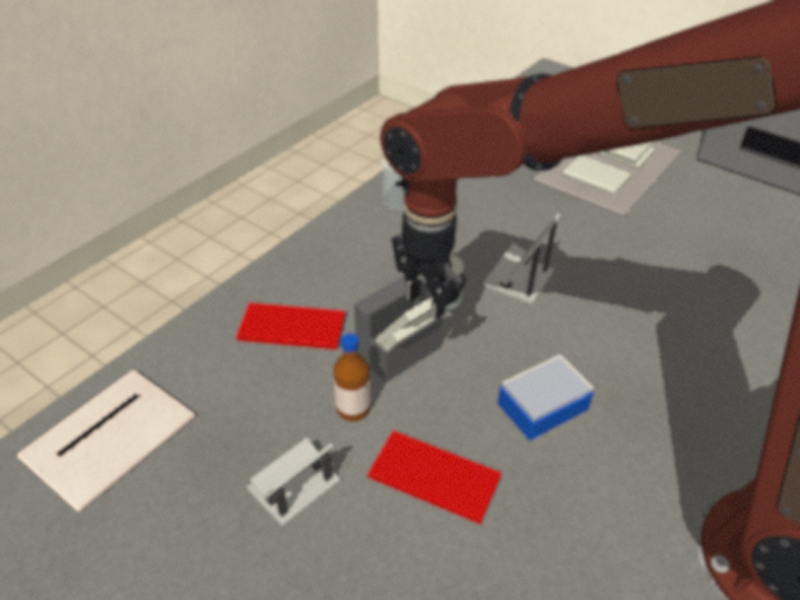

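>>> {"api": "carry_out", "payload": {
  "motion": [
    {"offset": [5,0,0],"yaw": 0,"hand": 0.45},
    {"offset": [9,0,0],"yaw": 0,"hand": 0.45},
    {"offset": [12,0,0],"yaw": 0,"hand": 0.45},
    {"offset": [15,0,0],"yaw": 0,"hand": 0.45},
    {"offset": [18,0,0],"yaw": 0,"hand": 0.45},
    {"offset": [21,0,0],"yaw": 0,"hand": 0.45},
    {"offset": [24,0,0],"yaw": 0,"hand": 0.45},
    {"offset": [27,0,0],"yaw": 0,"hand": 0.45},
    {"offset": [30,0,0],"yaw": 0,"hand": 0.45},
    {"offset": [33,0,0],"yaw": 0,"hand": 0.45},
    {"offset": [33,0,0],"yaw": 0,"hand": 0.45},
    {"offset": [33,0,0],"yaw": 0,"hand": 0.45}
  ]
}}

```text
t: 6.92
position: [0.6085, 0.013, 0.1366]
orientation: [-180.0, -0.0, -12.6]
ft_force: [-0.3, 0.9, 0.1]
opening: 0.0467
```

```bash
python3 mv.py .5772 .0204 .138 -12.4; python3 snap.py f wrist side
```

```text
t 6.92 pos [0.6085 0.013  0.1366] yaw -12.55 f [-0.3  0.9  0.1] open 0.0467
offset [-32.2  -0.4  -1.4] yaw -0.003
7.02 [0.60820629 0.01309493 0.13657052] -12.547856397377156 [-0.11302157 -0.13098375  0.01517473] 0.04687464419339728
```

View pics/f_wrist.png

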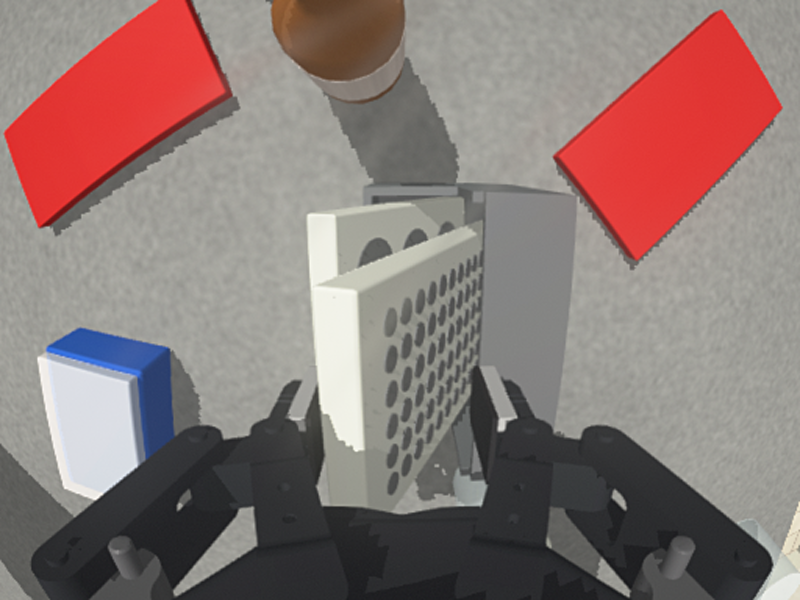

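Run:
```python
from h import *; import pickle
a=cv2.imread('pics/f_wrist_raw.png')
cv2.imwrite('pics/c8.png',cv2.resize(a[125:335,185:325],None,fx=5.5,fy=2.8,interpolation=cv2.INTER_CUBIC))
```

```text
(no output)
```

View pics/c8.png

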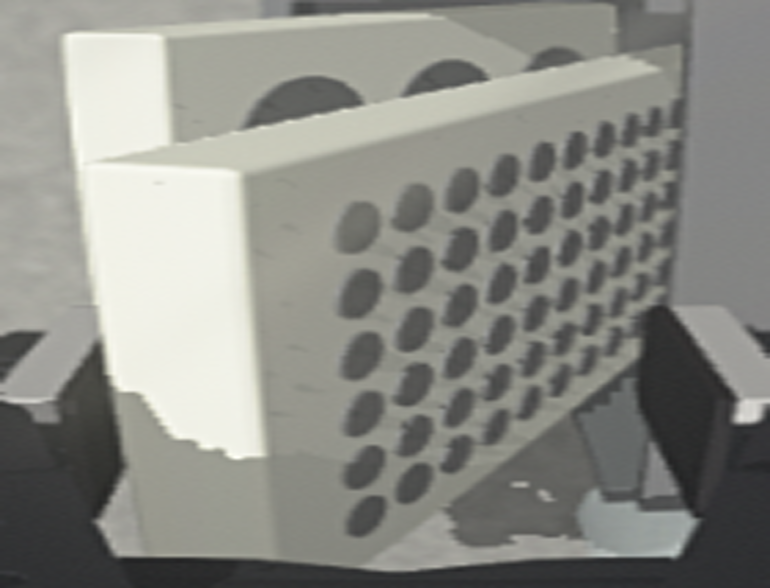

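Run:
```python
from h import *; import pickle
p=pickle.load(open('pics/f_wrist.pkl','rb'))
px=lambda l:np.array([(185+x/5.5,125+y/2.8) for x,y in l])
Xl=np.array([(-.007,.0425,.0875),(.007,.0425,.0875)])
ul=px([(88,163),(242,172)])
for yaw in (-12.3,-12.6):
  def f(a):
    l=a[2]; zc=.005+.007*np.sin(l)+.0875*np.cos(l)
    return (proj(p,plateP(np.r_[a[:2],zc,np.radians(yaw),l],Xl),1)-ul).ravel()
  a=least_squares(f,[.6,.016,.4]); l=a.x[2];P=np.r_[a.x[:2],.005+.007*np.sin(l)+.0875*np.cos(l),np.radians(yaw),l]
  print(a.x,np.degrees(l),a.fun.round(2),plateP(P,[(-.007,0,.0875),(0.007,0,.0875),(0,0,-.0875)]))
us=px([(65,33),(165,35)]);l=np.radians(30); zc=.005+.007*np.sin(l)+.06*np.cos(l);Xs=np.array([(-.007,.0425,.06),(.007,.0425,.06)])
a=least_squares(lambda a:(proj(p,plateP(np.r_[a[:2],zc,-.218,l],Xs),1)-us).ravel(),[.6,.016]); print(a.x,a.fun)
```

```text
[0.63204297 0.00665935 0.48533503] 27.807648730115165 [-0.05 -0.33  0.04  0.32] [[ 0.58611129  0.01667408  0.15979077]
 [ 0.5982103   0.01403607  0.16632184]
 [ 0.67192516 -0.00203637  0.00826553]]
[0.63176207 0.00651042 0.48503578] 27.790503057234055 [-0.06 -0.41  0.05  0.39] [[ 0.5859051   0.01676067  0.1598152 ]
 [ 0.59799204  0.01405891  0.16634256]
 [ 0.67157558 -0.00238895  0.00826368]]
[0.61307378 0.02566189] [-0.45494191  0.00628735  0.4270892  -0.00170857]
```

>>> {"api": "carry_out", "payload": {
  "motion": [
    {"offset": [0,0,-6],"yaw": 0,"hand": 0.45},
    {"offset": [0,0,-12],"yaw": 0,"hand": 0.45},
    {"offset": [0,0,-18],"yaw": 0,"hand": 0.45},
    {"offset": [0,0,-20],"yaw": 0,"hand": 0.5},
    {"offset": [-2,0,-21],"yaw": 0,"hand": 0.55},
    {"offset": [-4,0,-22],"yaw": 0,"hand": 0.6},
    {"offset": [-6,0,-22.5],"yaw": 0,"hand": 0.65},
    {"offset": [-8.5,0,-23],"yaw": 0,"hand": 0.7},
    {"offset": [-11,0,-24],"yaw": 0,"hand": 0.74},
    {"offset": [-13,0,-24.5],"yaw": 0,"hand": 0.77},
    {"offset": [-14.5,0,-25],"yaw": 0,"hand": 0.78},
    {"offset": [-14.5,0,-25],"yaw": 0,"hand": 0.78}
  ],
  "grip_force": 25
}}

```text
t: 8.02
position: [0.5938, 0.0164, 0.1617]
orientation: [180.0, 0.0, -12.5]
ft_force: [-1.0, -0.3, 0.2]
opening: 0.0188
```

```bash
python3 mv.py .5772 .0204 .138 -12.4; python3 snap.py g wrist side
python3 - <<'E'
import cv2
a=cv2.imread('pics/g_wrist_raw.png')
cv2.imwrite('pics/c9.png',cv2.resize(a[125:335,185:325],None,fx=5.5,fy=2.8,interpolation=cv2.INTER_CUBIC))
E
```

```text
t 8.02 pos [0.5938 0.0164 0.1617] yaw -12.54 f [-1.  -0.3  0.2] open 0.0188
offset [-17.   -0.3  23.7] yaw -0.002
8.12 [0.59407364 0.01627456 0.16183121] -12.546672550014572 [-1.04854902 -1.25577094  0.80551458] 0.018891781184979535
```

View pics/g_wrist.png

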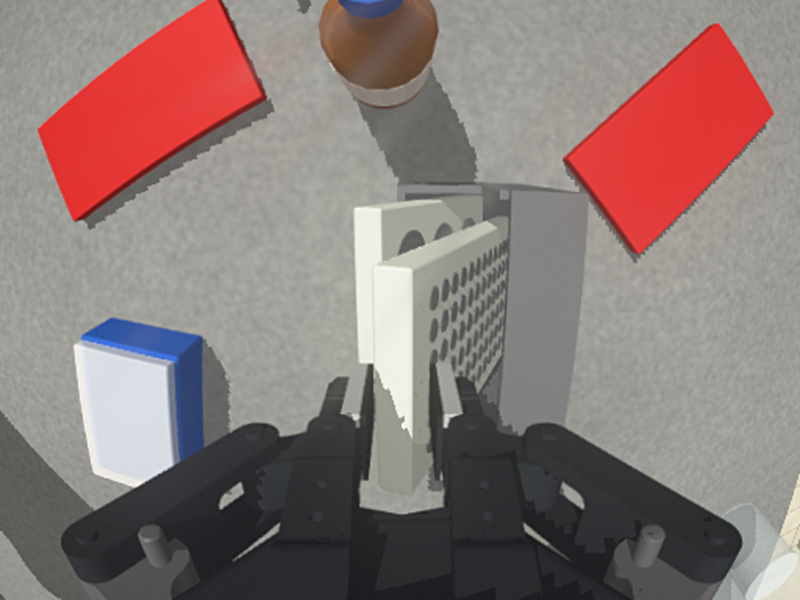

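>>> {"api": "carry_out", "payload": {
  "motion": [
    {"offset": [0,0,0],"yaw": 0,"hand": 0.8},
    {"offset": [0,0,-0.5],"yaw": 0,"hand": 0.82},
    {"offset": [0,0,-0.5],"yaw": 0,"hand": 0.84},
    {"offset": [0,0,-0.5],"yaw": 0,"hand": 0.86},
    {"offset": [0,0,-0.5],"yaw": 0,"hand": 0.88},
    {"offset": [0,0,-0.5],"yaw": 0,"hand": 1},
    {"offset": [0,0,-0.5],"yaw": 0,"hand": 1}
  ],
  "grip_force": 30
}}

```text
t: 8.7
position: [0.5942, 0.0162, 0.1622]
orientation: [180.0, 0.0, -12.5]
ft_force: [-0.0, -0.5, -0.9]
opening: 0.0145
```

```bash
python3 mv.py .5772 .0204 .138 -12.4; python3 snap.py h wrist side
```

```text
t 8.7 pos [0.5942 0.0162 0.1622] yaw -12.55 f [-0.  -0.5 -0.9] open 0.0145
offset [-17.5  -0.4  24.2] yaw -0.003
8.8 [0.59410264 0.01626762 0.16211679] -12.547628277616642 [ 0.48406217 -0.57618599 -1.30019415] 0.014378021521562777
```

View pics/h_wrist.png

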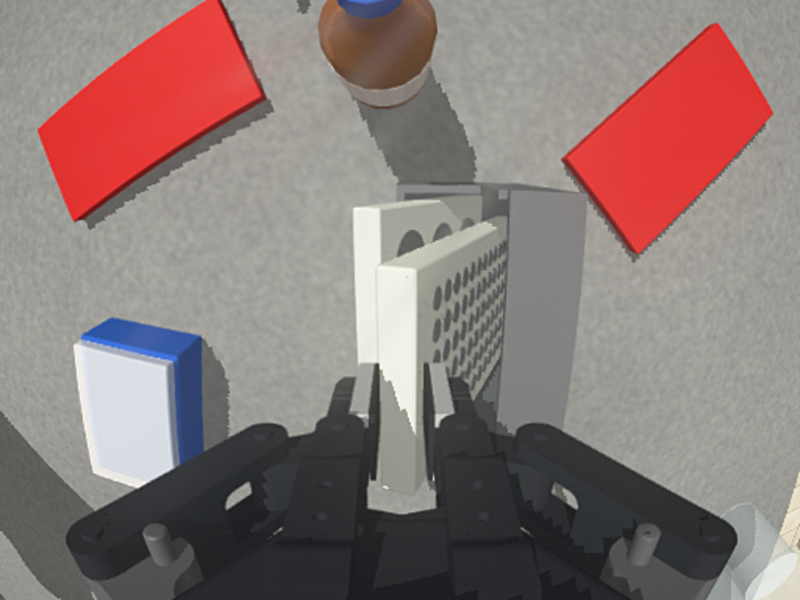

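>>> {"api": "carry_out", "payload": {
  "motion": [
    {"offset": [0,0,0],"yaw": 0,"hand": 1},
    {"offset": [0,0,0],"yaw": 0,"hand": 1},
    {"offset": [-0.8,0,-2],"yaw": 0,"hand": 1},
    {"offset": [-1.7,0,-4],"yaw": 0,"hand": 1},
    {"offset": [-2.5,0,-6],"yaw": 0,"hand": 1},
    {"offset": [-3.4,0,-8],"yaw": 0,"hand": 1},
    {"offset": [-3.4,0,-8],"yaw": 0,"hand": 1}
  ],
  "grip_force": 60
}}

```text
t: 9.38
position: [0.5908, 0.017, 0.1708]
orientation: [-180.0, -0.0, -12.5]
ft_force: [-0.2, 0.6, -1.5]
opening: 0.0126
```

```bash
python3 mv.py .5772 .0204 .138 -12.4; python3 snap.py i wrist scene
```

```text
t 9.38 pos [0.5908 0.017  0.1708] yaw -12.55 f [-0.2  0.6 -1.5] open 0.0126
offset [-14.1  -0.3  32.8] yaw -0.003
9.48 [0.59078914 0.01702769 0.17048791] -12.545884806566841 [ 0.12821105 -0.50071896 -2.08617679] 0.012698912659549234
```

View pics/i_wrist.png

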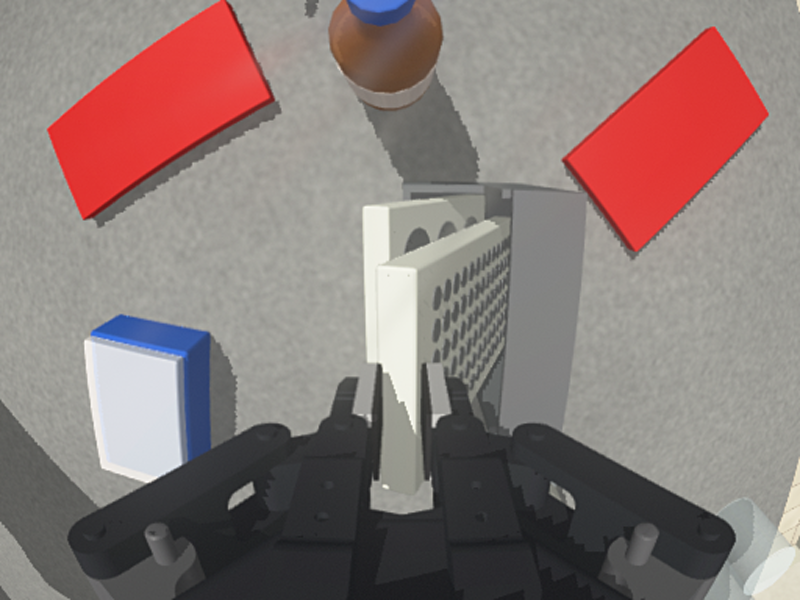

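View pics/i_scene.png

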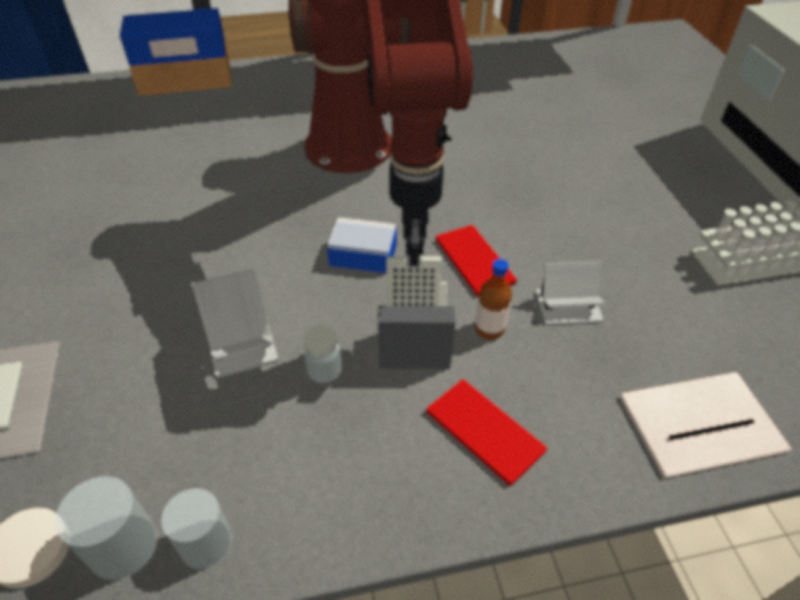

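>>> {"api": "carry_out", "payload": {
  "motion": [
    {"offset": [-2,0,-5],"yaw": 0,"hand": 1},
    {"offset": [-4.3,0,-10],"yaw": 0,"hand": 1},
    {"offset": [-6.5,0,-15],"yaw": 0,"hand": 1},
    {"offset": [-8.6,0,-20],"yaw": 0,"hand": 1},
    {"offset": [-10.8,0,-25],"yaw": 0,"hand": 1},
    {"offset": [-13,0,-30],"yaw": 0,"hand": 1},
    {"offset": [-15,0,-35],"yaw": 0,"hand": 1},
    {"offset": [-17.2,0,-40],"yaw": 0,"hand": 1},
    {"offset": [-17.2,0,-40],"yaw": 0,"hand": 1}
  ]
}}

```text
t: 10.23
position: [0.5744, 0.0208, 0.2119]
orientation: [-180.0, -0.1, -12.5]
ft_force: [1.0, -0.8, -1.8]
opening: 0.0127
```

```bash
python3 mv.py .5772 .0204 .138 -12.4; python3 snap.py j wrist side
python3 - <<'E'
import cv2
a=cv2.imread('pics/j_side_raw.png')
cv2.imwrite('pics/c10.png',cv2.resize(a[120:270,180:330],None,fx=4,fy=4,interpolation=cv2.INTER_CUBIC))
E
```

```text
t 10.23 pos [0.5744 0.0208 0.2119] yaw -12.54 f [ 1.  -0.8 -1.8] open 0.0127
offset [ 2.6 -0.2 73.9] yaw -0.002
10.33 [0.57417948 0.0207225  0.21067893] -12.546847061115868 [ 0.85566903 -0.09260449 -2.13884099] 0.012855973918760828
```

View pics/j_wrist.png

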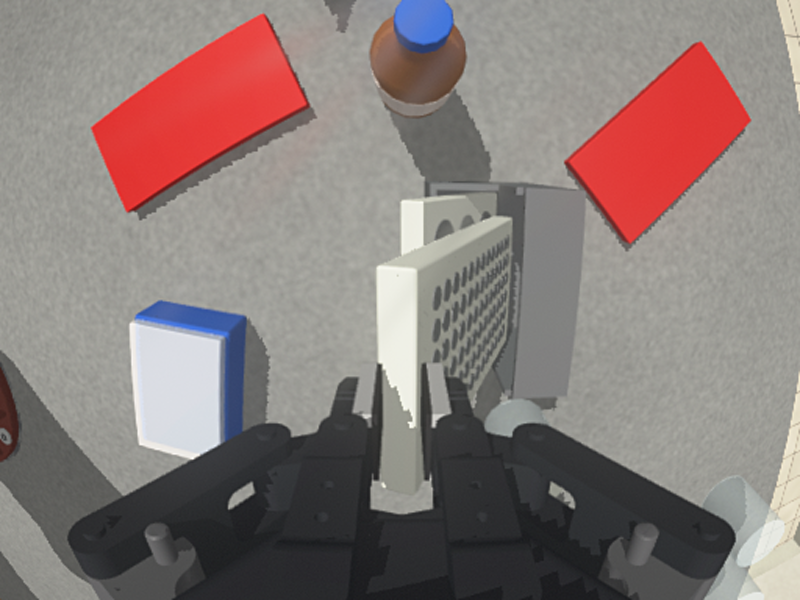

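View pics/c10.png

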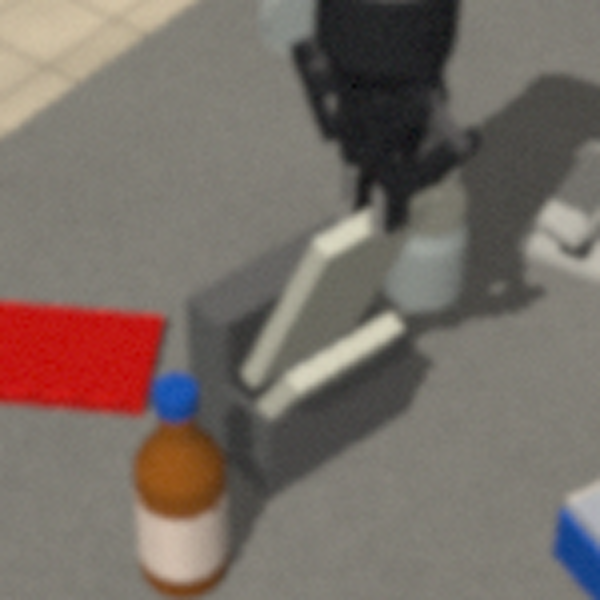

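>>> {"api": "carry_out", "payload": {
  "motion": [
    {"offset": [-3,0,-7],"yaw": 0,"hand": 1},
    {"offset": [-6.9,0,-16],"yaw": 0,"hand": 1},
    {"offset": [-10.8,0,-25],"yaw": 0,"hand": 1},
    {"offset": [-14.7,0,-34],"yaw": 0,"hand": 1},
    {"offset": [-18.5,0,-43],"yaw": 0,"hand": 1},
    {"offset": [-22.4,0,-52],"yaw": 0,"hand": 1},
    {"offset": [-26,0,-61],"yaw": 0,"hand": 1},
    {"offset": [-30,0,-70],"yaw": 0,"hand": 1},
    {"offset": [-34,0,-79],"yaw": 0,"hand": 1},
    {"offset": [-37,0,-87],"yaw": 0,"hand": 1},
    {"offset": [-38.5,0,-91],"yaw": 0,"hand": 1},
    {"offset": [-38.5,0,-91],"yaw": 0,"hand": 1}
  ]
}}

```text
t: 11.33
position: [0.5369, 0.0291, 0.303]
orientation: [-180.0, -0.2, -12.5]
ft_force: [0.1, -0.6, -1.5]
opening: 0.0126
```

```bash
python3 mv.py .5772 .0204 .138 -12.4; python3 snap.py k wrist side
python3 - <<'E'
import cv2
a=cv2.imread('pics/k_side_raw.png')
cv2.imwrite('pics/c11.png',cv2.resize(a[90:240,180:330],None,fx=4,fy=4,interpolation=cv2.INTER_CUBIC))
E
```

```text
t 11.33 pos [0.5369 0.0291 0.303 ] yaw -12.54 f [ 0.1 -0.6 -1.5] open 0.0126
offset [ 40.8  -0.2 165.1] yaw -0.002
11.43 [0.53640497 0.02907303 0.30121055] -12.546290714344497 [-0.07949892 -0.99154985 -1.95679792] 0.012572760561152736
```

View pics/k_wrist.png

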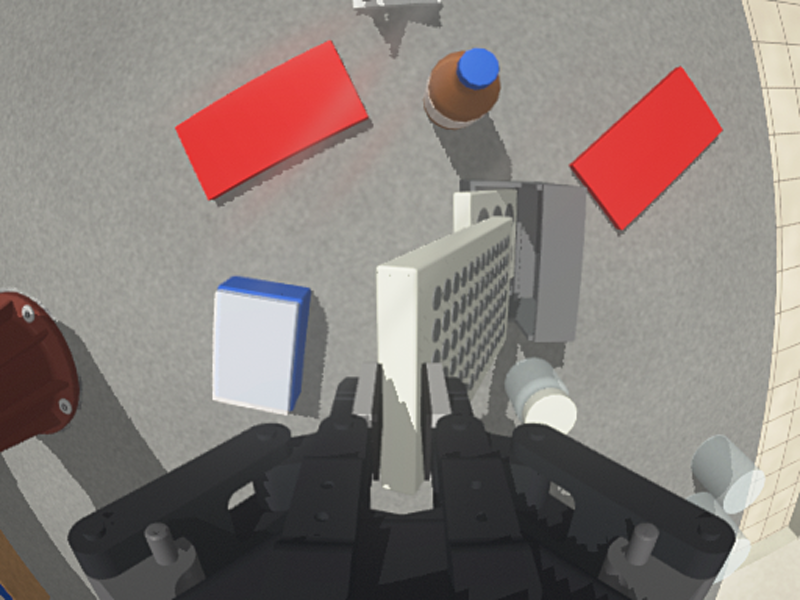

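View pics/c11.png

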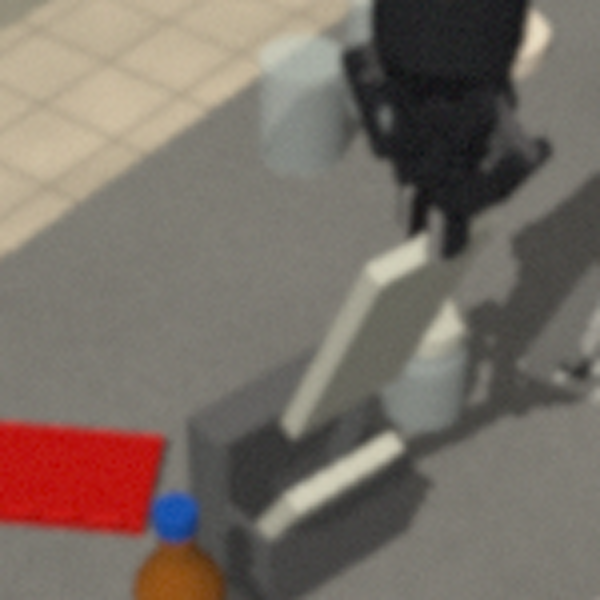

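Run:
```python
import cv2
a=cv2.imread('pics/k_wrist_raw.png')
cv2.imwrite('pics/c12.png',cv2.resize(a[130:320,235:335],None,fx=7.5,fy=3.15,interpolation=cv2.INTER_CUBIC))
```

```text
(no output)
```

View pics/c12.png

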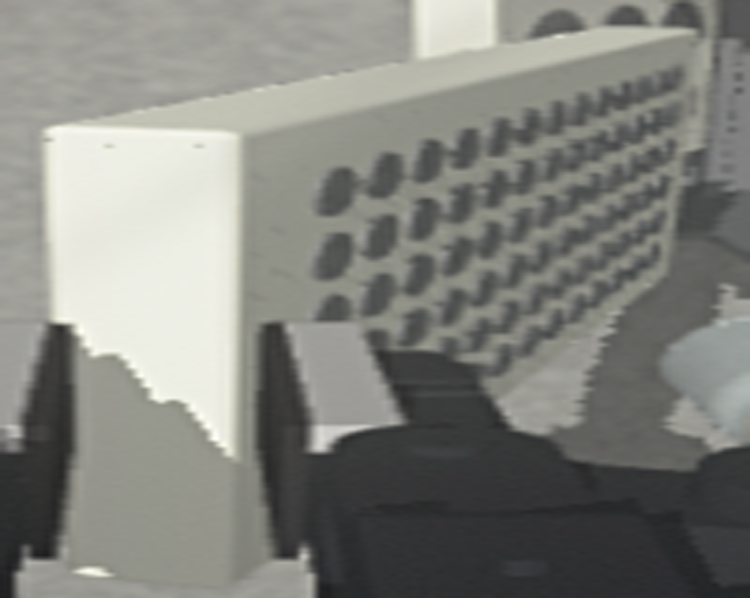

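```bash
cat > fitl.py <<'E'
from h import *; import pickle
def fit(tag,pts,H,q0,full=True):
    p=pickle.load(open(f'pics/{tag}_wrist.pkl','rb'))
    X=np.array([k for k,_ in pts]);u=np.array([v for _,v in pts])
    # params: pos(3), rotvec relative to yaw/lean/roll
    def P(a):
        Rm=(Ro.from_euler('z',a[3])*Ro.from_euler('y',-a[4])*Ro.from_euler('x',a[5])).as_matrix()
        return lambda X:np.atleast_2d(X)@Rm.T+a[:3]
    f=lambda a:(proj(p,P(a)(X),1)-u).ravel()
    r=least_squares(f,q0,x_scale=[.01,.01,.01,.1,.1,.1],loss='soft_l1'); return r.x,P(r.x),r.fun.reshape(-1,2)
E
python3 - <<'E'
from fitl import *
px=lambda x,y:(235+x/7.5,130+y/3.15)
h,t,w=.0875,.007,.0425
pts=[((-t,w,h),px(45,128)),((t,w,h),px(243,135)),((t,w,-h),px(694,33)),((t,-w,-h),px(667,272)),((-t,-w,h),px(65,575)),((t,-w,h),px(228,583)),((-t,w,-h),px(612,27))]
a,P,r=fit('k',pts,h,[.55,.03,.23,-.218,.4,0])
print(a[:3],np.degrees(a[3:]),r.round(2))
tcp=np.array([.5366,.0290,.302]); y=np.radians(-12.546);u=np.array([np.cos(y),np.sin(y),0]);v=np.array([-np.sin(y),np.cos(y),0])
for n,X in (('Btop',(-t,0,h)),('foot back',(-t,0,-h)),('centre',(0,0,0))):
    d=P(X)[0]-tcp; print(n,np.round([d@u*1000,d@v*1000,d[2]*1000],1))
E
```

```text
[0.56934948 0.02076994 0.22392812] [-12.58385763  23.18162602   0.15685843] [[-0.13 -0.  ]
 [ 0.08  0.16]
 [ 1.   -0.94]
 [-0.03  1.19]
 [ 0.15 -2.39]
 [ 0.02  0.8 ]
 [-1.32  0.07]]
Btop [-7.1 -1.1 -0.4]
foot back [  61.8   -0.7 -161.3]
centre [ 33.8  -0.9 -78.1]
```

```bash
cat > rest.py <<'E'
import sys
from h import *
# usage: rest tall/low  tcpoff(x,y,z mm in rest yaw frame of seated TCP)  list of local offsets x,z
def world(rest,seat,ox,oz,oy=0):
    q,l=rest; a=np.radians(l)
    loc=np.array(seat)+np.array([ox*np.cos(a)-oz*np.sin(a),oy,ox*np.sin(a)+oz*np.cos(a)])
    return yawT(q,loc/1000.)[0]
TALL=(np.array([.5765,-.2748,np.radians(6.78)]),23)
LOW=(np.array([.5946,.3100,np.radians(-8.40)]),28)
def offs(P,yaw):
    s=bot.read_state(); T=Ro.from_euler('xyz',s['orientation'],degrees=True).as_matrix()
    return np.round(T.T@(P-s['position'])*1000,1),round(-np.radians(yaw-s['orientation'][2]),3)
E
python3 - <<'E'
from rest import *
for ox,oz in ((25,125),(6,40),(3,15),(0,0)):
    P=world(TALL,(-61.3,1,184),ox,oz); print(P,offs(P,6.81))
E
```

```text
[ 0.48986248 -0.28409318  0.30883138] (array([ 22.6, 315.8,  -7.6]), np.float64(-0.338))
[ 0.50547509 -0.28223702  0.22316458] (array([ 37.4, 310.6,  78.1]), np.float64(-0.338))
[ 0.51243285 -0.28140982  0.19897977] (array([ 44. , 308.3, 102.2]), np.float64(-0.338))
[ 0.51551063 -0.28104391  0.184     ] (array([ 47. , 307.2, 117.2]), np.float64(-0.338))
```

>>> {"api": "carry_out", "payload": {
  "motion": [
    {"offset": [0,4,-6],"yaw": 0,"hand": 1},
    {"offset": [1,12,-12],"yaw": -0.01,"hand": 1},
    {"offset": [2,24,-18],"yaw": -0.025,"hand": 1},
    {"offset": [3,40,-22],"yaw": -0.045,"hand": 1},
    {"offset": [5,58,-24],"yaw": -0.065,"hand": 1},
    {"offset": [6,77,-25],"yaw": -0.085,"hand": 1},
    {"offset": [7,96,-25],"yaw": -0.105,"hand": 1},
    {"offset": [8,115,-25],"yaw": -0.125,"hand": 1},
    {"offset": [10,134,-25],"yaw": -0.145,"hand": 1},
    {"offset": [11,153,-25],"yaw": -0.165,"hand": 1},
    {"offset": [12,172,-25],"yaw": -0.185,"hand": 1},
    {"offset": [13,190,-25],"yaw": -0.2,"hand": 1}
  ]
}}

```text
t: 12.43
position: [0.5073, -0.1605, 0.3258]
orientation: [-180.0, 0.1, -1.1]
ft_force: [0.4, 0.2, -2.6]
opening: 0.0126
```

Run:
```python
from rest import *
s=bot.read_state();print(s['position'],s['orientation'],s['ft_force'],s['opening'])
P=world(TALL,(-61.3,1,184),25,125); print(P,offs(P,6.81))
```

```text
[ 0.50729943 -0.16053453  0.32581261] [-1.79995226e+02  7.17559463e-02 -1.05934951e+00] [ 0.41183685  0.23065428 -2.64951516] 0.01261113133585067
[ 0.48986248 -0.28409318  0.30883138] (array([-15.1, 123.9,  17. ]), np.float64(-0.137))
```

>>> {"api": "carry_out", "payload": {
  "motion": [
    {"offset": [-2,17,0],"yaw": -0.02,"hand": 1},
    {"offset": [-4,34,0],"yaw": -0.04,"hand": 1},
    {"offset": [-6,52,0],"yaw": -0.06,"hand": 1},
    {"offset": [-8,70,0],"yaw": -0.08,"hand": 1},
    {"offset": [-10,86,0],"yaw": -0.095,"hand": 1},
    {"offset": [-12,100,2],"yaw": -0.11,"hand": 1},
    {"offset": [-13,112,6],"yaw": -0.125,"hand": 1},
    {"offset": [-15,120,10],"yaw": -0.135,"hand": 1},
    {"offset": [-15,124,14],"yaw": -0.137,"hand": 1},
    {"offset": [-15,124,17],"yaw": -0.137,"hand": 1},
    {"offset": [-15,124,17],"yaw": -0.137,"hand": 1}
  ]
}}

```text
t: 13.35
position: [0.49, -0.2823, 0.3078]
orientation: [-179.9, 0.1, 6.7]
ft_force: [-0.6, 0.3, -1.4]
opening: 0.0127
```

```bash
python3 snap.py l wrist scene
python3 - <<'E'
from rest import *
for ox,oz in ((25,125),(8,60),(6,40),(3,15),(0,0)):
    P=world(TALL,(-61.3,1,184),ox,oz); print(P,offs(P,6.81))
E
```

```text
13.45 [ 0.49048258 -0.28215283  0.30890087] 6.79082929354346 [-0.13496413 -0.01034709 -2.34111458] 0.012704004083898155
[ 0.48986248 -0.28409318  0.30883138] (array([-0.8,  1.9,  0.1]), np.float64(-0.0))
[ 0.49954325 -0.28294225  0.24235614] (array([ 8.9,  1.9, 66.5]), np.float64(-0.0))
[ 0.50547509 -0.28223702  0.22316458] (array([14.9,  1.9, 85.7]), np.float64(-0.0))
[ 0.51243285 -0.28140982  0.19897977] (array([ 21.9,   2. , 109.9]), np.float64(-0.0))
[ 0.51551063 -0.28104391  0.184     ] (array([ 25. ,   2. , 124.9]), np.float64(-0.0))
```

View pics/l_wrist.png

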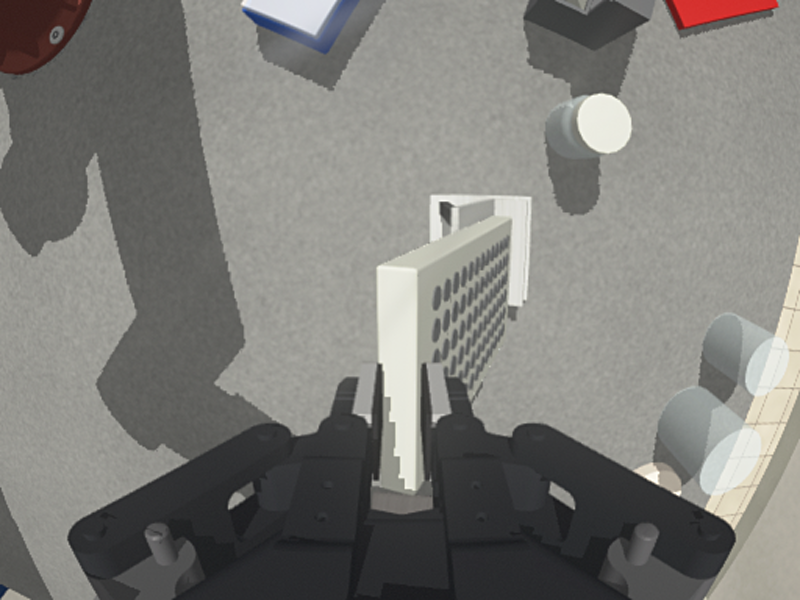

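View pics/l_scene.png

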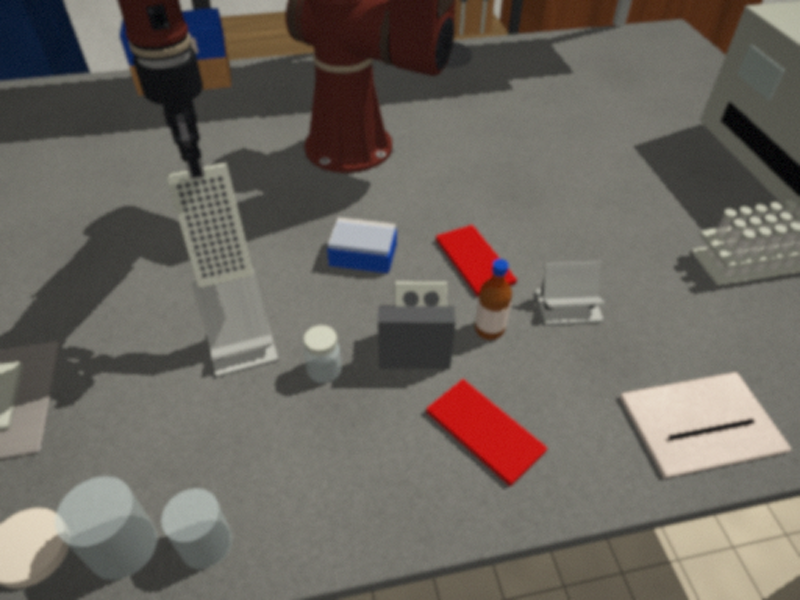

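>>> {"api": "carry_out", "payload": {
  "motion": [
    {"offset": [0,1,3],"yaw": 0,"hand": 1},
    {"offset": [1,2,9],"yaw": 0,"hand": 1},
    {"offset": [2,2,16],"yaw": 0,"hand": 1},
    {"offset": [3,2,23],"yaw": 0,"hand": 1},
    {"offset": [4,2,30],"yaw": 0,"hand": 1},
    {"offset": [5,2,37],"yaw": 0,"hand": 1},
    {"offset": [6,2,44],"yaw": 0,"hand": 1},
    {"offset": [7,2,51],"yaw": 0,"hand": 1},
    {"offset": [8,2,58],"yaw": 0,"hand": 1},
    {"offset": [8.5,2,64],"yaw": 0,"hand": 1},
    {"offset": [9,2,66],"yaw": 0,"hand": 1},
    {"offset": [9,2,66],"yaw": 0,"hand": 1}
  ]
}}

```text
t: 14.45
position: [0.4993, -0.2835, 0.2422]
orientation: [-179.9, 0.1, 6.8]
ft_force: [-0.1, -0.2, -2.0]
opening: 0.0128
```

```bash
python3 snap.py m wrist side
python3 - <<'E'
from rest import *
a=cv2.imread('pics/m_wrist_raw.png')
cv2.imwrite('pics/c13.png',cv2.resize(a[110:320,235:355],None,fx=6.5,fy=2.8,interpolation=cv2.INTER_CUBIC))
a=cv2.imread('pics/m_side_raw.png')
cv2.imwrite('pics/c14.png',cv2.resize(a[80:230,280:420],None,fx=4,fy=4,interpolation=cv2.INTER_CUBIC))
for ox,oz in ((8,60),(6,40),(3,15),(0,0)):
    P=world(TALL,(-61.3,1,184),ox,oz); print(P,offs(P,6.81))
E
```

```text
14.55 [ 0.49980761 -0.28393088  0.24344185] 6.762304510736702 [-0.3389609  -0.67202789 -2.67794675] 0.01248866663137858
[ 0.49954325 -0.28294225  0.24235614] (array([-0.1, -1. ,  1.1]), np.float64(-0.001))
[ 0.50547509 -0.28223702  0.22316458] (array([ 5.8, -1. , 20.3]), np.float64(-0.001))
[ 0.51243285 -0.28140982  0.19897977] (array([12.8, -1. , 44.5]), np.float64(-0.001))
[ 0.51551063 -0.28104391  0.184     ] (array([15.9, -1. , 59.4]), np.float64(-0.001))
```

View pics/c13.png

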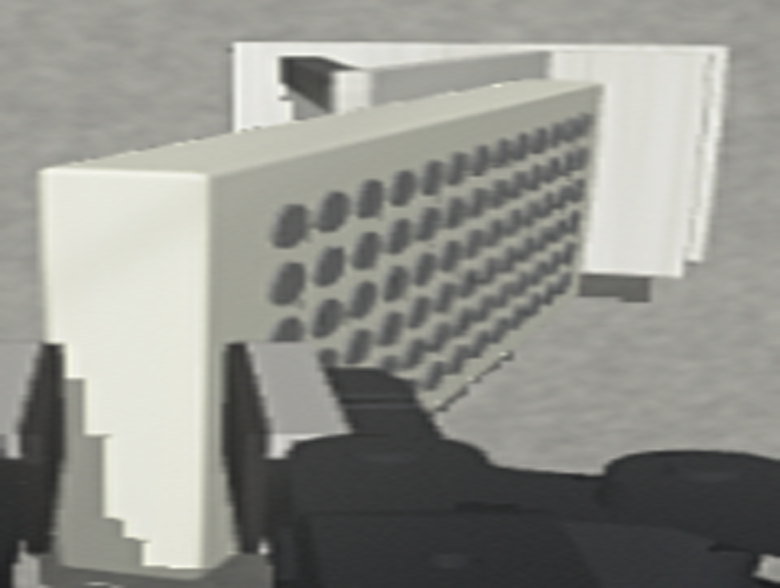

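View pics/c14.png

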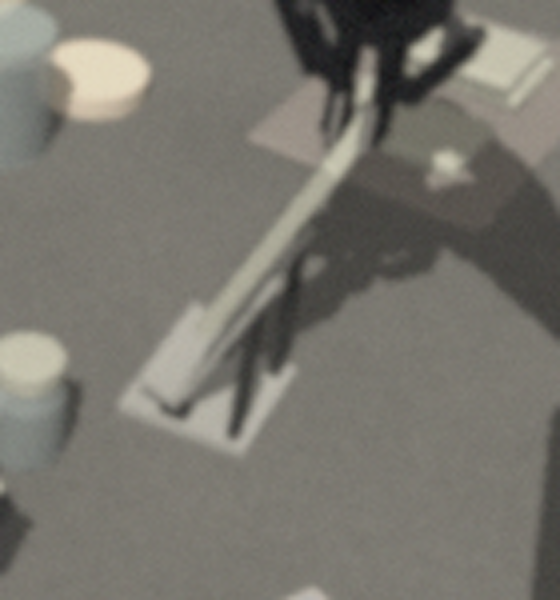

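Run:
```python
from fitl import *; from rest import TALL
p=pickle.load(open('pics/m_wrist.pkl','rb'))
px=lambda x,y:(235+x/6.5,110+y/2.8)
X=restP([(0,.05,0),(.03,.05,0),(.03,-.05,0)],23);u=np.array([px(550,50),px(712,50),px(684,275)])
q,r=fitpose([(p,X,u,1)],TALL[0]); print('rest',q,np.degrees(q[2]),r.round(2))
print('predicted',proj(p,yawT(TALL[0],X),1)-u)
h,t,w=.0875,.007,.0425
pts=[((-t,w,h),px(40,172)),((t,w,h),px(208,178)),((t,w,-h),px(603,87)),((t,-w,-h),px(575,290)),((t,-w,h),px(202,568)),((-t,w,-h),px(530,80))]
a,P,r=fit('m',pts,h,[.53,-.28,.15,.118,.4,0])
print(a[:3],np.degrees(a[3:]),r.round(2))
d=P((-t,0,-h))[0]; c,s=np.cos(q[2]),np.sin(q[2]); e=d-[q[0],q[1],.026]; e=np.array([c*e[0]+s*e[1],-s*e[0]+c*e[1],e[2]])*1000
A=np.radians(23); print('foot back in rest: x,y,z local',e[0]*np.cos(A)+e[2]*np.sin(A),e[1],-e[0]*np.sin(A)+e[2]*np.cos(A))
```

```text
rest [ 0.57611438 -0.27390466  0.13536974] 7.756114561165195 [[ 0.18 -0.51]
 [-0.34  0.59]
 [ 0.15 -0.08]]
predicted [[ 1.06572438  0.27003083]
 [ 0.51180371  1.78972315]
 [-0.37727491  0.98234983]]
[ 0.53276937 -0.28150773  0.15856516] [ 6.87159867 23.18298016  0.47716402] [[ 0.18  0.03]
 [ 0.07  0.17]
 [ 0.39 -1.66]
 [ 0.46  2.76]
 [-0.25 -0.29]
 [-1.45 -0.01]]
foot back in rest: x,y,z local 4.605298927052484 -1.3875930674286616 51.68712808373945
```

>>> {"api": "carry_out", "payload": {
  "motion": [
    {"offset": [1,-1,3],"yaw": -0.003,"hand": 1},
    {"offset": [3,-1,8],"yaw": -0.006,"hand": 1},
    {"offset": [5.2,-1,13],"yaw": -0.006,"hand": 1},
    {"offset": [7.2,-1,18],"yaw": -0.006,"hand": 1},
    {"offset": [9.2,-1,23],"yaw": -0.006,"hand": 1},
    {"offset": [11.2,-1,28],"yaw": -0.006,"hand": 1},
    {"offset": [13.2,-1,33],"yaw": -0.006,"hand": 1},
    {"offset": [14.8,-1,37],"yaw": -0.006,"hand": 1},
    {"offset": [15.5,-1,39],"yaw": -0.006,"hand": 1},
    {"offset": [15.5,-1,39],"yaw": -0.006,"hand": 1}
  ]
}}

```text
t: 15.38
position: [0.5147, -0.2807, 0.2033]
orientation: [-179.9, 0.1, 7.1]
ft_force: [-0.7, -0.1, -2.6]
opening: 0.0126
```

```bash
python3 snap.py n wrist side
python3 - <<'E'
from rest import *
a=cv2.imread('pics/n_wrist_raw.png')
cv2.imwrite('pics/c15.png',cv2.resize(a[110:320,235:355],None,fx=6.5,fy=2.8,interpolation=cv2.INTER_CUBIC))
a=cv2.imread('pics/n_side_raw.png')
cv2.imwrite('pics/c16.png',cv2.resize(a[80:230,280:420],None,fx=4,fy=4,interpolation=cv2.INTER_CUBIC))
E
```

```text
15.48 [ 0.51498529 -0.28102729  0.20425061] 7.1085635305030435 [-0.5944866   0.15330665 -2.35004216] 0.012593405411794566
```

View pics/c15.png

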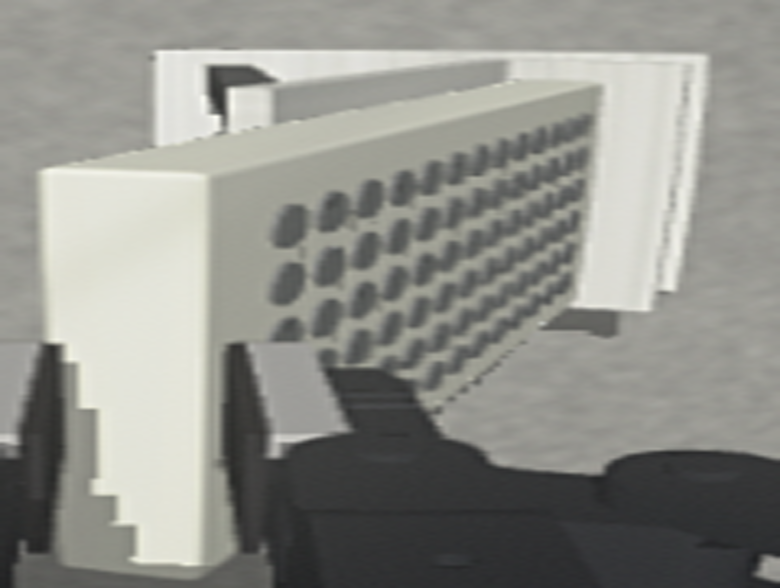

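View pics/c16.png

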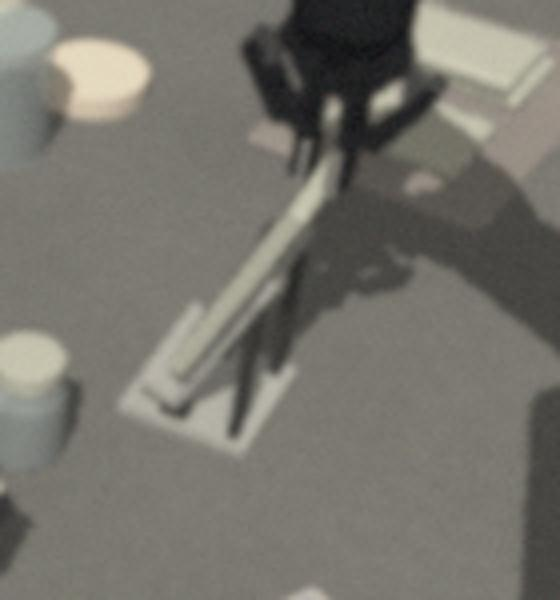

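Run:
```python
from fitl import *; from rest import TALL
p=pickle.load(open('pics/n_wrist.pkl','rb'))
px=lambda x,y:(235+x/6.5,110+y/2.8)
X=restP([(0,.05,0),(.03,.05,0),(.03,-.05,0),(0,.05,.12)],23);u=np.array([px(503,62),px(683,62),px(655,310),px(275,88)])
print('predicted',proj(p,yawT(TALL[0],X),1)-u)
q,r=fitpose([(p,X,u,1)],TALL[0]); print('rest',q,np.degrees(q[2]),r.round(2))
h,t,w=.0875,.007,.0425
pts=[((-t,w,h),px(40,172)),((t,w,h),px(208,178)),((t,w,-h),px(603,85)),((t,-w,-h),px(574,303)),((t,-w,h),px(202,568)),((-t,w,-h),px(520,80))]
a,P,r=fit('n',pts,h,[.53,-.28,.15,.118,.4,0])
print(a[:3],np.degrees(a[3:]),r.round(2))
for X in ((-t,0,-h),(-t,0,h)):
  d=P(X)[0]; c,s=np.cos(q[2]),np.sin(q[2]); e=d-[q[0],q[1],.026]; e=np.array([c*e[0]+s*e[1],-s*e[0]+c*e[1],e[2]])*1000
  A=np.radians(23); print('in rest: x,y,z local',e[0]*np.cos(A)+e[2]*np.sin(A),e[1],-e[0]*np.sin(A)+e[2]*np.cos(A))
```

```text
predicted [[ 1.94005693 -0.87179048]
 [ 1.62464902  1.00666885]
 [-0.60777569  1.02865097]
 [ 1.1898172  -0.06969517]]
rest [ 0.57599771 -0.27442347  0.13532428] 7.753510010934672 [[ 0.78 -1.3 ]
 [ 0.49  0.12]
 [-0.21  0.28]
 [-0.66  0.43]]
[ 0.54804369 -0.27895865  0.12000621] [ 7.39043718 23.07046508  0.05822637] [[ 0.12 -0.09]
 [ 0.05 -0.03]
 [ 0.01 -0.08]
 [ 0.34 -0.94]
 [-0.24  0.21]
 [-0.28  0.89]]
in rest: x,y,z local 3.779008472014462 -0.8099383013019094 10.086387678477562
in rest: x,y,z local 3.5640153231625433 -0.5532265710385484 185.08606732685143
```

>>> {"api": "carry_out", "payload": {
  "motion": [
    {"offset": [0.8,-0.5,2],"yaw": -0.004,"hand": 1},
    {"offset": [1.6,-0.5,4],"yaw": -0.004,"hand": 1},
    {"offset": [2.4,-0.5,6],"yaw": -0.004,"hand": 1},
    {"offset": [2.8,-0.5,7],"yaw": -0.004,"hand": 1},
    {"offset": [2.8,-0.5,7],"yaw": -0.004,"hand": 1}
  ]
}}

```text
t: 15.9
position: [0.5175, -0.28, 0.1968]
orientation: [-180.0, 0.0, 7.3]
ft_force: [-0.1, -0.8, -2.6]
opening: 0.013
```

>>> {"api": "carry_out", "payload": {
  "motion": [
    {"offset": [0.8,0,2],"yaw": 0,"hand": 1},
    {"offset": [1.2,0,3],"yaw": 0,"hand": 1},
    {"offset": [1.2,0,3],"yaw": 0,"hand": 1}
  ]
}}

```text
t: 16.15
position: [0.5188, -0.2799, 0.1939]
orientation: [-180.0, 0.0, 7.3]
ft_force: [-0.5, 0.6, -1.7]
opening: 0.0131
```

>>> {"api": "carry_out", "payload": {
  "motion": [
    {"offset": [0.8,0,2],"yaw": 0,"hand": 1},
    {"offset": [1.2,0,3],"yaw": 0,"hand": 1},
    {"offset": [1.2,0,3],"yaw": 0,"hand": 1}
  ]
}}

```text
t: 16.4
position: [0.5199, -0.2797, 0.1909]
orientation: [-180.0, 0.0, 7.3]
ft_force: [-0.1, -0.5, -2.1]
opening: 0.0128
```

```bash
python3 snap.py o wrist side
python3 - <<'E'
from rest import *
a=cv2.imread('pics/o_side_raw.png')
cv2.imwrite('pics/c16.png',cv2.resize(a[100:210,290:400],None,fx=5,fy=5,interpolation=cv2.INTER_CUBIC))
E
```

```text
16.5 [ 0.51997828 -0.27981013  0.19111719] 7.334282205376469 [-0.47527035  0.38045152 -2.40725139] 0.012816318124940882
```

View pics/c16.png

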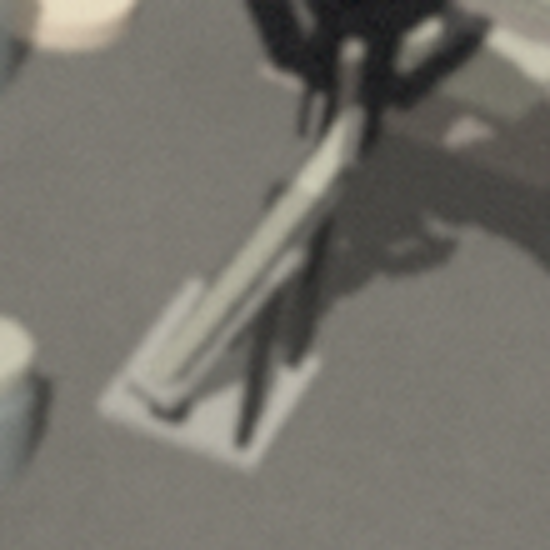

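>>> {"api": "carry_out", "payload": {
  "motion": [
    {"offset": [0.4,0,1],"yaw": 0,"hand": 1},
    {"offset": [0.8,0,2],"yaw": 0,"hand": 1},
    {"offset": [0.8,0,2],"yaw": 0,"hand": 1}
  ]
}}

```text
t: 16.75
position: [0.5208, -0.2797, 0.189]
orientation: [-180.0, 0.0, 7.3]
ft_force: [0.1, 0.2, -3.2]
opening: 0.0127
```

>>> {"api": "carry_out", "payload": {
  "motion": [
    {"offset": [0.4,0,1],"yaw": 0,"hand": 1},
    {"offset": [0.6,0,1.5],"yaw": 0,"hand": 1},
    {"offset": [0.6,0,1.5],"yaw": 0,"hand": 1}
  ]
}}

```text
t: 17.0
position: [0.5214, -0.2796, 0.1875]
orientation: [-180.0, 0.0, 7.3]
ft_force: [0.3, -0.4, -3.0]
opening: 0.0127
```

>>> {"api": "carry_out", "payload": {
  "motion": [
    {"offset": [0.4,0,1],"yaw": 0,"hand": 1},
    {"offset": [0.4,0,1],"yaw": 0,"hand": 1}
  ]
}}

```text
t: 17.17
position: [0.5218, -0.2796, 0.1866]
orientation: [-180.0, 0.0, 7.3]
ft_force: [-0.1, 0.2, -2.1]
opening: 0.0125
```

>>> {"api": "carry_out", "payload": {
  "motion": [
    {"offset": [0.4,0,1],"yaw": 0,"hand": 1},
    {"offset": [0.4,0,1],"yaw": 0,"hand": 1}
  ]
}}

```text
t: 17.33
position: [0.5222, -0.2797, 0.1867]
orientation: [180.0, 0.0, 7.3]
ft_force: [-1.9, -0.3, 2.9]
opening: 0.0127
```

>>> {"api": "carry_out", "payload": {
  "motion": [
    {"offset": [0.4,0,1],"yaw": 0,"hand": 1},
    {"offset": [0.4,0,1],"yaw": 0,"hand": 1}
  ]
}}

```text
t: 17.5
position: [0.5225, -0.2799, 0.1868]
orientation: [180.0, 0.0, 7.3]
ft_force: [-5.4, 1.9, 7.3]
opening: 0.0126
```

>>> {"api": "carry_out", "payload": {
  "motion": [
    {"offset": [-0.2,0,-1.2],"yaw": 0,"hand": 1},
    {"offset": [-1,0,-0.9],"yaw": 0,"hand": 1},
    {"offset": [-2,0,-0.5],"yaw": 0,"hand": 1},
    {"offset": [-3,0,0],"yaw": 0,"hand": 1},
    {"offset": [-3,0,0],"yaw": 0,"hand": 1}
  ]
}}

```text
t: 17.92
position: [0.5198, -0.2801, 0.1856]
orientation: [180.0, -0.0, 7.3]
ft_force: [-2.6, 1.9, 5.1]
opening: 0.0128
```

>>> {"api": "carry_out", "payload": {
  "motion": [
    {"offset": [-0.7,0,0.3],"yaw": 0,"hand": 1},
    {"offset": [-0.7,0,0.3],"yaw": 0,"hand": 1}
  ]
}}

```text
t: 18.08
position: [0.5193, -0.2802, 0.1854]
orientation: [180.0, -0.1, 7.3]
ft_force: [-2.7, 0.5, 5.3]
opening: 0.0128
```

>>> {"api": "carry_out", "payload": {
  "motion": [
    {"offset": [-1,0,0.4],"yaw": 0,"hand": 1},
    {"offset": [-1,0,0.4],"yaw": 0,"hand": 1}
  ]
}}

```text
t: 18.25
position: [0.5185, -0.2803, 0.185]
orientation: [180.0, -0.1, 7.3]
ft_force: [-1.7, 1.5, 4.8]
opening: 0.013
```

>>> {"api": "carry_out", "payload": {
  "motion": [
    {"offset": [-1,0,0.4],"yaw": 0,"hand": 1},
    {"offset": [-1,0,0.4],"yaw": 0,"hand": 1}
  ]
}}

```text
t: 18.42
position: [0.5176, -0.2805, 0.1847]
orientation: [179.9, -0.1, 7.3]
ft_force: [-1.9, 0.9, 6.4]
opening: 0.0127
```

```bash
python3 snap.py p wrist side
python3 - <<'E'
from rest import *
a=cv2.imread('pics/p_side_raw.png')
cv2.imwrite('pics/c17.png',cv2.resize(a[100:210,290:400],None,fx=5,fy=5,interpolation=cv2.INTER_CUBIC))
a=cv2.imread('pics/p_wrist_raw.png')
cv2.imwrite('pics/c18.png',cv2.resize(a[110:320,235:355],None,fx=6.5,fy=2.8,interpolation=cv2.INTER_CUBIC))
E
```

```text
18.52 [ 0.51772685 -0.28052747  0.18475044] 7.325917958398326 [-1.72767595  0.89892864  4.81062487] 0.012846028168124357
```

View pics/c17.png

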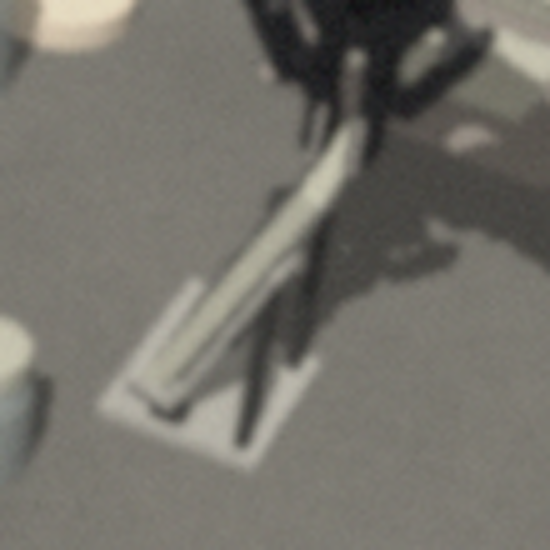

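View pics/c18.png

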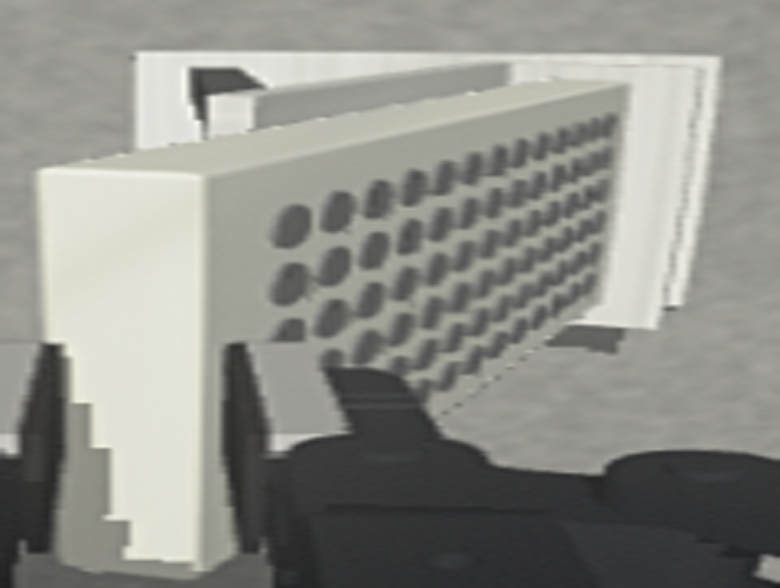

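```bash
cat > chk.py <<'E'
from fitl import *; from rest import TALL,LOW
def chk(tag,X,u,rest,pts,H):
    p=pickle.load(open(f'pics/{tag}_wrist.pkl','rb'))
    q,r=fitpose([(p,X,u,1)],rest[0]); print('rest',q.round(4),np.degrees(q[2]).round(2),r.round(1).tolist())
    a,P,r=fit(tag,pts,H,[q[0]-.02,q[1],.12,q[2],.4,0])
    print('plate',a[:3].round(4),np.degrees(a[3:]).round(2),r.round(1).tolist())
    A=np.radians(rest[1])
    for Z in (-H,H):
      d=P((-.007,0,Z))[0]; c,s=np.cos(q[2]),np.sin(q[2]); e=d-[q[0],q[1],.026]; e=np.array([c*e[0]+s*e[1],-s*e[0]+c*e[1],e[2]])*1000
      print('back pt in rest x,y,z local',np.round([e[0]*np.cos(A)+e[2]*np.sin(A),e[1],-e[0]*np.sin(A)+e[2]*np.cos(A)],1))
E
python3 - <<'E'
from chk import *
px=lambda x,y:(235+x/6.5,110+y/2.8)
X=restP([(0,.05,0),(.03,.05,0),(.03,-.05,0),(0,.05,.12)],23);u=np.array([px(508,65),px(693,65),px(660,327),px(255,97)])
h,t,w=.0875,.007,.0425
pts=[((-t,w,h),px(37,172)),((t,w,h),px(205,178)),((t,w,-h),px(628,85)),((t,-w,-h),px(598,307)),((t,-w,h),px(202,570)),((-t,w,-h),px(548,80))]
chk('p',X,u,TALL,pts,h)
E
```

```text
rest [ 0.5759 -0.2745  0.1372] 7.86 [[0.1, -1.3], [0.7, 0.3], [-0.0, 0.3], [-0.5, 0.3]]
plate [ 0.553  -0.2783  0.1031] [ 7.8  24.64 -0.11] [[0.2, -0.1], [0.0, -0.0], [0.2, 0.0], [0.5, -1.8], [-0.3, 0.3], [-0.6, 1.0]]
back pt in rest x,y,z local [ 4.3 -0.8 -7.6]
back pt in rest x,y,z local [ -0.7  -0.4 167.3]
```

>>> {"api": "carry_out", "payload": {
  "motion": [
    {"offset": [1.5,0,-0.6],"yaw": 0,"hand": 1},
    {"offset": [3,0,-1.2],"yaw": 0,"hand": 1},
    {"offset": [4.5,0,-1.8],"yaw": 0,"hand": 1},
    {"offset": [6,0,-2.4],"yaw": 0,"hand": 1},
    {"offset": [7,0,-2.9],"yaw": 0,"hand": 1},
    {"offset": [7,0,-2.9],"yaw": 0,"hand": 1},
    {"offset": [6,0,-5.3],"yaw": 0,"hand": 1},
    {"offset": [6,0,-5.3],"yaw": 0,"hand": 1}
  ]
}}

```text
t: 19.18
position: [0.523, -0.2795, 0.1884]
orientation: [180.0, -0.0, 7.3]
ft_force: [-0.0, 0.6, -2.3]
opening: 0.0125
```

```bash
python3 snap.py q wrist
python3 - <<'E'
from rest import *
a=cv2.imread('pics/q_wrist_raw.png')
cv2.imwrite('pics/c19.png',cv2.resize(a[110:320,235:355],None,fx=6.5,fy=2.8,interpolation=cv2.INTER_CUBIC))
E
```

```text
19.23 [ 0.52294823 -0.27937529  0.18819026] 7.32417918980053 [-0.56588316 -0.42493612 -3.18599946] 0.012510842999344495
```

View pics/c19.png

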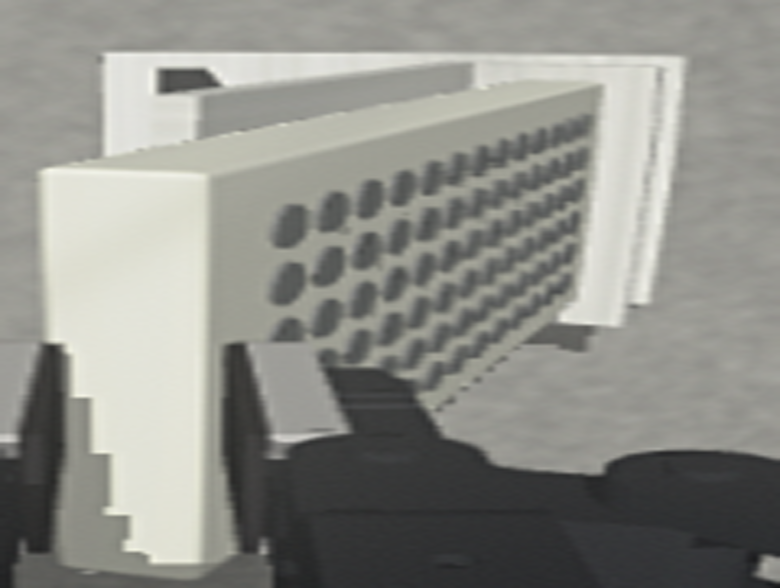

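>>> {"api": "carry_out", "payload": {
  "motion": [
    {"offset": [-0.5,0,-1],"yaw": 0,"hand": 1},
    {"offset": [-1.5,0,-0.6],"yaw": 0,"hand": 1},
    {"offset": [-2.5,0,-0.2],"yaw": 0,"hand": 1},
    {"offset": [-3.5,0,0.2],"yaw": 0,"hand": 1},
    {"offset": [-4,0,0.4],"yaw": 0,"hand": 1},
    {"offset": [-4,0,0.4],"yaw": 0,"hand": 1}
  ]
}}

```text
t: 19.73
position: [0.5187, -0.2799, 0.1883]
orientation: [-180.0, 0.0, 7.3]
ft_force: [-0.0, -0.1, -1.3]
opening: 0.0125
```

>>> {"api": "carry_out", "payload": {
  "motion": [
    {"offset": [-0.9,0,0.4],"yaw": 0,"hand": 1},
    {"offset": [-0.9,0,0.4],"yaw": 0,"hand": 1}
  ]
}}

```text
t: 19.9
position: [0.5179, -0.2801, 0.1881]
orientation: [-180.0, 0.0, 7.3]
ft_force: [0.2, -0.3, -2.3]
opening: 0.0129
```

>>> {"api": "carry_out", "payload": {
  "motion": [
    {"offset": [-0.9,0,0.4],"yaw": 0,"hand": 1},
    {"offset": [-0.9,0,0.4],"yaw": 0,"hand": 1}
  ]
}}

```text
t: 20.07
position: [0.517, -0.2802, 0.1877]
orientation: [-180.0, 0.0, 7.3]
ft_force: [-0.3, 0.6, -2.7]
opening: 0.0128
```

>>> {"api": "carry_out", "payload": {
  "motion": [
    {"offset": [-0.9,0,0.4],"yaw": 0,"hand": 1},
    {"offset": [-0.9,0,0.4],"yaw": 0,"hand": 1}
  ]
}}

```text
t: 20.23
position: [0.5161, -0.2803, 0.1873]
orientation: [-180.0, 0.0, 7.3]
ft_force: [-0.5, -0.0, -3.3]
opening: 0.0128
```

>>> {"api": "carry_out", "payload": {
  "motion": [
    {"offset": [-0.9,0,0.4],"yaw": 0,"hand": 1},
    {"offset": [-0.9,0,0.4],"yaw": 0,"hand": 1}
  ]
}}

```text
t: 20.4
position: [0.5152, -0.2804, 0.1869]
orientation: [-180.0, 0.0, 7.3]
ft_force: [-0.4, -0.4, -1.8]
opening: 0.0127
```

```bash
python3 snap.py r wrist side
python3 - <<'E'
from rest import *
a=cv2.imread('pics/r_side_raw.png')
cv2.imwrite('pics/c20.png',cv2.resize(a[100:210,290:400],None,fx=5,fy=5,interpolation=cv2.INTER_CUBIC))
a=cv2.imread('pics/r_wrist_raw.png')
cv2.imwrite('pics/c21.png',cv2.resize(a[110:320,235:355],None,fx=6.5,fy=2.8,interpolation=cv2.INTER_CUBIC))
E
```

```text
20.5 [ 0.51537328 -0.28045297  0.18697828] 7.331390139926928 [ 0.55557679  0.77890749 -1.70212591] 0.012587988603570941
```

View pics/c20.png

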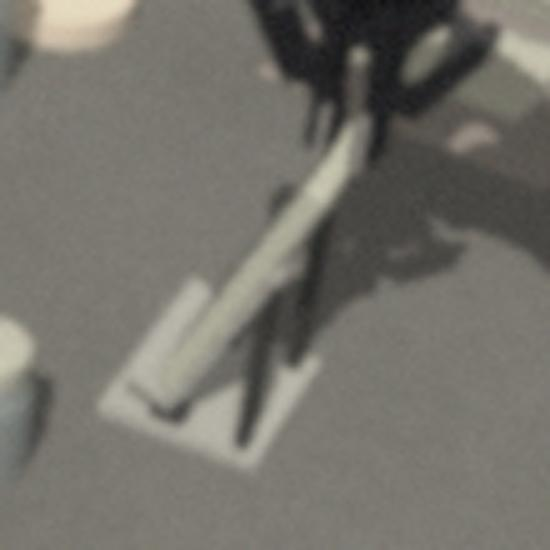

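View pics/c21.png

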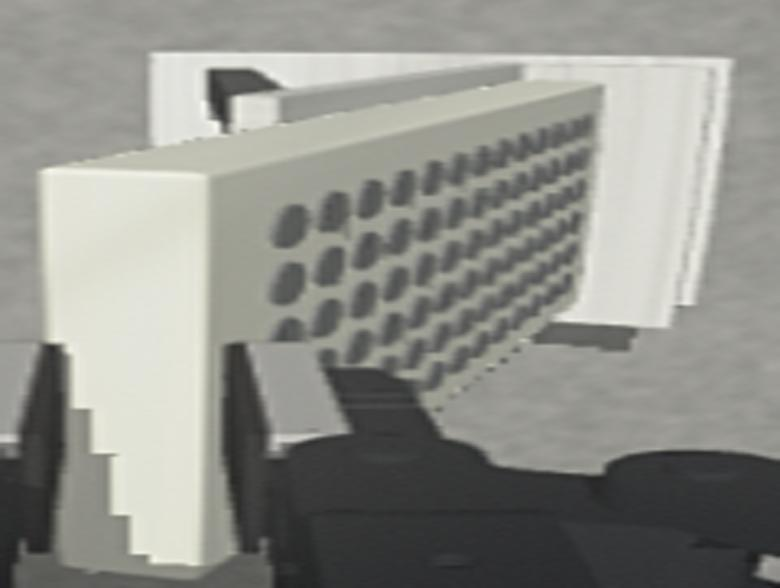

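>>> {"api": "carry_out", "payload": {
  "motion": [
    {"offset": [-0.9,0,0.4],"yaw": 0,"hand": 1},
    {"offset": [-0.9,0,0.4],"yaw": 0,"hand": 1}
  ]
}}

```text
t: 20.67
position: [0.5145, -0.2806, 0.1866]
orientation: [180.0, -0.0, 7.3]
ft_force: [0.6, -0.0, -2.5]
opening: 0.0126
```

>>> {"api": "carry_out", "payload": {
  "motion": [
    {"offset": [-0.9,0,0.4],"yaw": 0,"hand": 1},
    {"offset": [-0.9,0,0.4],"yaw": 0,"hand": 1}
  ]
}}

```text
t: 20.83
position: [0.5141, -0.2807, 0.1865]
orientation: [180.0, -0.1, 7.3]
ft_force: [0.4, 0.2, -2.1]
opening: 0.0126
```

>>> {"api": "carry_out", "payload": {
  "motion": [
    {"offset": [-0.9,0,0.4],"yaw": 0,"hand": 1},
    {"offset": [-0.9,0,0.4],"yaw": 0,"hand": 1},
    {"offset": [-0.9,0,0.4],"yaw": 0,"hand": 1}
  ]
}}

```text
t: 21.08
position: [0.5135, -0.2808, 0.1863]
orientation: [180.0, -0.1, 7.3]
ft_force: [2.5, 1.2, -1.7]
opening: 0.0128
```

```bash
python3 -c "
from h import *
s=bot.read_state();print(s['position'],s['ft_force'],s['ft_torque'])"
```

```text
[ 0.51351122 -0.28083587  0.18626978] [ 2.45498947  1.23953317 -1.71848686] [ 0.14947576 -0.54352563  0.01833038]
```

>>> {"api": "carry_out", "payload": {
  "motion": [
    {"offset": [0.7,0,0],"yaw": 0,"hand": 1},
    {"offset": [1.1,0,1],"yaw": 0,"hand": 1},
    {"offset": [1.5,0,2],"yaw": 0,"hand": 1},
    {"offset": [1.5,0,2],"yaw": 0,"hand": 1}
  ]
}}

```text
t: 21.42
position: [0.5146, -0.2809, 0.1841]
orientation: [180.0, -0.0, 7.3]
ft_force: [2.8, 1.2, 1.2]
opening: 0.0126
```

>>> {"api": "carry_out", "payload": {
  "motion": [
    {"offset": [0.3,0,0.8],"yaw": 0,"hand": 1},
    {"offset": [0.3,0,0.8],"yaw": 0,"hand": 1}
  ]
}}

```text
t: 21.58
position: [0.5149, -0.2809, 0.1836]
orientation: [180.0, -0.0, 7.3]
ft_force: [1.6, -0.0, 2.8]
opening: 0.0127
```

>>> {"api": "carry_out", "payload": {
  "motion": [
    {"offset": [0.3,0,0.8],"yaw": 0,"hand": 1},
    {"offset": [0.3,0,0.8],"yaw": 0,"hand": 1}
  ]
}}

```text
t: 21.75
position: [0.5149, -0.2809, 0.1835]
orientation: [180.0, -0.0, 7.3]
ft_force: [-0.4, 0.9, 6.4]
opening: 0.0125
```

>>> {"api": "carry_out", "payload": {
  "motion": [
    {"offset": [0,0,-0.6],"yaw": 0,"hand": 1},
    {"offset": [0,0,-0.6],"yaw": 0,"hand": 0.86},
    {"offset": [0,0,-0.6],"yaw": 0,"hand": 0.84},
    {"offset": [0,0,-0.6],"yaw": 0,"hand": 0.83},
    {"offset": [0,0,-0.6],"yaw": 0,"hand": 0.82},
    {"offset": [0,0,-0.6],"yaw": 0,"hand": 0.81},
    {"offset": [0,0,-0.6],"yaw": 0,"hand": 0.8},
    {"offset": [0,0,-0.6],"yaw": 0,"hand": 0.79},
    {"offset": [0,0,-0.6],"yaw": 0,"hand": 0.78},
    {"offset": [0,0,-0.6],"yaw": 0,"hand": 0.77},
    {"offset": [0,0,-0.6],"yaw": 0,"hand": 0.76},
    {"offset": [0,0,-0.6],"yaw": 0,"hand": 0.75}
  ],
  "grip_force": 20
}}

```text
t: 22.75
position: [0.5139, -0.28, 0.1817]
orientation: [-179.9, 0.1, 7.3]
ft_force: [-0.0, -0.3, 0.2]
opening: 0.0215
```

```bash
python3 snap.py s wrist side
python3 - <<'E'
from rest import *
a=cv2.imread('pics/s_side_raw.png')
cv2.imwrite('pics/c20.png',cv2.resize(a[100:210,290:400],None,fx=5,fy=5,interpolation=cv2.INTER_CUBIC))
a=cv2.imread('pics/s_wrist_raw.png')
cv2.imwrite('pics/c21.png',cv2.resize(a[110:320,235:355],None,fx=6.5,fy=2.8,interpolation=cv2.INTER_CUBIC))
E
```

```text
22.85 [ 0.51414402 -0.28016888  0.18197248] 7.335558102569104 [ 0.51521409 -0.43989102 -0.10749902] 0.021290841374694978
```

View pics/c20.png

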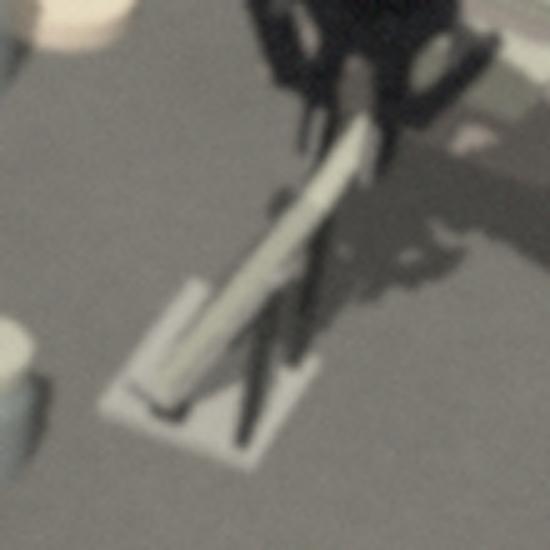

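View pics/c21.png

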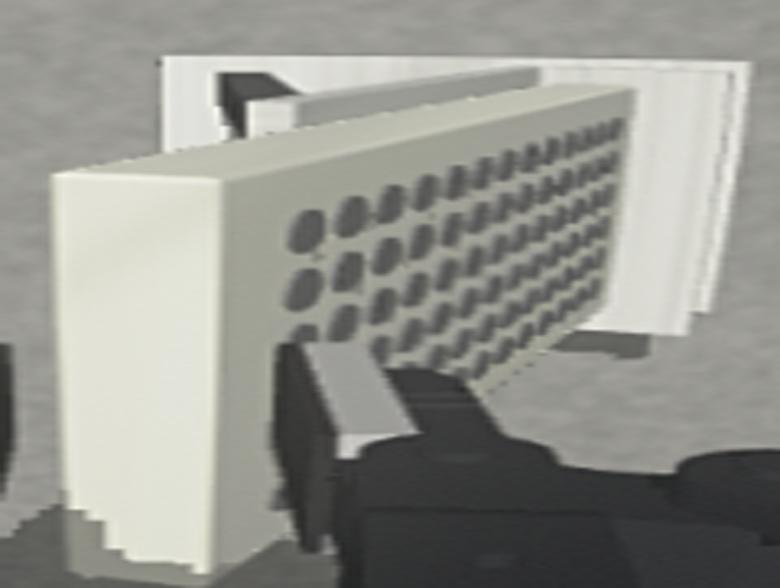

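>>> {"api": "carry_out", "payload": {
  "motion": [
    {"offset": [0,0,-0.6],"yaw": 0,"hand": 0.7},
    {"offset": [0,0,-0.6],"yaw": 0,"hand": 0.65},
    {"offset": [0,0,-4],"yaw": 0,"hand": 0.6},
    {"offset": [0,0,-14],"yaw": 0,"hand": 0.55},
    {"offset": [0,0,-40],"yaw": 0,"hand": 0.45},
    {"offset": [0,0,-75],"yaw": 0,"hand": 0.45},
    {"offset": [0,0,-110],"yaw": 0,"hand": 0.45},
    {"offset": [0,0,-120],"yaw": 0,"hand": 0.45},
    {"offset": [0,0,-120],"yaw": 0,"hand": 0.45}
  ]
}}

```text
t: 23.6
position: [0.5171, -0.2822, 0.3093]
orientation: [179.6, -0.5, 7.3]
ft_force: [0.8, 0.1, 0.5]
opening: 0.047
```

```bash
python3 snap.py t wrist scene
python3 - <<'E'
from rest import *
a=cv2.imread('pics/t_scene_raw.png')
cv2.imwrite('pics/c20.png',cv2.resize(a[120:250,110:310],None,fx=4,fy=4,interpolation=cv2.INTER_CUBIC))
a=cv2.imread('pics/t_wrist_raw.png')
cv2.imwrite('pics/c21.png',cv2.resize(a[110:290,225:345],None,fx=6.5,fy=3.3,interpolation=cv2.INTER_CUBIC))
E
```

```text
23.7 [ 0.51474922 -0.28047538  0.30298065] 7.3344515628900835 [-0.57407645  0.15883408 -0.73402747] 0.046909635315006755
```

View pics/c20.png

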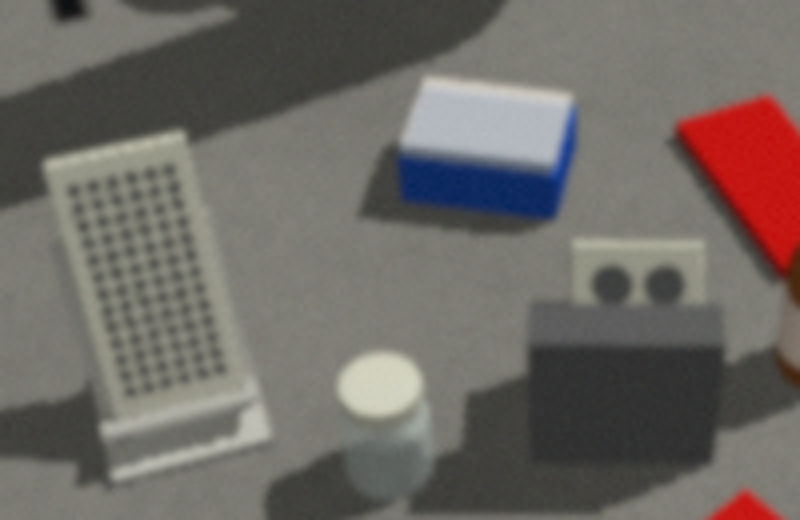

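View pics/c21.png

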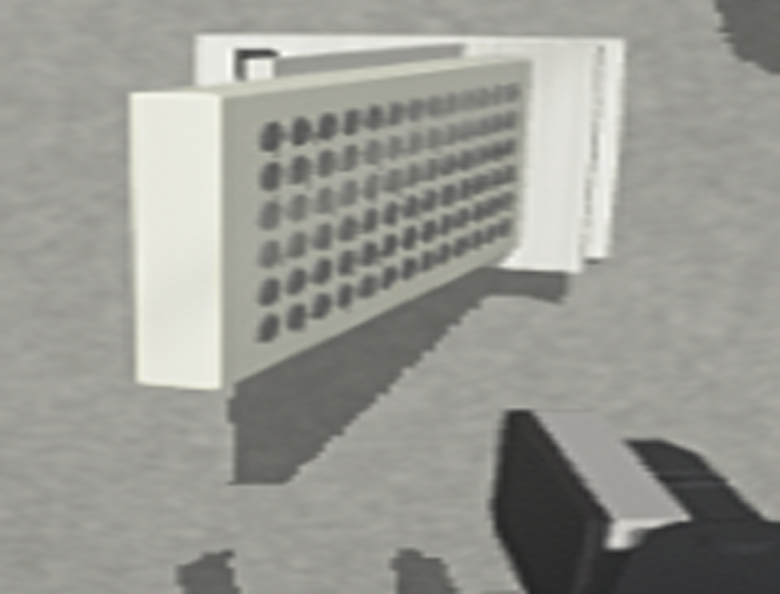

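```bash
python3 - <<'E'
from chk import *
px=lambda x,y:(225+x/6.5,110+y/3.3)
X=restP([(0,.05,0),(.03,.05,0),(.03,-.05,0),(0,.05,.12)],23);u=np.array([px(465,45),px(602,43),px(580,272),px(275,65)])
h,t,w=.0875,.007,.0425
pts=[((-t,w,h),px(131,95)),((t,w,h),px(222,98)),((t,w,-h),px(532,62)),((t,-w,-h),px(518,250)),((t,-w,h),px(220,388)),((-t,-w,h),px(137,382))]
chk('t',X,u,TALL,pts,h)
E
python3 mv.py .5909 .0305 .25 -12.3
```

```text
rest [ 0.5767 -0.2754  0.1388] 7.95 [[0.0, -0.3], [-0.4, 1.1], [0.8, 0.2], [-0.2, -0.6]]
plate [ 0.5495 -0.2785  0.1018] [ 7.49 24.   -0.5 ] [[-0.0, 0.2], [0.1, -0.1], [-0.1, 0.0], [0.1, -0.0], [0.1, 0.2], [-0.2, -0.2]]
back pt in rest x,y,z local [-1.  -0.3 -7.2]
back pt in rest x,y,z local [ -4.1   1.8 167.8]
t 23.7 pos [ 0.5147 -0.2805  0.303 ] yaw 7.33 f [-0.6  0.2 -0.7] open 0.0469
offset [ 115.2 -298.7   52.9] yaw 0.343
```

>>> {"api": "carry_out", "payload": {
  "motion": [
    {"offset": [20,-40,0],"yaw": 0.03,"hand": 0.45},
    {"offset": [35,-80,0],"yaw": 0.1,"hand": 0.45},
    {"offset": [50,-120,5],"yaw": 0.15,"hand": 0.45},
    {"offset": [65,-160,15],"yaw": 0.2,"hand": 0.45},
    {"offset": [80,-200,25],"yaw": 0.25,"hand": 0.45},
    {"offset": [95,-240,35],"yaw": 0.3,"hand": 0.45},
    {"offset": [110,-275,45],"yaw": 0.343,"hand": 0.45},
    {"offset": [115,-299,53],"yaw": 0.343,"hand": 0.45},
    {"offset": [115,-299,53],"yaw": 0.343,"hand": 0.45},
    {"offset": [115,-299,53],"yaw": 0.343,"hand": 0.45}
  ]
}}

```text
t: 24.53
position: [0.5883, 0.0326, 0.2456]
orientation: [179.9, 0.4, -12.1]
ft_force: [-0.7, -1.2, -0.1]
opening: 0.0473
```

```bash
python3 snap.py u wrist;  python3 - <<'E'
import cv2
a=cv2.imread('pics/u_wrist_raw.png')
cv2.imwrite('pics/c22.png',cv2.resize(a[100:240,225:365],None,fx=5.5,fy=4.2,interpolation=cv2.INTER_CUBIC))
E
```

```text
24.58 [0.58899281 0.03112244 0.24680915] -12.214748821861143 [ 0.52844705 -0.08944842  0.35020836] 0.04684537866978951
```

View pics/c22.png

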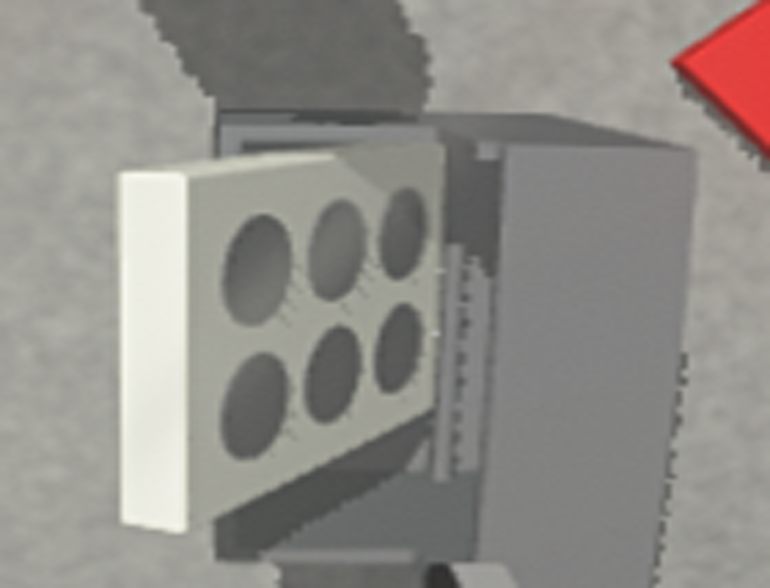

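Run:
```python
from fitl import *
p=pickle.load(open('pics/u_wrist.pkl','rb'))
px=lambda x,y:(225+x/5.5,100+y/4.2)
t,w,h=.007,.0425,.06
X=np.array([(-t,w,h),(t,w,h),(-t,-w,h),(t,-w,h)]);u=np.array([px(118,173),px(190,175),px(121,523),px(187,533)])
l=np.radians(30); zc=.005+.007*np.sin(l)+.06*np.cos(l)
a=least_squares(lambda a:(proj(p,plateP(np.r_[a[:2],zc,a[2],l],X),1)-u).ravel(),[.6,.016,-.2]);P=np.r_[a.x[:2],zc,a.x[2],l]
print(a.x,np.degrees(a.x[2]),a.fun.round(2),'B',plateP(P,[(-t,0,h)]),'A',plateP(P,[(t,0,h)]))
```

```text
[ 0.61326571  0.02608671 -0.21367205] -12.242506467512271 [ 0.04 -0.74 -0.09 -0.38  0.03  0.45  0.02  0.84] B [[0.57802363 0.03373369 0.10892305]] A [[0.58987227 0.03116272 0.11592305]]
```

```bash
python3 mv.py .5912 .0308 .0946 -12.25
```

```text
t 24.58 pos [0.589  0.0311 0.2468] yaw -12.21 f [ 0.5 -0.1  0.4] open 0.0468
offset [  3.   -0.4 152.2] yaw 0.001
```

>>> {"api": "carry_out", "payload": {
  "motion": [
    {"offset": [1,0,20],"yaw": 0,"hand": 0.45},
    {"offset": [1,0,50],"yaw": 0,"hand": 0.45},
    {"offset": [1,0,80],"yaw": 0,"hand": 0.45},
    {"offset": [1,0,100],"yaw": 0,"hand": 0.45},
    {"offset": [1,0,100],"yaw": 0,"hand": 0.45},
    {"offset": [1,0,100],"yaw": 0,"hand": 0.45}
  ]
}}

```text
t: 25.08
position: [0.5902, 0.0289, 0.1482]
orientation: [179.9, 0.2, -12.4]
ft_force: [0.0, 0.5, 0.8]
opening: 0.0465
```

```bash
python3 mv.py .5912 .0308 .0946 -12.25
```

```text
t 25.08 pos [0.5902 0.0289 0.1482] yaw -12.44 f [0.  0.5 0.8] open 0.0465
offset [ 0.8 -2.1 53.6] yaw -0.003
```

>>> {"api": "carry_out", "payload": {
  "motion": [
    {"offset": [0.8,-2,3],"yaw": -0.003,"hand": 0.45},
    {"offset": [0.8,-2,20],"yaw": -0.003,"hand": 0.45},
    {"offset": [0.8,-2,38],"yaw": -0.003,"hand": 0.45},
    {"offset": [0.8,-2,50],"yaw": -0.003,"hand": 0.45},
    {"offset": [0.8,-2,53],"yaw": -0.003,"hand": 0.45},
    {"offset": [0.8,-2,53],"yaw": -0.003,"hand": 0.45},
    {"offset": [0.8,-2,53],"yaw": -0.003,"hand": 0.45}
  ]
}}

```text
t: 25.67
position: [0.5938, 0.0322, 0.0979]
orientation: [-180.0, -0.1, -12.2]
ft_force: [-0.3, 0.9, 0.1]
opening: 0.0468
```

```bash
python3 mv.py .5912 .0308 .0946 -12.25; python3 snap.py v wrist
```

```text
t 25.67 pos [0.5938 0.0322 0.0979] yaw -12.15 f [-0.3  0.9  0.1] open 0.0468
offset [-2.2  1.9  3.3] yaw 0.002
25.72 [0.59405815 0.03219113 0.09822949] -12.143701850013288 [-0.20028774 -0.04731493  0.40662248] 0.04743184173311942
```

View pics/v_wrist.png

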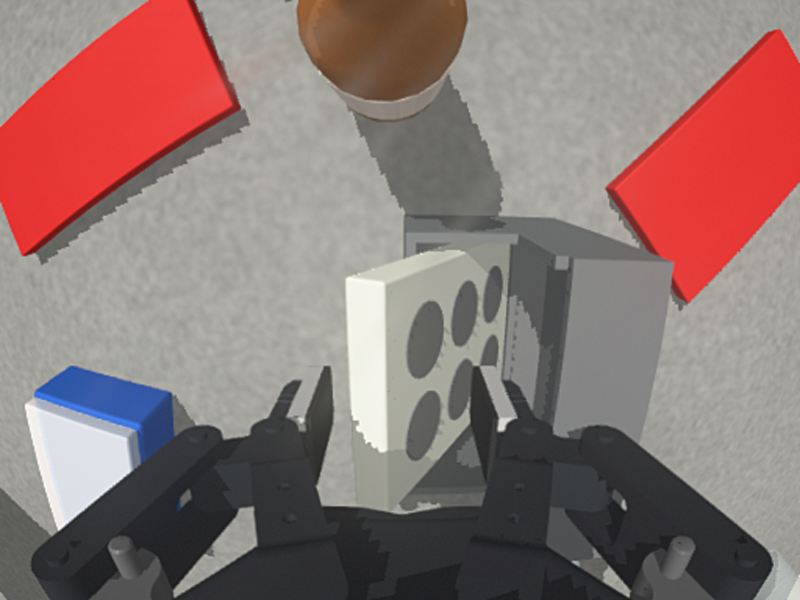

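>>> {"api": "carry_out", "payload": {
  "motion": [
    {"offset": [2,1,0],"yaw": 0.002,"hand": 0.45},
    {"offset": [5,1.8,0],"yaw": 0.002,"hand": 0.45},
    {"offset": [7,1.8,0],"yaw": 0.002,"hand": 0.45},
    {"offset": [9,1.8,0],"yaw": 0.002,"hand": 0.45},
    {"offset": [11,1.8,0],"yaw": 0.002,"hand": 0.45},
    {"offset": [13,1.8,0],"yaw": 0.002,"hand": 0.45},
    {"offset": [15,1.8,0],"yaw": 0.002,"hand": 0.45},
    {"offset": [16,1.8,0],"yaw": 0.002,"hand": 0.45},
    {"offset": [16,1.8,0],"yaw": 0.002,"hand": 0.45},
    {"offset": [16,1.8,0],"yaw": 0.002,"hand": 0.45}
  ]
}}

```text
t: 26.55
position: [0.6039, 0.028, 0.0969]
orientation: [179.9, 0.6, -12.2]
ft_force: [-13.2, 1.1, 11.9]
opening: 0.0469
```

```bash
python3 mv.py .5912 .0308 .0946 -12.25; python3 snap.py w wrist
python3 - <<'E'
import cv2
a=cv2.imread('pics/w_wrist_raw.png')
cv2.imwrite('pics/c23.png',cv2.resize(a[130:330,185:345],None,fx=4.8,fy=2.9,interpolation=cv2.INTER_CUBIC))
E
```

```text
t 26.55 pos [0.6039 0.028  0.0969] yaw -12.24 f [-13.2   1.1  11.9] open 0.0469
offset [-13.   -0.    2.5] yaw 0.0
26.6 [0.60395091 0.02802685 0.09695836] -12.244318755178972 [-13.54202666   1.37031164  11.19094186] 0.047188542777331303
```

View pics/c23.png

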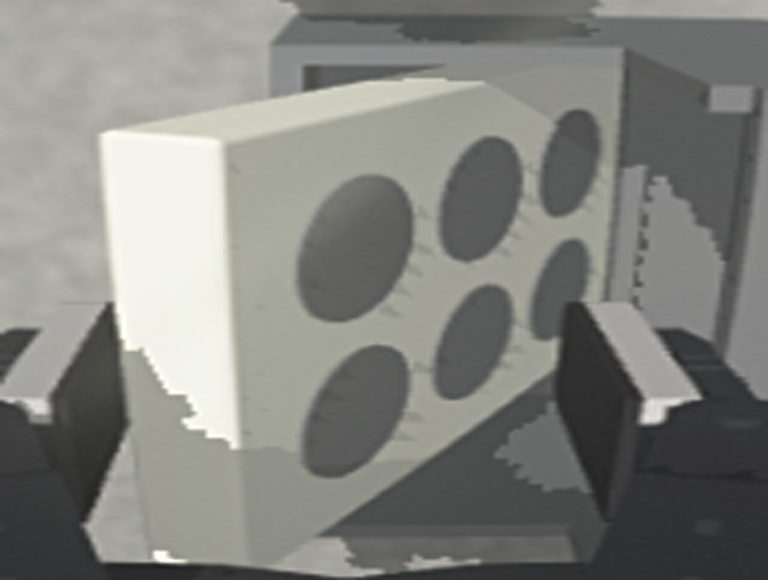

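>>> {"api": "carry_out", "payload": {
  "motion": [
    {"offset": [-6,0,0],"yaw": 0,"hand": 0.48},
    {"offset": [-8,0,0],"yaw": 0,"hand": 0.53},
    {"offset": [-9.5,0,0],"yaw": 0,"hand": 0.58},
    {"offset": [-11,0,0],"yaw": 0,"hand": 0.62},
    {"offset": [-12,0,0],"yaw": 0,"hand": 0.64},
    {"offset": [-12,0,0],"yaw": 0,"hand": 0.64},
    {"offset": [-12,0,0],"yaw": 0,"hand": 0.64}
  ]
}}

```text
t: 27.18
position: [0.5965, 0.0296, 0.0967]
orientation: [-180.0, -0.0, -12.3]
ft_force: [-1.0, -1.0, -0.2]
opening: 0.0309
```

```bash
python3 mv.py .5912 .0308 .0946 -12.25; python3 snap.py x wrist side
python3 - <<'E'
import cv2
a=cv2.imread('pics/x_side_raw.png')
cv2.imwrite('pics/c24.png',cv2.resize(a[130:280,180:330],None,fx=4,fy=4,interpolation=cv2.INTER_CUBIC))
E
```

```text
t 27.18 pos [0.5965 0.0296 0.0967] yaw -12.26 f [-1.  -1.  -0.2] open 0.0309
offset [-5.5 -0.   2.1] yaw -0.0
27.28 [0.59660296 0.02962518 0.09675975] -12.264156006754096 [ 0.08775608 -0.9489714   0.27248529] 0.031115888766238903
```

View pics/x_wrist.png

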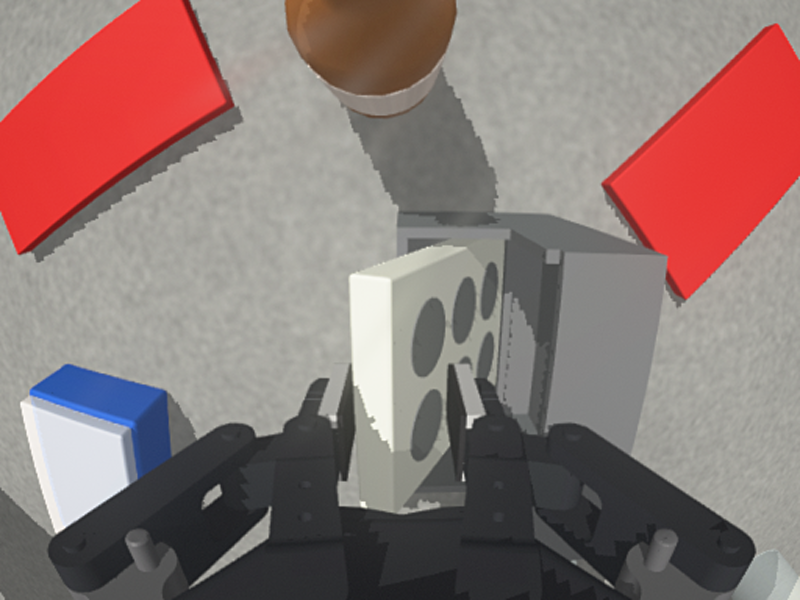

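View pics/c24.png

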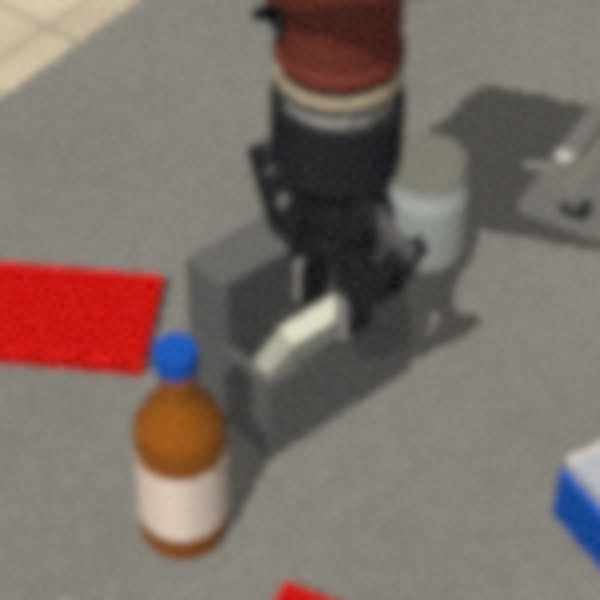

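>>> {"api": "carry_out", "payload": {
  "motion": [
    {"offset": [1.5,0,0],"yaw": 0,"hand": 0.64},
    {"offset": [3,0,-2],"yaw": 0,"hand": 0.64},
    {"offset": [4,0,-5],"yaw": 0,"hand": 0.64},
    {"offset": [4,0,-8],"yaw": 0,"hand": 0.64},
    {"offset": [3.5,0,-10],"yaw": 0,"hand": 0.67},
    {"offset": [2,0,-11],"yaw": 0,"hand": 0.71},
    {"offset": [0.5,0,-12],"yaw": 0,"hand": 0.74},
    {"offset": [-1,0,-12.5],"yaw": 0,"hand": 0.77},
    {"offset": [-2,0,-13],"yaw": 0,"hand": 0.78},
    {"offset": [-2,0,-13],"yaw": 0,"hand": 0.78},
    {"offset": [-2,0,-13],"yaw": 0,"hand": 0.78}
  ]
}}

```text
t: 28.2
position: [0.5943, 0.0302, 0.1097]
orientation: [180.0, 0.0, -12.3]
ft_force: [-0.6, 0.5, 0.3]
opening: 0.0185
```

```bash
python3 mv.py .5912 .0308 .0946 -12.25; python3 snap.py y wrist
python3 - <<'E'
import cv2
a=cv2.imread('pics/y_wrist_raw.png')
cv2.imwrite('pics/c25.png',cv2.resize(a[130:330,185:345],None,fx=4.8,fy=2.9,interpolation=cv2.INTER_CUBIC))
E
```

```text
t 28.2 pos [0.5943 0.0302 0.1097] yaw -12.26 f [-0.6  0.5  0.3] open 0.0185
offset [-3.1  0.  15.1] yaw -0.0
28.25 [0.59433678 0.03015873 0.10975146] -12.262641572173568 [-1.02692311  0.2568857   0.84973589] 0.019040635176839626
```

View pics/c25.png

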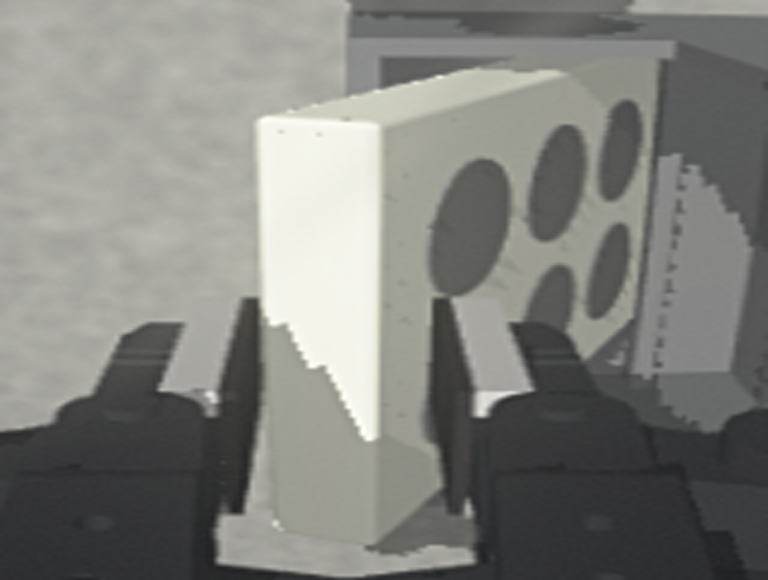

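>>> {"api": "carry_out", "payload": {
  "motion": [
    {"offset": [-0.3,0,-0.5],"yaw": 0,"hand": 0.8},
    {"offset": [-0.7,0,-1],"yaw": 0,"hand": 0.82},
    {"offset": [-0.7,0,-1],"yaw": 0,"hand": 0.84},
    {"offset": [-0.7,0,-1],"yaw": 0,"hand": 0.86},
    {"offset": [-0.7,0,-1],"yaw": 0,"hand": 1},
    {"offset": [-0.7,0,-1],"yaw": 0,"hand": 1},
    {"offset": [-0.7,0,-1],"yaw": 0,"hand": 1}
  ],
  "grip_force": 30
}}

```text
t: 28.83
position: [0.5937, 0.0303, 0.1107]
orientation: [180.0, 0.0, -12.3]
ft_force: [-0.4, -0.3, 0.3]
opening: 0.0147
```

>>> {"api": "carry_out", "payload": {
  "motion": [
    {"offset": [0,0,0],"yaw": 0,"hand": 1},
    {"offset": [0,0,0],"yaw": 0,"hand": 1},
    {"offset": [-0.9,0,-2],"yaw": 0,"hand": 1},
    {"offset": [-1.9,0,-4],"yaw": 0,"hand": 1},
    {"offset": [-2.8,0,-6],"yaw": 0,"hand": 1},
    {"offset": [-3.8,0,-8],"yaw": 0,"hand": 1},
    {"offset": [-3.8,0,-8],"yaw": 0,"hand": 1}
  ],
  "grip_force": 60
}}

```text
t: 29.42
position: [0.5902, 0.0311, 0.1194]
orientation: [-180.0, -0.0, -12.3]
ft_force: [0.1, 0.4, -1.1]
opening: 0.013
```

```bash
python3 mv.py .5912 .0308 .0946 -12.25; python3 snap.py z wrist side
python3 - <<'E'
import cv2
a=cv2.imread('pics/z_wrist_raw.png')
cv2.imwrite('pics/c26.png',cv2.resize(a[130:330,185:345],None,fx=4.8,fy=2.9,interpolation=cv2.INTER_CUBIC))
E
```

```text
t 29.42 pos [0.5902 0.0311 0.1194] yaw -12.26 f [ 0.1  0.4 -1.1] open 0.013
offset [ 1.1  0.1 24.8] yaw -0.0
29.52 [0.5901173  0.03110164 0.11901181] -12.258969784663343 [ 0.06823392 -0.41471899 -1.27557332] 0.012831998834076156
```

View pics/c26.png

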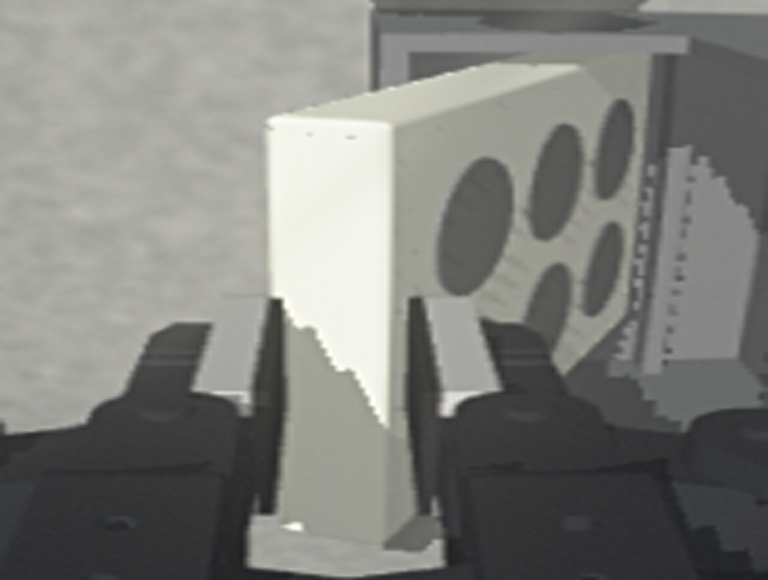

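>>> {"api": "carry_out", "payload": {
  "motion": [
    {"offset": [-2,0,-5],"yaw": 0,"hand": 1},
    {"offset": [-6,0,-13],"yaw": 0,"hand": 1},
    {"offset": [-11,0,-23],"yaw": 0,"hand": 1},
    {"offset": [-15.5,0,-33],"yaw": 0,"hand": 1},
    {"offset": [-20,0,-43],"yaw": 0,"hand": 1},
    {"offset": [-25,0,-53],"yaw": 0,"hand": 1},
    {"offset": [-29.5,0,-63],"yaw": 0,"hand": 1},
    {"offset": [-34,0,-73],"yaw": 0,"hand": 1},
    {"offset": [-39,0,-84],"yaw": 0,"hand": 1},
    {"offset": [-44,0,-95],"yaw": 0,"hand": 1},
    {"offset": [-49,0,-105],"yaw": 0,"hand": 1},
    {"offset": [-51,0,-112],"yaw": 0,"hand": 1}
  ]
}}

```text
t: 30.52
position: [0.54, 0.0421, 0.2325]
orientation: [-180.0, -0.1, -12.3]
ft_force: [1.1, 0.1, -1.1]
opening: 0.013
```

>>> {"api": "carry_out", "payload": {
  "motion": [
    {"offset": [0,0,-10],"yaw": 0,"hand": 1},
    {"offset": [0,0,-22],"yaw": 0,"hand": 1},
    {"offset": [0,0,-35],"yaw": 0,"hand": 1},
    {"offset": [0,0,-48],"yaw": 0,"hand": 1},
    {"offset": [0,0,-58],"yaw": 0,"hand": 1},
    {"offset": [0,0,-64],"yaw": 0,"hand": 1},
    {"offset": [0,0,-66],"yaw": 0,"hand": 1},
    {"offset": [0,0,-66],"yaw": 0,"hand": 1}
  ]
}}

```text
t: 31.18
position: [0.5406, 0.0419, 0.2975]
orientation: [-180.0, -0.1, -12.3]
ft_force: [-0.4, 0.7, -0.9]
opening: 0.0129
```

```bash
python3 snap.py A wrist side
python3 - <<'E'
import cv2
a=cv2.imread('pics/A_wrist_raw.png')
cv2.imwrite('pics/c27.png',cv2.resize(a[130:330,225:345],None,fx=6.4,fy=2.9,interpolation=cv2.INTER_CUBIC))
E
```

```text
31.28 [0.53982221 0.04193191 0.29604006] -12.262215658333732 [ 0.09753253  0.10101966 -0.72239452] 0.012951691976270299
```

View pics/c27.png

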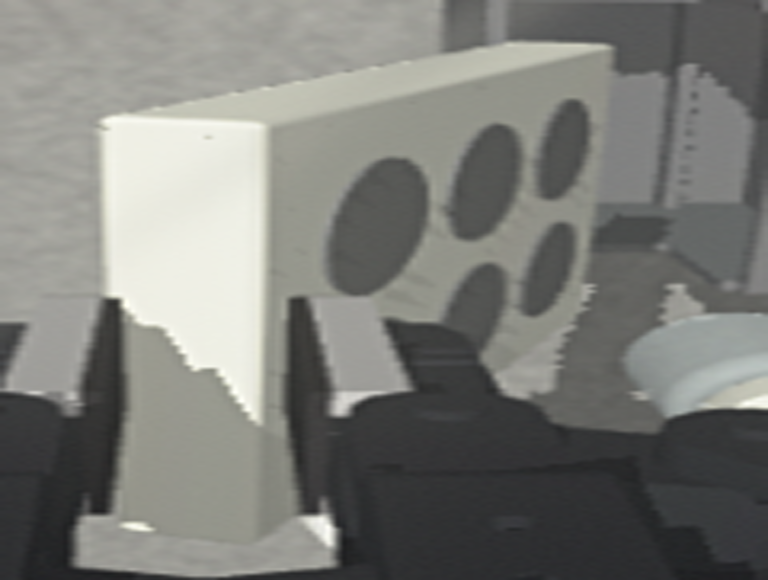

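View pics/A_wrist.png

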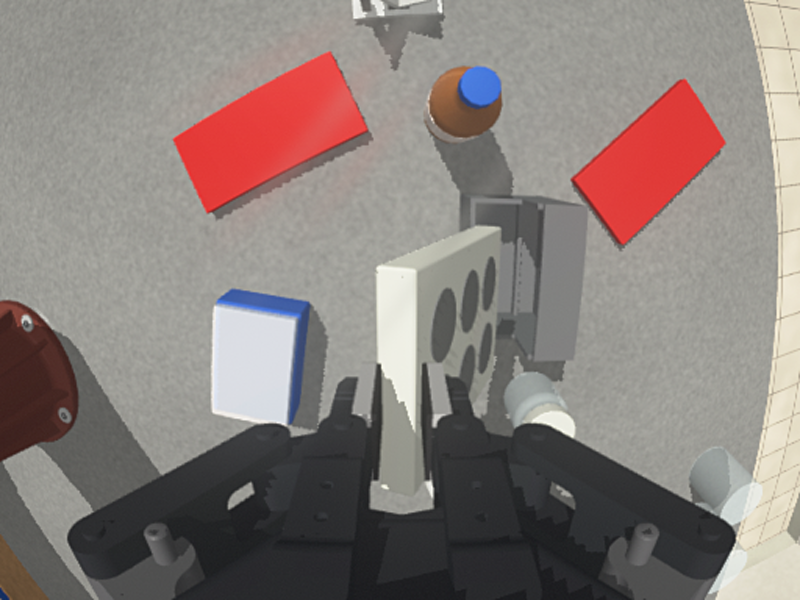

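Run:
```python
from fitl import *
px=lambda x,y:(225+x/6.4,130+y/2.9)
h,t,w=.06,.007,.0425
pts=[((-t,w,h),px(103,120)),((t,w,h),px(270,126)),((t,w,-h),px(612,47)),((t,-w,-h),px(582,298)),((t,-w,h),px(258,542)),((-t,w,-h),px(515,42))]
a,P,r=fit('A',pts,h,[.55,.03,.23,-.218,.4,0])
print(a[:3],np.degrees(a[3:]),r.round(2).tolist())
tcp=np.array([.5402,.0419,.297]); y=np.radians(-12.26);u=np.array([np.cos(y),np.sin(y),0]);v=np.array([-np.sin(y),np.cos(y),0])
for n,X in (('Btop',(-t,0,h)),('foot back',(-t,0,-h)),('centre',(0,0,0))):
    d=P(X)[0]-tcp; print(n,np.round([d@u*1000,d@v*1000,d[2]*1000],1))
```

```text
[0.56362967 0.03550387 0.24434258] [-12.24934887  24.38412928   0.30364638] [[-0.2, -0.09], [0.07, 0.36], [0.44, -0.75], [-0.23, 4.95], [0.21, -0.51], [-0.28, -0.16]]
Btop [-6.9 -1.6 -0.9]
foot back [  42.6   -1.  -110.2]
centre [ 24.3  -1.3 -52.7]
```

Run:
```python
from rest import *
S=(-42.5,1.2,132)
for ox,oz in ((12,130),(8,50),(6,20),(0,0)):
    P=world(LOW,S,ox,oz); print(P,offs(P,-8.4))
```

```text
[0.50283635 0.32476349 0.25241685] (array([ -96.2, -268.5,   43.7]), np.float64(-0.067))
[0.53649727 0.31979288 0.17990315] (array([ -62.1, -270.8,  116.2]), np.float64(-0.067))
[0.54868337 0.31799339 0.15247578] (array([ -49.8, -271.7,  143.6]), np.float64(-0.067))
[0.55273123 0.31739566 0.132     ] (array([ -45.7, -272. ,  164. ]), np.float64(-0.067))
```

>>> {"api": "carry_out", "payload": {
  "motion": [
    {"offset": [-1,-4,0],"yaw": 0,"hand": 1},
    {"offset": [-4,-13,0],"yaw": -0.005,"hand": 1},
    {"offset": [-8,-27,0],"yaw": -0.01,"hand": 1},
    {"offset": [-13,-44,0],"yaw": -0.015,"hand": 1},
    {"offset": [-18,-63,0],"yaw": -0.02,"hand": 1},
    {"offset": [-23,-83,0],"yaw": -0.026,"hand": 1},
    {"offset": [-28,-103,0],"yaw": -0.032,"hand": 1},
    {"offset": [-33,-123,0],"yaw": -0.038,"hand": 1},
    {"offset": [-38,-143,0],"yaw": -0.044,"hand": 1},
    {"offset": [-43,-163,0],"yaw": -0.05,"hand": 1},
    {"offset": [-48,-183,0],"yaw": -0.056,"hand": 1},
    {"offset": [-53,-203,0],"yaw": -0.062,"hand": 1}
  ]
}}

```text
t: 32.28
position: [0.5307, 0.2534, 0.296]
orientation: [180.0, 0.1, -8.6]
ft_force: [0.6, -0.8, -1.0]
opening: 0.013
```

Run:
```python
from rest import *
print(bot.read_state()['position'],bot.read_state()['ft_force'])
P=world(LOW,(-42.5,1.2,132),12,110); print(P,offs(P,-8.4))
```

```text
[0.53065278 0.25337163 0.29604442] [ 0.59695591 -0.7739228  -0.96994243]
[0.51212506 0.32339185 0.23475789] (array([-28.8, -66.4,  61.3]), np.float64(-0.004))
```

>>> {"api": "carry_out", "payload": {
  "motion": [
    {"offset": [-4,-16,0],"yaw": -0.004,"hand": 1},
    {"offset": [-9,-31,2],"yaw": -0.004,"hand": 1},
    {"offset": [-15,-44,8],"yaw": -0.004,"hand": 1},
    {"offset": [-20,-55,16],"yaw": -0.004,"hand": 1},
    {"offset": [-25,-62,26],"yaw": -0.004,"hand": 1},
    {"offset": [-29,-66,36],"yaw": -0.004,"hand": 1},
    {"offset": [-29,-66.4,46],"yaw": -0.004,"hand": 1},
    {"offset": [-29,-66.4,55],"yaw": -0.004,"hand": 1},
    {"offset": [-29,-66.4,61],"yaw": -0.004,"hand": 1},
    {"offset": [-29,-66.4,61],"yaw": -0.004,"hand": 1},
    {"offset": [-29,-66.4,61],"yaw": -0.004,"hand": 1}
  ]
}}

```text
t: 33.2
position: [0.513, 0.3208, 0.2352]
orientation: [180.0, 0.0, -8.5]
ft_force: [0.6, 0.2, -1.2]
opening: 0.0133
```

```bash
python3 snap.py B wrist side
python3 - <<'E'
from rest import *
a=cv2.imread('pics/B_wrist_raw.png')
cv2.imwrite('pics/c28.png',cv2.resize(a[110:320,235:355],None,fx=6.5,fy=2.8,interpolation=cv2.INTER_CUBIC))
S=(-42.5,1.2,132)
for ox,oz in ((12,110),(8,40),(6,15),(0,0)):
    P=world(LOW,S,ox,oz); print(P,offs(P,-8.4))
E
```

```text
33.3 [0.51363789 0.32132326 0.23651007] -8.525870494641488 [-0.03251947  0.63426169 -2.26913688] 0.013403071916444959
[0.51212506 0.32339185 0.23475789] (array([-1.8, -1.8,  1.8]), np.float64(-0.002))
[0.54114162 0.31910706 0.17107368] (array([27.5, -1.8, 65.5]), np.float64(-0.002))
[0.55100555 0.31765048 0.14806104] (array([37.4, -1.8, 88.5]), np.float64(-0.002))
[0.55273123 0.31739566 0.132     ] (array([ 39.1,  -1.8, 104.6]), np.float64(-0.002))
```

View pics/c28.png

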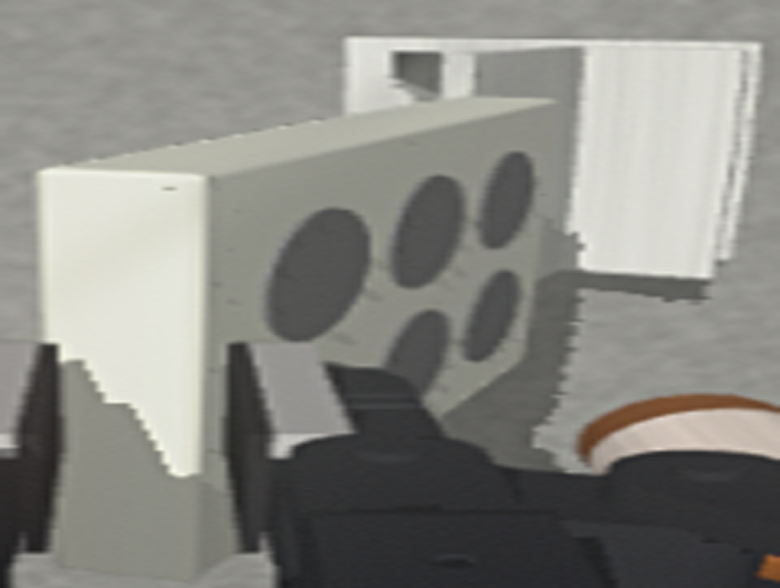

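View pics/B_side.png

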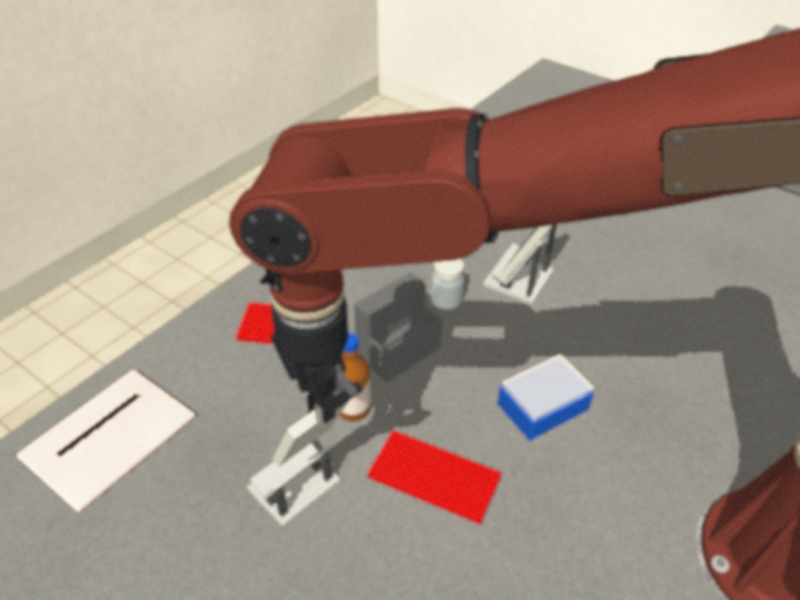

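Run:
```python
from chk import *
px=lambda x,y:(235+x/6.5,110+y/2.8)
X=restP([(0,.05,0),(.03,.05,0),(.03,-.05,0),(0,-.05,0)],28);u=np.array([px(583,47),px(743,47),px(712,277),px(572,268)])
p=pickle.load(open('pics/B_wrist.pkl','rb')); print((proj(p,yawT(LOW[0],X),1)-u).round(1))
h,t,w=.06,.007,.0425
pts=[((-t,w,h),px(38,172)),((t,w,h),px(207,178)),((t,w,-h),px(553,102)),((t,-w,-h),px(525,358)),((t,-w,h),px(195,580)),((-t,w,-h),px(470,98))]
chk('B',X,u,LOW,pts,h)
```

```text
[[ 0.7  0. ]
 [ 0.7  1.7]
 [-0.   1. ]
 [-1.4  0.7]]
rest [ 0.5947  0.3108 -0.1269] -7.27 [[-0.0, -0.7], [-0.1, 0.5], [0.8, -0.0], [-0.6, 0.1]]
plate [0.5362 0.3157 0.1822] [-8.530e+00  2.446e+01  1.000e-02] [[-0.2, -0.1], [0.2, 0.3], [1.3, -0.3], [0.1, 0.6], [0.0, -0.3], [-1.8, -0.1]]
back pt in rest x,y,z local [ 10.8  -3.  106.1]
back pt in rest x,y,z local [ 18.2  -1.9 225.8]
```

>>> {"api": "carry_out", "payload": {
  "motion": [
    {"offset": [1,-1,3],"yaw": -0.004,"hand": 1},
    {"offset": [4,-2,10],"yaw": -0.01,"hand": 1},
    {"offset": [7,-2.2,17],"yaw": -0.01,"hand": 1},
    {"offset": [10,-2.2,24],"yaw": -0.01,"hand": 1},
    {"offset": [13,-2.2,31],"yaw": -0.01,"hand": 1},
    {"offset": [16,-2.2,38],"yaw": -0.01,"hand": 1},
    {"offset": [19,-2.2,45],"yaw": -0.01,"hand": 1},
    {"offset": [22,-2.2,52],"yaw": -0.01,"hand": 1},
    {"offset": [25,-2.2,59],"yaw": -0.01,"hand": 1},
    {"offset": [27.5,-2.2,64],"yaw": -0.01,"hand": 1},
    {"offset": [27.5,-2.2,65],"yaw": -0.01,"hand": 1},
    {"offset": [27.5,-2.2,65],"yaw": -0.01,"hand": 1}
  ]
}}

```text
t: 34.3
position: [0.5402, 0.3195, 0.17]
orientation: [180.0, 0.1, -7.9]
ft_force: [-0.7, 0.3, -2.5]
opening: 0.0133
```

```bash
python3 snap.py C wrist side
python3 - <<'E'
from rest import *
a=cv2.imread('pics/C_wrist_raw.png')
cv2.imwrite('pics/c29.png',cv2.resize(a[110:320,235:355],None,fx=6.5,fy=2.8,interpolation=cv2.INTER_CUBIC))
a=cv2.imread('pics/C_side_raw.png')
cv2.imwrite('pics/c30.png',cv2.resize(a[230:340,150:260],None,fx=5,fy=5,interpolation=cv2.INTER_CUBIC))
S=(-42.5,1.2,132)
for ox,oz in ((8,40),(6,15),(0,0)):
    P=world(LOW,S,ox,oz); print(P,offs(P,-7.9))
E
```

```text
34.4 [0.54059701 0.31981319 0.17109453] -7.902455750794936 [ 0.18162603  0.36164312 -1.6182171 ] 0.013147841509722933
[0.54114162 0.31910706 0.17107368] (array([0.6, 0.6, 0. ]), np.float64(-0.0))
[0.55100555 0.31765048 0.14806104] (array([10.6,  0.7, 23. ]), np.float64(-0.0))
[0.55273123 0.31739566 0.132     ] (array([12.3,  0.7, 39.1]), np.float64(-0.0))
```

View pics/c29.png

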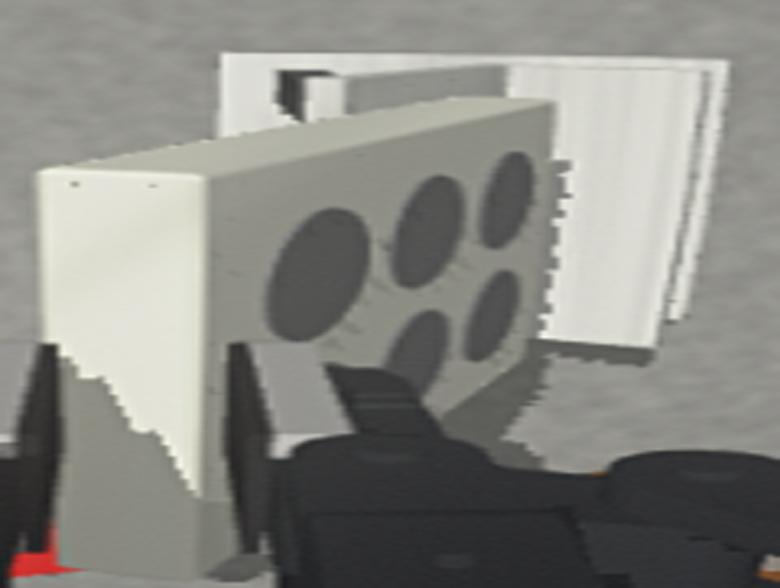

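View pics/c30.png

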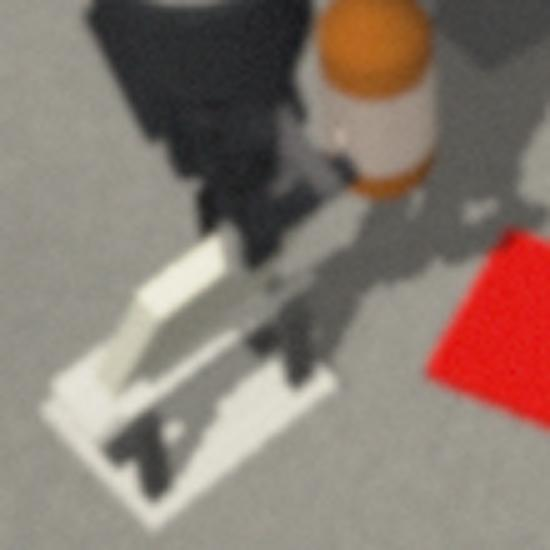

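Run:
```python
from chk import *
px=lambda x,y:(235+x/6.5,110+y/2.8)
X=restP([(0,.05,0),(.03,.05,0),(.03,-.05,0)],28);u=np.array([px(507,67),px(698,68),px(655,348)])
p=pickle.load(open('pics/C_wrist.pkl','rb')); print((proj(p,yawT(LOW[0],X),1)-u).round(1))
h,t,w=.06,.007,.0425
pts=[((-t,w,h),px(38,172)),((t,w,h),px(207,178)),((t,w,-h),px(553,102)),((t,-w,-h),px(525,358)),((t,-w,h),px(195,580)),((-t,w,-h),px(470,98))]
chk('C',X,u,LOW,pts,h)
```

```text
[[ 0.8 -0.3]
 [ 1.6  1.8]
 [ 0.   0.3]]
rest [ 0.594   0.3104 -0.1322] -7.58 [[-0.5, -0.7], [0.3, 1.0], [0.2, -0.3]]
plate [0.5634 0.3146 0.1171] [-7.910e+00  2.444e+01  2.000e-02] [[-0.2, -0.1], [0.2, 0.3], [1.3, -0.3], [0.1, 0.6], [0.0, -0.3], [-1.8, -0.1]]
back pt in rest x,y,z local [ 4.8  0.  35.5]
back pt in rest x,y,z local [ 12.2   0.3 155.2]
```

>>> {"api": "carry_out", "payload": {
  "motion": [
    {"offset": [1,0,2],"yaw": 0,"hand": 1},
    {"offset": [3.2,0,6],"yaw": 0,"hand": 1},
    {"offset": [5.3,0,10],"yaw": 0,"hand": 1},
    {"offset": [7.4,0,14],"yaw": 0,"hand": 1},
    {"offset": [9.5,0,18],"yaw": 0,"hand": 1},
    {"offset": [11.7,0,22],"yaw": 0,"hand": 1},
    {"offset": [13,0,24.5],"yaw": 0,"hand": 1},
    {"offset": [13.5,0,25.5],"yaw": 0,"hand": 1},
    {"offset": [13.5,0,25.5],"yaw": 0,"hand": 1},
    {"offset": [13.5,0,25.5],"yaw": 0,"hand": 1}
  ]
}}

```text
t: 35.23
position: [0.5538, 0.3178, 0.1452]
orientation: [180.0, 0.0, -7.9]
ft_force: [-1.0, 0.5, -0.7]
opening: 0.0129
```

```bash
python3 snap.py D wrist side
python3 - <<'E'
from rest import *
a=cv2.imread('pics/D_wrist_raw.png')
cv2.imwrite('pics/c29.png',cv2.resize(a[110:320,235:355],None,fx=6.5,fy=2.8,interpolation=cv2.INTER_CUBIC))
a=cv2.imread('pics/D_side_raw.png')
cv2.imwrite('pics/c30.png',cv2.resize(a[230:340,150:260],None,fx=5,fy=5,interpolation=cv2.INTER_CUBIC))
E
```

```text
35.33 [0.55394154 0.31793272 0.14556322] -7.904903321487722 [-0.67612126  0.43232448 -1.73671471] 0.013188663285487267
```

View pics/c29.png

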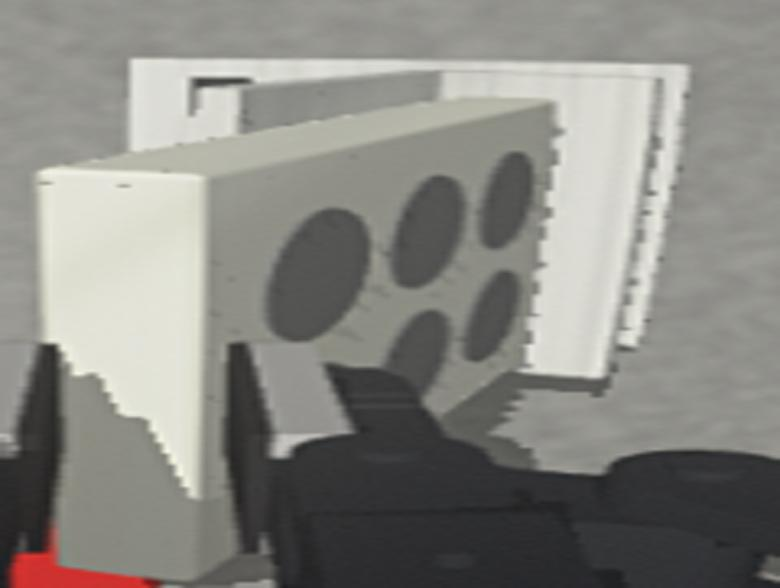

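View pics/c30.png

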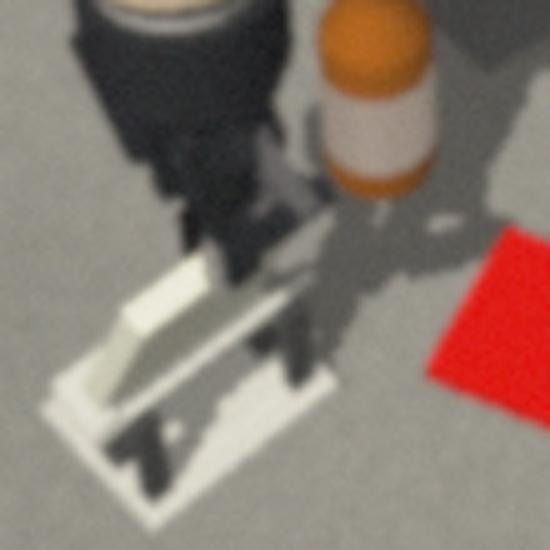

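>>> {"api": "carry_out", "payload": {
  "motion": [
    {"offset": [-1,0,0.5],"yaw": 0,"hand": 1},
    {"offset": [-2,0,1],"yaw": 0,"hand": 1},
    {"offset": [-3,0,1.5],"yaw": 0,"hand": 1},
    {"offset": [-3.5,0,1.8],"yaw": 0,"hand": 1},
    {"offset": [-3.5,0,1.8],"yaw": 0,"hand": 1}
  ]
}}

```text
t: 35.75
position: [0.55, 0.3183, 0.1434]
orientation: [180.0, 0.0, -7.9]
ft_force: [-0.2, -0.4, -1.2]
opening: 0.0134
```

>>> {"api": "carry_out", "payload": {
  "motion": [
    {"offset": [-0.9,0,0.5],"yaw": 0,"hand": 1},
    {"offset": [-0.9,0,0.5],"yaw": 0,"hand": 1}
  ]
}}

```text
t: 35.92
position: [0.5492, 0.3184, 0.1428]
orientation: [180.0, 0.0, -7.9]
ft_force: [0.6, -0.4, -1.8]
opening: 0.0133
```

>>> {"api": "carry_out", "payload": {
  "motion": [
    {"offset": [-0.9,0,0.5],"yaw": 0,"hand": 1},
    {"offset": [-0.9,0,0.5],"yaw": 0,"hand": 1}
  ]
}}

```text
t: 36.08
position: [0.5484, 0.3186, 0.1424]
orientation: [180.0, 0.0, -7.9]
ft_force: [0.7, 0.8, -1.1]
opening: 0.0131
```

>>> {"api": "carry_out", "payload": {
  "motion": [
    {"offset": [-0.9,0,0.5],"yaw": 0,"hand": 1},
    {"offset": [-0.9,0,0.5],"yaw": 0,"hand": 1}
  ]
}}

```text
t: 36.25
position: [0.5477, 0.3187, 0.142]
orientation: [-180.0, -0.0, -7.9]
ft_force: [0.8, -0.8, -1.5]
opening: 0.0133
```

>>> {"api": "carry_out", "payload": {
  "motion": [
    {"offset": [-0.9,0,0.5],"yaw": 0,"hand": 1},
    {"offset": [-0.9,0,0.5],"yaw": 0,"hand": 1}
  ]
}}

```text
t: 36.42
position: [0.547, 0.3188, 0.1416]
orientation: [-180.0, -0.0, -7.9]
ft_force: [1.1, -0.4, -0.7]
opening: 0.0128
```

```bash
python3 snap.py E side wrist
python3 - <<'E'
from rest import *
a=cv2.imread('pics/E_side_raw.png')
cv2.imwrite('pics/c30.png',cv2.resize(a[230:340,150:260],None,fx=5,fy=5,interpolation=cv2.INTER_CUBIC))
E
```

```text
36.52 [0.54707484 0.31882804 0.14172285] -7.910432906547185 [ 1.13837902 -0.27734997 -2.02483213] 0.01313994847198909
```

View pics/c30.png

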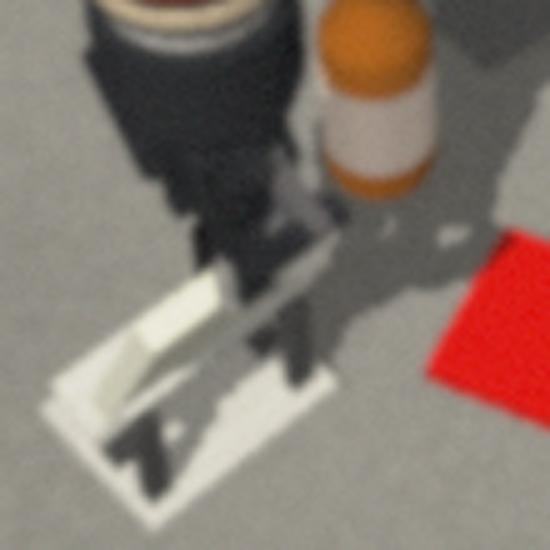

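>>> {"api": "carry_out", "payload": {
  "motion": [
    {"offset": [0.9,0,0.5],"yaw": 0,"hand": 1},
    {"offset": [1.9,0,2.3],"yaw": 0,"hand": 1},
    {"offset": [2.9,0,4.1],"yaw": 0,"hand": 1},
    {"offset": [3.8,0,5.8],"yaw": 0,"hand": 1},
    {"offset": [4.2,0,6.5],"yaw": 0,"hand": 1},
    {"offset": [4.2,0,6.5],"yaw": 0,"hand": 1}
  ]
}}

```text
t: 37.02
position: [0.551, 0.3181, 0.1345]
orientation: [180.0, 0.0, -7.9]
ft_force: [0.4, -0.8, -1.3]
opening: 0.0131
```

>>> {"api": "carry_out", "payload": {
  "motion": [
    {"offset": [0.5,0,0.9],"yaw": 0,"hand": 1},
    {"offset": [0.5,0,0.9],"yaw": 0,"hand": 1}
  ]
}}

```text
t: 37.18
position: [0.5514, 0.3181, 0.1339]
orientation: [180.0, 0.0, -7.9]
ft_force: [1.2, -0.5, -1.3]
opening: 0.0134
```

>>> {"api": "carry_out", "payload": {
  "motion": [
    {"offset": [0.5,0,0.9],"yaw": 0,"hand": 1},
    {"offset": [0.5,0,0.9],"yaw": 0,"hand": 1}
  ]
}}

```text
t: 37.35
position: [0.5519, 0.318, 0.133]
orientation: [180.0, 0.0, -7.9]
ft_force: [0.8, -0.6, -1.1]
opening: 0.0128
```

>>> {"api": "carry_out", "payload": {
  "motion": [
    {"offset": [0.5,0,0.9],"yaw": 0,"hand": 1},
    {"offset": [0.5,0,0.9],"yaw": 0,"hand": 1}
  ]
}}

```text
t: 37.52
position: [0.5524, 0.3183, 0.1325]
orientation: [-180.0, 0.0, -7.9]
ft_force: [0.1, 1.8, 0.6]
opening: 0.0135
```

```bash
python3 snap.py F side wrist
python3 - <<'E'
from rest import *
a=cv2.imread('pics/F_wrist_raw.png')
cv2.imwrite('pics/c29.png',cv2.resize(a[110:320,235:355],None,fx=6.5,fy=2.8,interpolation=cv2.INTER_CUBIC))
E
```

```text
37.62 [0.55242022 0.31827858 0.13250655] -7.908300953528525 [-0.54252798  0.42218614  0.18048057] 0.012640653524708417
```

View pics/c29.png

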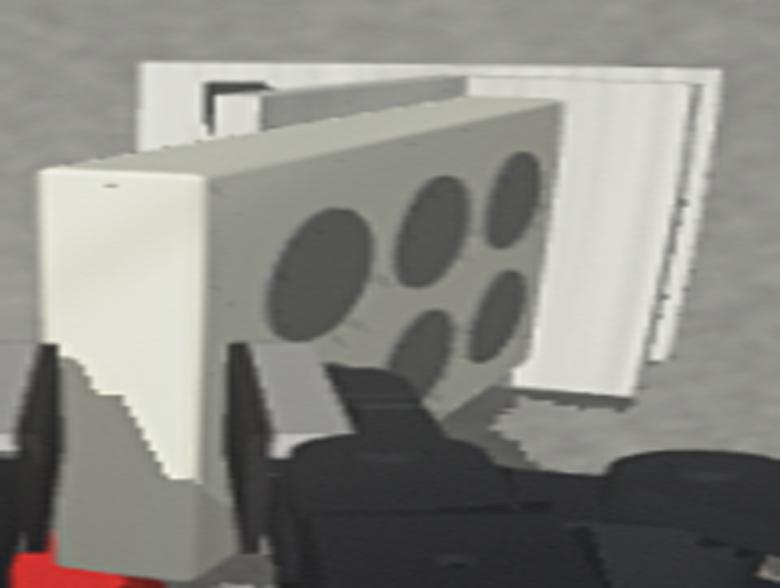

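>>> {"api": "carry_out", "payload": {
  "motion": [
    {"offset": [-0.8,0,0.5],"yaw": 0,"hand": 1},
    {"offset": [-1.6,0,0.9],"yaw": 0,"hand": 1},
    {"offset": [-2.4,0,1.3],"yaw": 0,"hand": 1},
    {"offset": [-3.2,0,1.7],"yaw": 0,"hand": 1},
    {"offset": [-4,0,2.1],"yaw": 0,"hand": 1},
    {"offset": [-4,0,2.1],"yaw": 0,"hand": 1}
  ]
}}

```text
t: 38.12
position: [0.5491, 0.3187, 0.1307]
orientation: [-180.0, -0.1, -7.9]
ft_force: [0.1, 0.2, 2.6]
opening: 0.0131
```

>>> {"api": "carry_out", "payload": {
  "motion": [
    {"offset": [-0.8,0,0.4],"yaw": 0,"hand": 1},
    {"offset": [-0.8,0,0.4],"yaw": 0,"hand": 1}
  ]
}}

```text
t: 38.28
position: [0.5483, 0.3188, 0.1303]
orientation: [-180.0, -0.1, -7.9]
ft_force: [1.8, 0.1, 3.1]
opening: 0.0129
```

>>> {"api": "carry_out", "payload": {
  "motion": [
    {"offset": [-0.8,0,0.4],"yaw": 0,"hand": 1},
    {"offset": [-0.8,0,0.4],"yaw": 0,"hand": 1}
  ]
}}

```text
t: 38.45
position: [0.5475, 0.3188, 0.1298]
orientation: [-180.0, -0.1, -7.9]
ft_force: [2.9, -0.2, 3.7]
opening: 0.0129
```

```bash
python3 snap.py G side wrist
python3 - <<'E'
from rest import *
a=cv2.imread('pics/G_wrist_raw.png')
cv2.imwrite('pics/c29.png',cv2.resize(a[110:320,235:355],None,fx=6.5,fy=2.8,interpolation=cv2.INTER_CUBIC))
a=cv2.imread('pics/G_side_raw.png')
cv2.imwrite('pics/c30.png',cv2.resize(a[230:340,150:260],None,fx=5,fy=5,interpolation=cv2.INTER_CUBIC))
E
```

```text
38.55 [0.54750203 0.31884973 0.12981376] -7.910505667618965 [ 2.4768757  -0.79685649  3.75556544] 0.012727612790333655
```

View pics/c29.png

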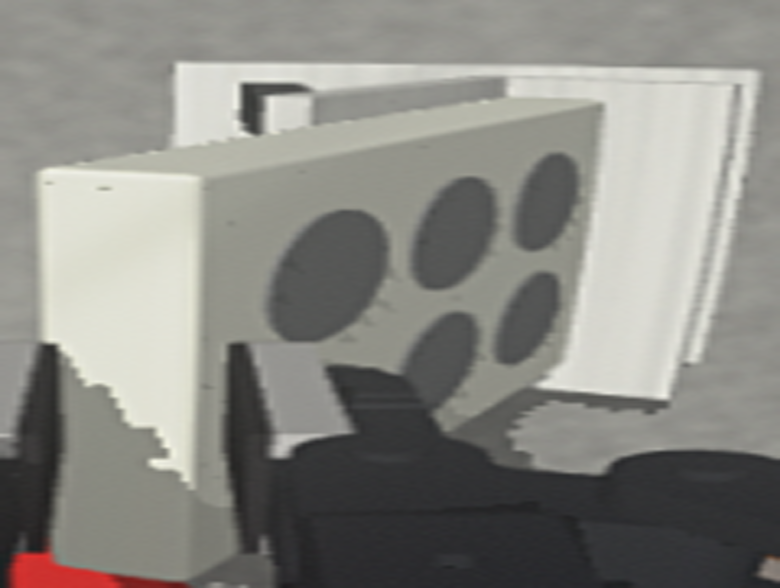

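View pics/c30.png

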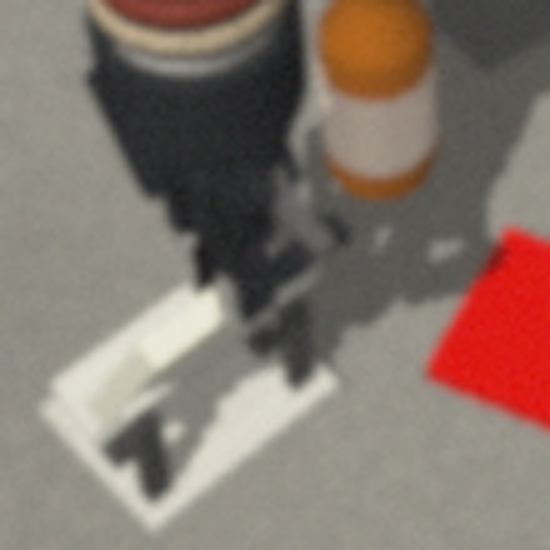

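Run:
```python
from chk import *
px=lambda x,y:(235+x/6.5,110+y/2.8)
X=restP([(0,.05,0),(.03,.05,0),(.03,-.05,0),(0,.05,.065)],28);u=np.array([px(507,78),px(737,82),px(670,402),px(313,92)])
h,t,w=.06,.007,.0425
pts=[((-t,w,h),px(38,172)),((t,w,h),px(203,178)),((t,w,-h),px(603,104)),((t,-w,h),px(190,582)),((-t,w,-h),px(512,99)),((t,-w,-h),px(566,368))]
chk('G',X,u,LOW,pts,h)
```

```text
rest [ 0.5941  0.3112 -0.1489] -8.53 [[0.3, -1.1], [0.1, 0.6], [-0.5, -1.2], [0.0, 1.0]]
plate [0.5735 0.3136 0.0792] [-7.94 27.66 -0.19] [[-0.2, -0.4], [0.2, 0.3], [0.9, 0.1], [-0.0, 0.2], [-1.0, 0.6], [0.1, -0.8]]
back pt in rest x,y,z local [-0.7 -0.7 -3.2]
back pt in rest x,y,z local [ -0.   -0.9 116.8]
```

>>> {"api": "carry_out", "payload": {
  "motion": [
    {"offset": [0.3,0,-0.4],"yaw": 0,"hand": 1},
    {"offset": [0.3,0,-0.4],"yaw": 0,"hand": 0.86},
    {"offset": [0.3,0,-0.4],"yaw": 0,"hand": 0.84},
    {"offset": [0.3,0,-0.4],"yaw": 0,"hand": 0.83},
    {"offset": [0.3,0,-0.4],"yaw": 0,"hand": 0.82},
    {"offset": [0.3,0,-0.4],"yaw": 0,"hand": 0.81},
    {"offset": [0.3,0,-0.4],"yaw": 0,"hand": 0.8},
    {"offset": [0.3,0,-0.4],"yaw": 0,"hand": 0.79},
    {"offset": [0.3,0,-0.4],"yaw": 0,"hand": 0.78},
    {"offset": [0.3,0,-0.4],"yaw": 0,"hand": 0.77},
    {"offset": [0.3,0,-0.4],"yaw": 0,"hand": 0.75},
    {"offset": [0.3,0,-0.4],"yaw": 0,"hand": 0.73}
  ],
  "grip_force": 20
}}

```text
t: 39.55
position: [0.5464, 0.3185, 0.1291]
orientation: [180.0, 0.1, -7.9]
ft_force: [-0.4, -0.7, -0.1]
opening: 0.0231
```

```bash
python3 snap.py H wrist
```

```text
39.6 [0.54663368 0.31856974 0.12926393] -7.907617553541431 [-0.39831325 -0.32864991  0.74155097] 0.022543011964184873
```

View pics/H_wrist.png

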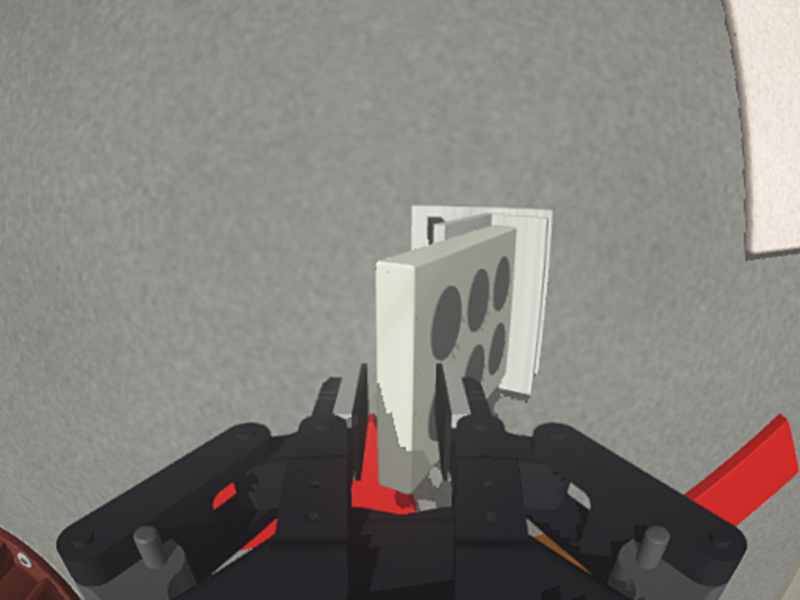

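Released and standing free between the pads; retreat upward.

>>> {"api": "carry_out", "payload": {
  "motion": [
    {"offset": [0,0,-1],"yaw": 0,"hand": 0.68},
    {"offset": [0,0,-3],"yaw": 0,"hand": 0.63},
    {"offset": [0,0,-8],"yaw": 0,"hand": 0.58},
    {"offset": [0,0,-20],"yaw": 0,"hand": 0.55},
    {"offset": [0,0,-45],"yaw": 0,"hand": 0.55},
    {"offset": [0,0,-80],"yaw": 0,"hand": 0.55},
    {"offset": [0,0,-115],"yaw": 0,"hand": 0.55},
    {"offset": [0,0,-140],"yaw": 0,"hand": 0.55},
    {"offset": [0,0,-150],"yaw": 0,"hand": 0.55},
    {"offset": [0,0,-150],"yaw": 0,"hand": 0.55}
  ]
}}

```text
t: 40.43
position: [0.5493, 0.3197, 0.2852]
orientation: [-179.7, -0.4, -7.9]
ft_force: [0.3, -0.4, 0.7]
opening: 0.0384
```

>>> {"api": "carry_out", "payload": {
  "motion": [
    {"offset": [-60,-10,0],"yaw": 0,"hand": 0.55},
    {"offset": [-60,-10,0],"yaw": 0,"hand": 0.55},
    {"offset": [-60,-10,0],"yaw": 0,"hand": 0.55},
    {"offset": [-60,-10,0],"yaw": 0,"hand": 0.55}
  ]
}}

```text
t: 40.77
position: [0.4875, 0.3366, 0.2775]
orientation: [179.9, 0.1, -7.8]
ft_force: [0.9, -0.7, 0.3]
opening: 0.0384
```

```bash
python3 snap.py I wrist scene side
python3 - <<'E'
from rest import *
a=cv2.imread('pics/I_wrist_raw.png')
cv2.imwrite('pics/c31.png',cv2.resize(a[110:310,215:365],None,fx=5.2,fy=2.9,interpolation=cv2.INTER_CUBIC))
E
```

```text
40.92 [0.489504   0.33635932 0.27861561] -7.941462166615845 [-0.32016823 -0.31895787 -0.00968668] 0.03847832821062589
```

View pics/I_scene.png

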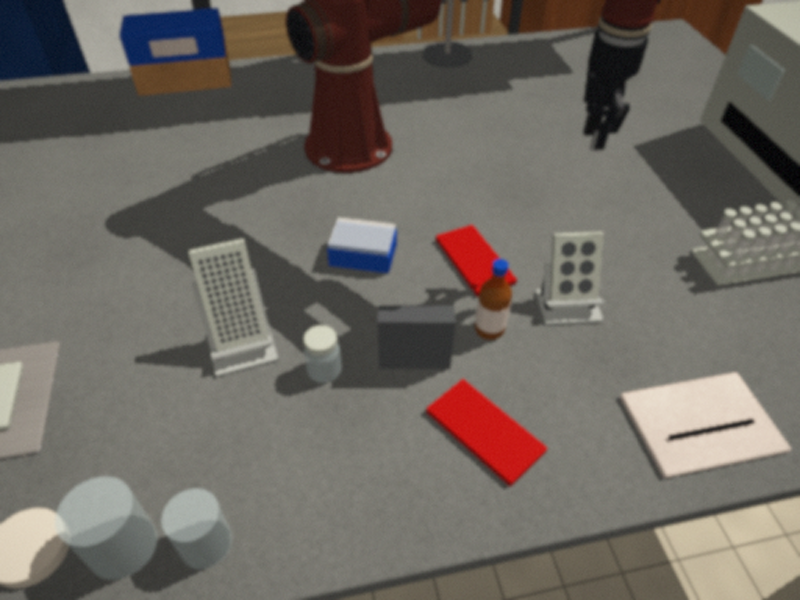

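View pics/I_wrist.png

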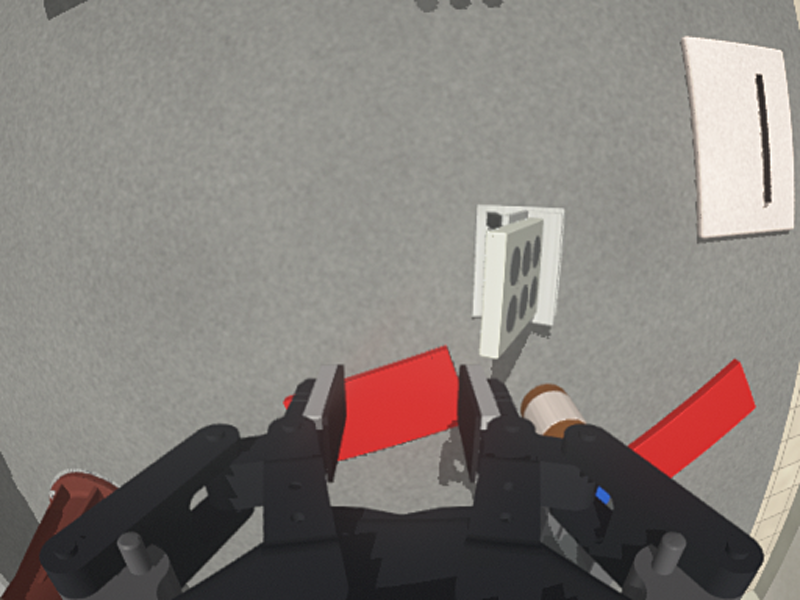

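View pics/I_side.png

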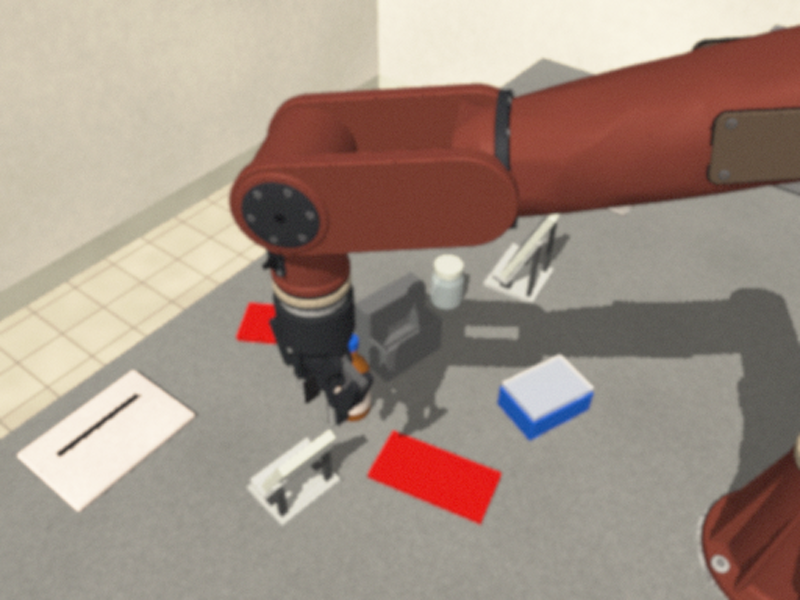

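Run:
```python
import cv2,numpy as np
a=cv2.imread('pics/I_scene_raw.png');b=cv2.imread('pics/I_side_raw.png')
f=lambda im,y,x:cv2.resize(im[y:y+90,x:x+90],(390,390),interpolation=cv2.INTER_CUBIC)
t=np.hstack([f(a,150,105),f(a,140,325)]);cv2.imwrite('pics/c32.png',t)
t=np.hstack([f(b,120,295),f(b,260,140)]);cv2.imwrite('pics/c33.png',t)
```

```text
(no output)
```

View pics/c32.png

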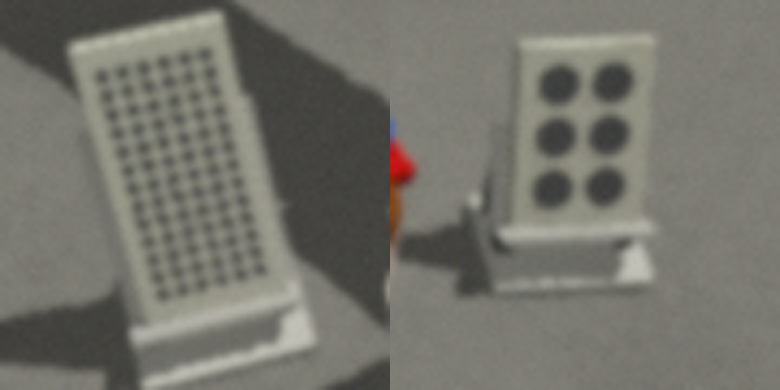

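View pics/c33.png

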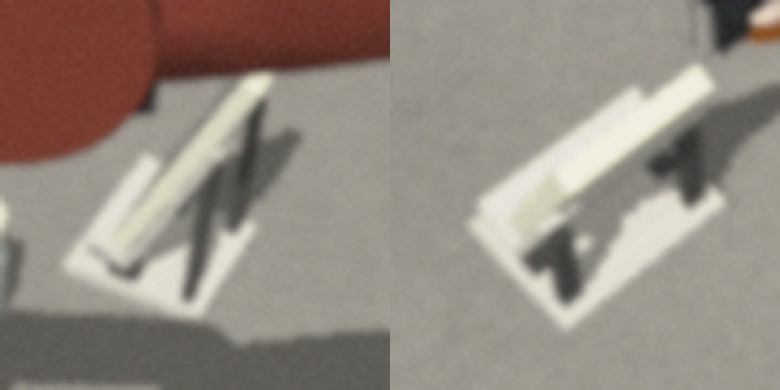

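```bash
python3 -c "
from h import *
s=bot.read_state();print(s['t'],s['ft_force'],abs(s['joint_vel']).max());print(bot.sign_off())"
```

```text
40.9167 [-0.32016823 -0.31895787 -0.00968668] 0.740762709920575
the job is handed in; nothing more can be done
None
```

Both plates are standing on their rests, and I handed the job in at about 41 s. I tipped the long plate off the short one, drew it out along its lean and stood it on the tall rest. Then I did the same with the short plate onto the low rest.

**Last checks:**
- **Pictures:** in the final pictures both feet are on the ledges, both backs are against the boards and the wells face outward. I saw no change in the bottle, jar or tip box.
- **Fits:** camera fits put both plates within about 2 mm of the board centre and about 0.6° of square. The long plate's fit came out leaning 24.0° against the 23° board, with its foot about 7 mm too low. That is close to the height bias the wrist camera showed throughout. The short plate's fit was 27.7° against 28°, but I took it just before letting go.
- **Short plate:** its measured position before and after the long plate came out agreed within about 1 mm.
- **Arm:** it was clear of everything, with about 0 N at the wrist.

**What went wrong along the way:**
- While I was tipping the short plate, the far finger pressed on the bin's lip with a reading of about 18 N. I backed off straight away; the limit is 40 N.
- The long plate's foot first stuck on the ledge and the plate turned about 1.6° in the grip. I lifted it and set it down again.

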